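# Coat changeover on the finishing bench

### The arm

A 7-joint arm with a two-finger parallel gripper is mounted at the origin on the work surface. World frame = base frame: x ahead of the robot, y to its left, z up, the work surface at z = 0. Lengths are in mm, angles in rad, forces in N, time in s.
With the tool pointing down it reaches from about 400 to 875 mm from the base axis. Payload 4.4 kg.
Tool frame: the origin (TCP) lies at the very end of the fingers, on their centre line; the grasp point (between the pads) lies 19 mm behind it; y points along the fingers, z is the direction in which the jaws open and shut, and the axes are right-handed (so a half turn about y gives the same grasp; the last joint's range is limited). The gripper opens to 85 mm and grips with 20 to 120 N. Pads are 22 mm wide; open, the fingers measure 114 mm over their backs; the gripper's body (76 mm by 85 mm) begins 54 mm behind the grasp point. The pads swing forward as they close: fully open they stand 13 mm farther back than shut.
Start: joints at [-1.255, 0.628, 0.038, 1.517, -0.027, 0.996, -0.02], TCP at [242.162, 603.221, 231.313] pointing down, gripper open.
Joint ranges: [-3.06, 3.06], [-0.37, 2.12], [-1.25, 1.32], [0.18, 2.47], [-1.1, 4.24], [0.23, 1.98], [-2.94, 2.94]. Speed limits (rad/s): [2.57, 2.57, 3.14, 3.14, 3.14, 3.14, 3.14].

### API

Orientations are given as [roll, pitch, yaw] about the fixed x, y, z axes, in that order (R = Rz(yaw) Ry(pitch) Rx(roll)).
In Python, from cell import read_state, get_image, finish_job gives the robot as it stands. The module is installed in compiled form; this text tells all that it offers.
- The arm moves only by the tool servo_tool, never from a script. Its argument "increments" is a list of rows, each an object of numbers: "dx", "dy", "dz": the shift along the world's x, y, z in cm; "ax", "ay", "az": the turn, a rotation vector about the world's x, y, z in rad; "claw": the closure, from -1 (fully open) to 1 (shut). A call has 1 to 8 rows; each row is the pose to reach, as a shift and turn from the pose commanded when the call began; what a row does not reach only later rows make up. A row lasts 1/12 s, in which the tool goes at most 41.7 mm and 7.16 degrees, less where a joint would pass 70% of its speed; a pose out of reach is approached as far as the arm can. A call with a gripper value outside its range is refused whole. The fingers move at their own pace and stop on an object; the grip force is fixed at half the most. Time passes only in rows, so rows that repeat a pose let the fingers close. It gives the time, the measured TCP pose, the force and the opening at its end, in the units of the state.
- read_state(): the state, without advancing time (a new reading comes with each control period).
- get_image(name): name is "scene" or "side" or "wrist"; returns a dict with "color" (420x560x3 uint8, red, green, blue), "fov_y" (degrees; the focal length in pixels is half the picture's height over the tangent of half this angle, whatever the lens; pixels are square), "cx", "cy" (the principal point, pixels), "k1" (the pictures are not rectified: a ray, as slopes to the right and down, at radius r is drawn at 1 + k1 r^2 times it, then the intrinsics apply), "R" (3x3) and "t" (3): a world point X has camera coordinates R X + t. Camera axes: x right, y down, z forward; pixel columns grow to the right and rows downward; lengths in mm; the calibration is good to about 2 mm. A picture is of the moment at which its call begins. There is no depth.
- finish_job(): hands the job in, once; it reports no verdict.
The state is a dict: "clock": time; "qpos": joint angles; "qd": joint speeds; "tau": joint torques, N m; "eef_pos": TCP position; "tool_rot": TCP orientation; "force": force on the tool from outside, world axes, zero at the start; "torque": the same for the moment, N m; "width": finger opening in mm.
Only numpy, scipy, OpenCV 4.12 (cv2) and the standard library are available. Lean on these libraries where they do the work, as an engineer would, in place of code of your own. Each camera call takes 0.05 s, during which the arm holds its last target.

### The job

Set the finishing bench up for drying: stand every coated board that lies across the dark batten upright on a thin edge on the grey drying board, with their centres at least 8 cm apart, swap the two tins so that the green tin stands on the green mat and the red tin on the red mat, and press the battery fully home, flush, into the fan's black dock. Only when all of that is done, push the orange fan lever fully over to switch the fan on. Leave the other things on the bench where they are.

Things in the scene. Friction and masses are not known exactly. Their poses are not given: they have to be found in the camera images.
- bearer: dark wooden batten 320 (its x) x 40 (y) x 22 mm high, fixed to the bench; the boards start lying flat across it. Origin: centre of its underside
- drying_board: grey drying board 340 (its x) x 160 (y) x 12 mm thick, fixed flat on the bench. Origin: centre of its underside (top surface 12 mm above)
- board_blue: loose wooden sample board 96 (its x) x 56 (y) x 20 mm (z), 75 g, coated blue on its +z face, bare wood elsewhere. Origin: its centre. May be absent. Starts lying coat up across the batten, underside 22 mm above the bench; its ends overhang the batten by about 28 mm
- board_yellow: loose wooden sample board 96 (its x) x 56 (y) x 20 mm (z), 75 g, coated yellow on its +z face, bare wood elsewhere. Origin: its centre. May be absent. Starts lying coat up across the batten, underside 22 mm above the bench; its ends overhang the batten by about 28 mm
- board_white: loose wooden sample board 96 (its x) x 56 (y) x 20 mm (z), 75 g, coated white on its +z face, bare wood elsewhere. Origin: its centre. May be absent. Starts lying coat up across the batten, underside 22 mm above the bench; its ends overhang the batten by about 28 mm
- tin_green: closed green coating tin with a white label, 64 mm across, 50 mm tall, about 250 g. Origin: centre of its underside, z up
- mat_green: round green mat 90 mm across, 1 mm thin, fixed on the bench. Origin: its centre
- tin_red: closed red coating tin with a white label, 64 mm across, 50 mm tall, about 250 g. Origin: centre of its underside, z up
- mat_red: round red mat 90 mm across, 1 mm thin, fixed on the bench. Origin: its centre
- battery: fan battery: grey block 56 (its x) x 36 (y) x 24 mm high with an orange grip rib 40 (x) x 14 (y) x 16 mm on top (40 mm in all), 120 g, loose. Origin: centre of its underside
- dock: black battery dock of the fan, 90 (its x) x 70 (y) x 30 mm high, fixed, with a recess 60 (x) x 40 (y) x 24 mm deep in the middle of its top (recess floor 6 mm above the bench); the battery fits either way round, its grey shoulder then flush with the dock's top. Origin: centre of its underside
- fan (a joint): switch lever of the drying fan, rad: 0 = off, leaning to the -x side of its block; 1.0 = fully on, leaning to +x. Stays where it is left
- fan_tip (a point): centre of the orange 26 mm ball on the end of the fan's lever (80 mm from the hinge)
- fan_base: black block 70 (its x) x 50 (y) x 25 mm high, fixed; the lever's hinge axis runs along its y, 22 mm above the bench over the block's centre. The ball swings along x, about 38 mm either side of the centre, 92 mm high at the ends. Origin: centre of its underside
- tape: roll of green masking tape lying flat, 84 mm across, 24 mm high. Not part of the job. Origin: on its underside
- glue: yellow glue bottle, 36 mm across, 90 mm tall, orange cap. Not part of the job. Origin: on its underside
- sponge: yellow sanding block 70 x 45 x 25 mm. Not part of the job. Origin: on its underside
- marker: black marker pen 120 x 16 x 16 mm. Not part of the job. Origin: on its underside
- square: flat aluminium triangular try square, legs 140 mm, 7 mm thick. Not part of the job. Origin: on its underside
- brush: paint brush 200 mm long lying down. Not part of the job. Origin: on its underside
- candle: glass jar with a blue band and metal lid, 72 mm across, 70 mm tall. Not part of the job. Origin: on its underside

How it is judged (in metres and radians):
On the way, in this order (a step that is already met when the one before it is completed fails the run):
1. every board that is there stands upright on the drying board, well apart, both tins stand on the mats of their own colour and the battery is flush in its dock (angle between board_blue's own z axis and vertical between 1.49 and 1.65 rad and linear speed of each of board_blue, board_yellow, board_white, tin_green, tin_red below 0.02 m/s and x of board_blue in the frame of drying_board between -0.17 and 0.17 m and y of board_blue in the frame of drying_board between -0.08 and 0.08 m and z of board_blue in the frame of drying_board between 0.035 and 0.066 m and angle between board_yellow's own z axis and vertical between 1.49 and 1.65 rad and x of board_yellow in the frame of drying_board between -0.17 and 0.17 m and y of board_yellow in the frame of drying_board between -0.08 and 0.08 m and z of board_yellow in the frame of drying_board between 0.035 and 0.066 m and angle between board_white's own z axis and vertical between 1.49 and 1.65 rad and x of board_white in the frame of drying_board between -0.17 and 0.17 m and y of board_white in the frame of drying_board between -0.08 and 0.08 m and z of board_white in the frame of drying_board between 0.035 and 0.066 m and horizontal distance between each of board_yellow, board_white and board_blue above 0.075 m and horizontal distance between board_white and board_yellow above 0.075 m and horizontal distance between tin_green and mat_green below 0.018 m and angle between each of tin_green, tin_red's own z axis and vertical below 0.1 rad and height (world z) of each of tin_green, tin_red below 0.008 m and horizontal distance between tin_red and mat_red below 0.018 m and horizontal distance between battery and dock below 0.006 m and z of battery in the frame of dock below 0.009 m and angle between the x axis of battery and the x axis of dock, either way round below 0.12 rad and angle between battery's own z axis and vertical below 0.08 rad), for 0.3 s.
2. the fan lever is pushed fully over (value of joint fan above 0.85 rad), for 0.2 s.
At the end, for the whole second after the job is handed in: Boards stand on a thin edge on the drying board (0.08 rad from upright, centres over it and 75 mm apart), tins stand within 18 mm of the centre of their own colour's mat, battery in the dock (6 mm, 0.12 rad, at most 3 mm proud), all at rest, fan lever past 0.85 rad (all of step 1 and value of joint fan above 0.85 rad); the robot touches nothing.
It fails at once if a thing that is not part of the job is moved more than 4 cm (distance of any of tape, glue, sponge, marker, square, brush, candle from where it was at the start of the episode above 0.04 m).
Of board_blue, board_yellow, board_white only 2 to 3 are there at a start; the rules pass over those that are not, and their reading is None.
At some moment in a run one of tin_green, tin_red may be knocked a few centimetres aside while the robot is not near it.
It also fails if it takes over 210 s, if anything falls off the work surface, if the arm or the gripper's body presses on something with over 40 N, if the wrist force passes 120 N, or if a joint passes its speed limit or range.

## Working session

There is one attempt and no reset: what is moved stays moved. The work goes in short steps, Python scripts to look and compute and a tool call to move; the robot and the scene stay as the last step left them, time stands still between calls to the robot, and variables do not carry over. Pictures are saved under pics/ and viewed, and the job is handed in when it is done.

Besides the shell and the picture viewer there is one more tool, called after "Emit:" in YAML: its name, and indented under it one key for each argument. servo_tool: Moves the arm, as the interface text tells. Its arguments: {"type":"object","properties":{"increments":{"type":"array","items":{"type":"object","properties":{"dx":{"type":"number"},"dy":{"type":"number"},"dz":{"type":"number"},"ax":{"type":"number"},"ay":{"type":"number"},"az":{"type":"number"},"claw":{"type":"number"}}}}},"required":["increments"]}

```bash
mkdir -p pics; ls; python3 - <<'E'
from cell import *
import cv2
s=read_state();print(s)
for n in("scene","side","wrist"):
    g=get_image(n);cv2.imwrite(f"pics/{n}0.png",g["color"][:,:,::-1]);print(n,g["fov_y"],g["cx"],g["cy"],g["k1"],g["R"],g["t"])
E
```

```text
pics
{'clock': 0.0, 'qpos': array([-1.25479424,  0.62936391,  0.03846045,  1.51837539, -0.02700723,
        0.99630003, -0.0199737 ]), 'qd': array([-0.00013909, -0.00021524,  0.00070768,  0.00084473,  0.00036839,
        0.00260224,  0.00043487]), 'tau': array([-2.78308435e-04, -5.63414097e+01,  1.22632753e+00, -1.93437964e+01,
        1.11299136e-02,  1.07747558e-02,  2.35491490e-05]), 'eef_pos': array([241.93189111, 602.61767579, 230.37554282]), 'tool_rot': array([-1.57272420e+00, -3.13693899e-05, -3.81794821e-01]), 'force': array([-1.06652288, -0.15157744, -0.92279056]), 'torque': array([ 0.00843243,  0.04019257, -0.03659117]), 'width': 85.22284682838966}
scene 46.004299717006596 275.0377810652406 206.88629673612735 0.05409191391059656 [[-0.23747097  0.9713737   0.00637683]
 [ 0.77174342  0.1926461  -0.60605246]
 [-0.58993189 -0.13899859 -0.79539912]] [ 169.82560034 -378.25926988 1800.84619188]
side 54.430252904457596 276.5499178659567 217.70083218346699 0.03520351334084301 [[ 0.7453024  -0.66661829 -0.01201603]
 [-0.35376469 -0.38011653 -0.85461218]
 [ 0.56513262  0.64119535 -0.51912777]] [-435.90954663  266.17993469  921.77000653]
wrist 69.5796540187576 279.33330129663904 203.22829797607204 -0.02767922509091132 [[ 0.37278953  0.92791366 -0.00204854]
 [ 0.87828739 -0.35213812  0.32343469]
 [ 0.2993981  -0.12237228 -0.94624828]] [-650.00680117  -43.26147666  382.1043386 ]
```

View pics/scene0.png

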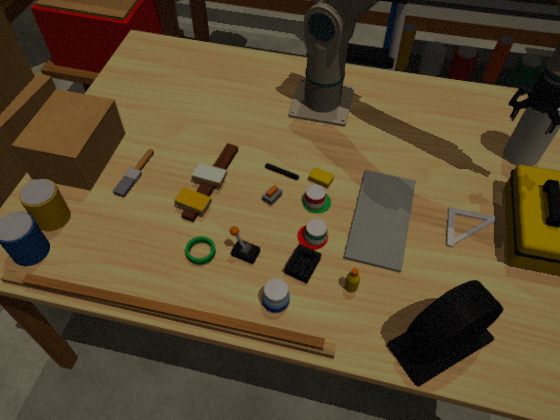

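View pics/side0.png

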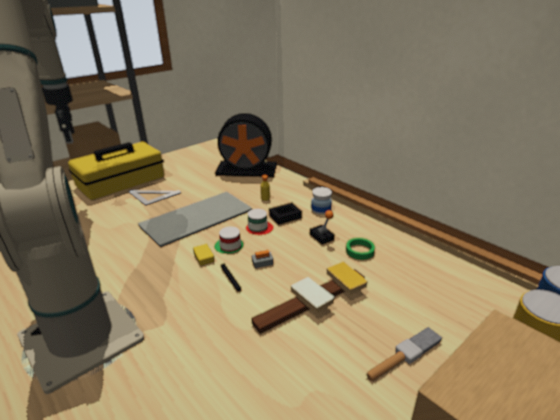

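View pics/wrist0.png

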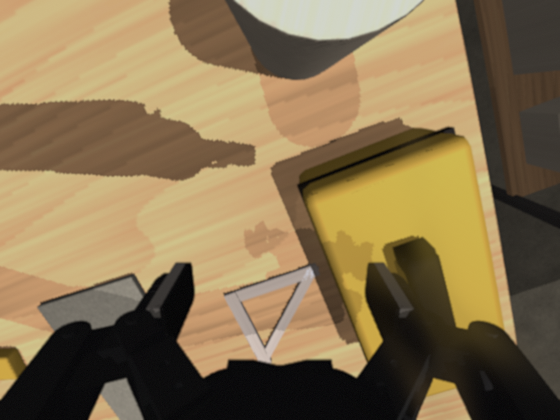

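Two boards (white and yellow) lie on the batten. The green tin is on the red mat and the red tin on the green mat. Next I'll enlarge the images and measure.

```bash
cat > h.py <<'E'
import numpy as np, cv2
from cell import *
def cam(g):
    f=g["color"].shape[0]/2/np.tan(np.radians(g["fov_y"])/2)
    return f
def proj(g,X):
    X=np.atleast_2d(X).astype(float);c=X@np.array(g["R"]).T+np.array(g["t"])
    s=c[:,:2]/c[:,2:];r2=(s**2).sum(1,keepdims=True)
    return s*(1+g["k1"]*r2)*cam(g)+[g["cx"],g["cy"]]
def unproj(g,uv,z):
    uv=np.atleast_2d(uv).astype(float);d=(uv-[g["cx"],g["cy"]])/cam(g);s=d.copy()
    for _ in range(20): s=d/(1+g["k1"]*(s**2).sum(1,keepdims=True))
    R=np.array(g["R"]);o=-R.T@np.array(g["t"])
    ray=np.c_[s,np.ones(len(s))]@R
    return o+ray*((z-o[2])/ray[:,2:])
def crop(g,x0,y0,x1,y1,k,name,draw=()):
    im=cv2.resize(g["color"][y0:y1,x0:x1,::-1],None,fx=k,fy=k,interpolation=cv2.INTER_CUBIC)
    for P in draw:
        p=(proj(g,P)-[x0,y0]+.5)*k-.5
        cv2.polylines(im,[np.round(p).astype(int)],True,(255,0,255),1)
    for u in range((x0//20+1)*20,x1,20): cv2.putText(im,str(u),(int((u-x0)*k),10),0,.35,(255,255,255));cv2.line(im,(int((u-x0)*k),12),(int((u-x0)*k),18),(255,255,255))
    for u in range((y0//20+1)*20,y1,20): cv2.putText(im,str(u),(0,int((u-y0)*k)),0,.35,(255,255,255));cv2.line(im,(22,int((u-y0)*k)),(28,int((u-y0)*k)),(255,255,255))
    cv2.imwrite("pics/"+name+".png",im)
def rect(cx,cy,yaw,lx,ly,z):
    c,s=np.cos(yaw),np.sin(yaw)
    p=np.array([[1,1],[-1,1],[-1,-1],[1,-1]])*[lx/2,ly/2]
    return np.c_[p@np.array([[c,s],[-s,c]])+[cx,cy],np.full(4,z)]
def circ(cx,cy,d,z):
    a=np.linspace(0,2*np.pi,40,endpoint=False)
    return np.c_[cx+d/2*np.cos(a),cy+d/2*np.sin(a),np.full(40,z)]
E
python3 - <<'E'
from h import *
g=get_image("scene")
crop(g,110,140,270,260,5,"c1"); crop(g,240,150,400,270,5,"c2"); crop(g,220,220,380,320,5,"c3")
g=get_image("side")
crop(g,180,170,340,290,5,"s1");crop(g,240,200,400,320,5,"s2")
E
```

```text
(no output)
```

View pics/c1.png

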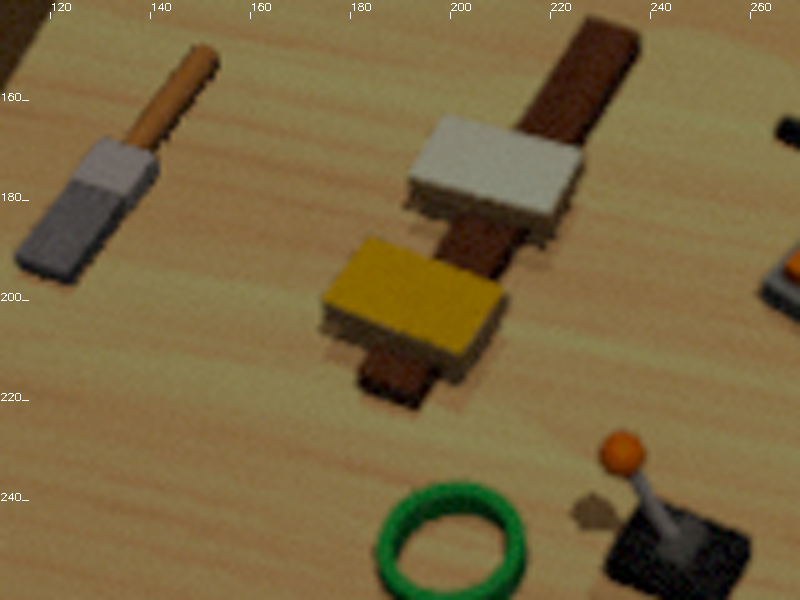

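View pics/c2.png

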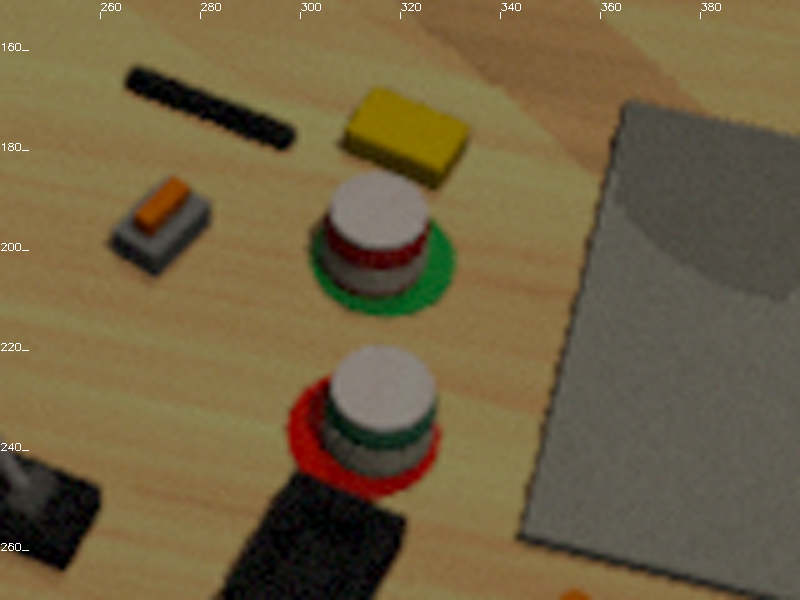

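View pics/c3.png

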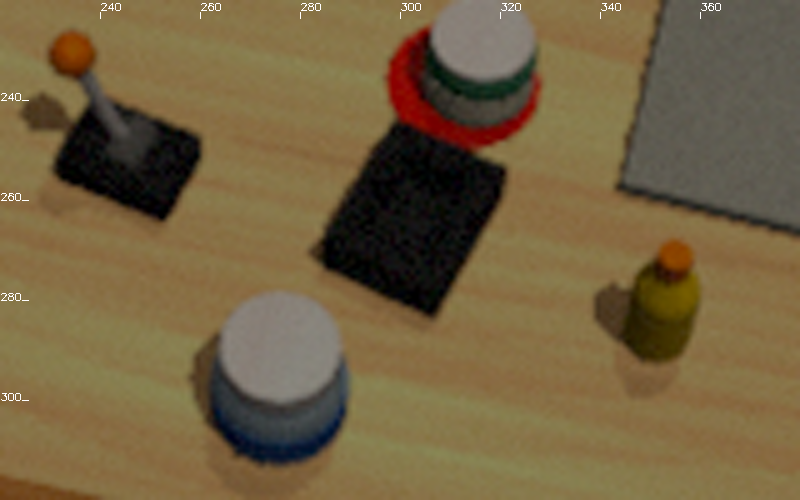

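View pics/s1.png

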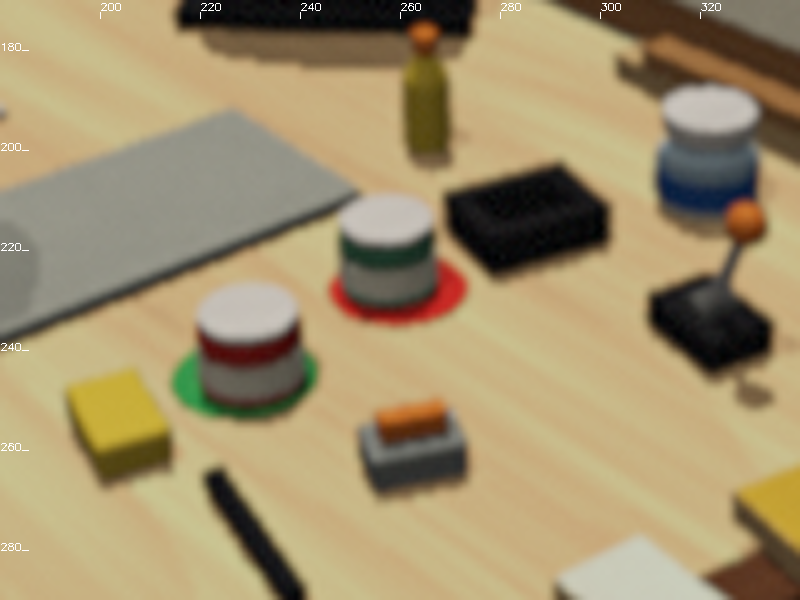

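View pics/s2.png

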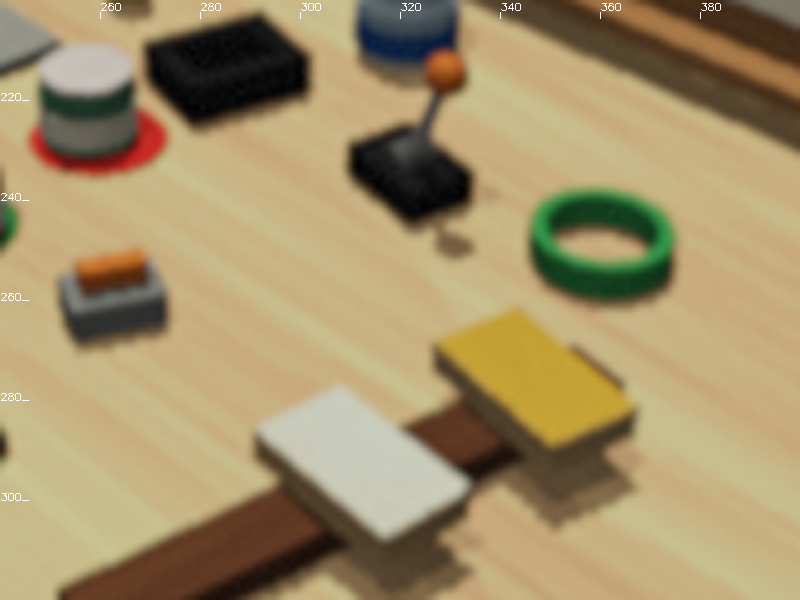

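```bash
cat > fit.py <<'E'
from h import *
from scipy.optimize import least_squares
def fitrect(obs,lx,ly,x0,order=None):
    # obs: list of (g, uv4, z)
    best=None
    for y0 in np.linspace(0,np.pi,8,endpoint=False):
        def res(p):
            r=[]
            for g,uv,z in obs:
                q=proj(g,rect(p[0],p[1],p[2],lx,ly,z))
                d=np.linalg.norm(q[:,None]-uv[None],axis=2)
                j=d.argmin(0)
                r+=list((q[j]-uv).ravel())
            return r
        s=least_squares(res,[x0[0],x0[1],y0])
        if best is None or s.cost<best.cost: best=s
    return best.x,np.sqrt(2*best.cost/len(best.fun))
E
python3 - <<'E'
from fit import *
a=get_image("scene");b=get_image("side")
C=lambda x0,y0,l:(np.array(l,float)+.5)/5-.5+[x0,y0]
O={
"white":([(a,C(110,140,[(445,115),(583,155),(548,212),(408,178)]),42),(b,C(240,200,[(342,385),(470,485),(387,541),(257,435)]),42)],96,56),
"yellow":([(a,C(110,140,[(373,237),(505,290),(463,355),(323,298)]),42),(b,C(240,200,[(518,310),(634,404),(553,447),(436,346)]),42)],96,56),
"battery":([(a,C(240,150,[(172,178),(210,207),(155,258),(113,233)]),24),(b,C(180,170,[(360,428),(377,462),(465,452),(450,410)]),24)],56,36),
"dock":([(a,C(220,220,[(400,123),(505,170),(437,305),(325,255)]),30),(b,C(180,170,[(447,205),(497,248),(608,215),(560,165)]),30)],90,70),
"fan":([(a,C(220,220,[(100,97),(200,140),(165,210),(58,160)]),25),(b,C(240,200,[(350,155),(413,195),(470,175),(405,127)]),25)],70,50),
"dry":([(a,np.array([(364.5,170.5),(415,179),(401,267),(343.5,257)]),12)],340,160),
}
for k,(o,lx,ly) in O.items():
    x0=unproj(o[0][0],o[0][1].mean(0),o[0][2])[0]
    print(k,np.round(fitrect(o,lx,ly,x0),3) if 0 else [np.round(v,2) for v in fitrect(o,lx,ly,x0)])
for n,uv,uv2,z in(("redtin",(378,210),(248,312),50),("greentin",(383,388),(386,220),50)):
    print(n,unproj(a,C(240,150,[uv]),z),unproj(b,C(180,170,[uv2]),z))
print("matg",unproj(a,C(240,150,[(384,257)]),0),"matr",unproj(a,C(240,150,[(363,437)]),0),"ball",unproj(a,C(220,220,[(72,53)]),92),unproj(b,C(240,200,[(446,71)]),92))
print("matside",unproj(b,C(180,170,[(245,380),(398,290)]),0))
from cell import read_state
E
```

```text
white [array([ 452.19, -276.8 ,    1.49]), np.float64(0.63)]
yellow [array([ 561.71, -290.61,    1.37]), np.float64(0.71)]
battery [array([ 4.6965e+02, -7.0240e+01, -4.5000e-01]), np.float64(0.93)]
dock [array([ 6.8828e+02,  7.1120e+01, -2.3000e-01]), np.float64(1.59)]
fan [array([685.35, -93.01,   1.37]), np.float64(1.45)]
dry [array([ 4.6560e+02,  2.6504e+02, -4.0000e-02]), np.float64(1.22)]
redtin [[454.99359614  60.08333394  50.        ]] [[452.31363822  57.47748777  50.        ]]
greentin [[582.29821325  87.5288381   50.        ]] [[577.82337786  83.7893635   50.        ]]
matg [[450.01415172  66.50041148   0.        ]] matr [[584.17901588  79.69157827   0.        ]] ball [[ 675.80561951 -125.1501056    92.        ]] [[ 686.61866203 -115.76882404   92.        ]]
matside [[449.81140411  63.12939924   0.        ]
 [580.12554647  77.4948279    0.        ]]
```

Rough poses are known. Next I'll move the wrist camera over the bench for finer views.

Emit:
servo_tool:
  increments:
    - {"dx": 1, "dy": -3, "dz": 3, "az": -0.1, "claw": -1}
    - {"dx": 3, "dy": -6, "dz": 5, "az": -0.2, "claw": -1}
    - {"dx": 5, "dy": -10, "dz": 7, "az": -0.3, "claw": -1}
    - {"dx": 7, "dy": -14, "dz": 9, "az": -0.4, "claw": -1}
    - {"dx": 9, "dy": -18, "dz": 11, "az": -0.5, "claw": -1}
    - {"dx": 11, "dy": -21, "dz": 13, "az": -0.6, "claw": -1}
    - {"dx": 12, "dy": -24, "dz": 14, "az": -0.7, "claw": -1}
    - {"dx": 13, "dy": -27, "dz": 15, "az": -0.8, "claw": -1}

```text
invalid input at $.increments[0]: expected keys dx, dy, dz, ax, ay, az, claw
```

Emit:
servo_tool:
  increments:
    - {"dx": 1, "dy": -4, "dz": 0, "az": -0.05}
    - {"dx": 2, "dy": -8, "dz": 0, "az": -0.1}
    - {"dx": 4, "dy": -12, "dz": 0, "az": -0.15}
    - {"dx": 6, "dy": -16, "dz": 0, "az": -0.2}
    - {"dx": 7, "dy": -20, "dz": 0, "az": -0.25}
    - {"dx": 8, "dy": -24, "dz": 0, "az": -0.3}
    - {"dx": 9, "dy": -28, "dz": 0, "az": -0.36}
    - {"dx": 9, "dy": -30, "dz": 0, "az": -0.39}

```text
invalid input at $.increments[0]: expected keys dx, dy, dz, ax, ay, az, claw
```

Emit:
servo_tool:
  increments:
    - {"dx": 0, "dy": 0}
    - {"dx": 0, "dy": 0}
    - {"dx": 0, "dy": 0}

```text
invalid input at $.increments[0]: expected keys dx, dy, dz, ax, ay, az, claw
```

```bash
python3 - <<'E'
from h import *
s=read_state();print(s['qpos'],s['eef_pos'],s['tool_rot'])
g=get_image("wrist");cv2.imwrite("pics/w1.png",g["color"][:,:,::-1])
np.savez("w1.npz",**g)
R=np.array(g["R"]);print(-R.T@g["t"],R[2])
E
```

```text
[-1.25475654  0.62861328  0.03846874  1.5175983  -0.02700971  0.99627985
 -0.02002334] [242.12778664 603.09853395 231.1109508 ] [-1.57117831e+00  4.25142127e-05 -3.81872620e-01]
[166.01441559 634.9079178  374.83868081] [ 0.29981551 -0.12123984 -0.94626189]
```

View pics/w1.png

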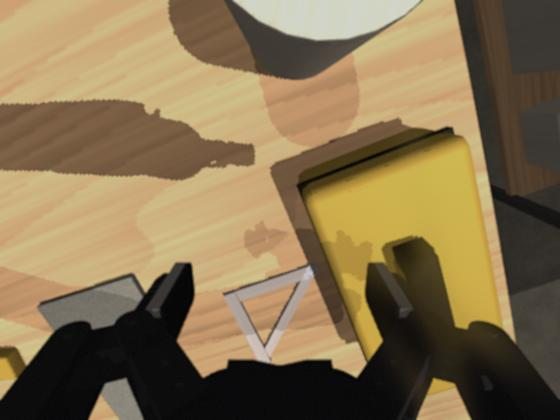

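Emit:
servo_tool:
  increments:
    - {"dx": 13, "dy": -27, "dz": 15, "ax": 0, "ay": 0, "az": -0.8, "claw": -1}
    - {"dx": 13, "dy": -27, "dz": 15, "ax": 0, "ay": 0, "az": -0.8, "claw": -1}
    - {"dx": 13, "dy": -27, "dz": 15, "ax": 0, "ay": 0, "az": -0.8, "claw": -1}
    - {"dx": 13, "dy": -27, "dz": 15, "ax": 0, "ay": 0, "az": -0.8, "claw": -1}
    - {"dx": 13, "dy": -27, "dz": 15, "ax": 0, "ay": 0, "az": -0.8, "claw": -1}
    - {"dx": 13, "dy": -27, "dz": 15, "ax": 0, "ay": 0, "az": -0.8, "claw": -1}
    - {"dx": 13, "dy": -27, "dz": 15, "ax": 0, "ay": 0, "az": -0.8, "claw": -1}
    - {"dx": 13, "dy": -27, "dz": 15, "ax": 0, "ay": 0, "az": -0.8, "claw": -1}

```text
clock: 1.07
eef_pos: [371.8, 332.8, 381.6]
tool_rot: [-1.57, 0.0, -1.184]
force: [0.8, 0.5, -1.3]
width: 85.2
```

Emit:
servo_tool:
  increments:
    - {"dx": 15, "dy": -33, "dz": 0, "ax": 0, "ay": 0, "az": -0.39, "claw": -1}
    - {"dx": 15, "dy": -33, "dz": 0, "ax": 0, "ay": 0, "az": -0.39, "claw": -1}
    - {"dx": 15, "dy": -33, "dz": 0, "ax": 0, "ay": 0, "az": -0.39, "claw": -1}
    - {"dx": 15, "dy": -33, "dz": 0, "ax": 0, "ay": 0, "az": -0.39, "claw": -1}
    - {"dx": 15, "dy": -33, "dz": 0, "ax": 0, "ay": 0, "az": -0.39, "claw": -1}
    - {"dx": 15, "dy": -33, "dz": 0, "ax": 0, "ay": 0, "az": -0.39, "claw": -1}
    - {"dx": 15, "dy": -33, "dz": 0, "ax": 0, "ay": 0, "az": -0.39, "claw": -1}
    - {"dx": 15, "dy": -33, "dz": 0, "ax": 0, "ay": 0, "az": -0.39, "claw": -1}

```text
clock: 1.73
eef_pos: [509.8, 29.4, 380.9]
tool_rot: [-1.57, 0.001, -1.571]
force: [-0.1, 1.1, 0.1]
width: 85.8
```

Emit:
servo_tool:
  increments:
    - {"dx": 0, "dy": 0, "dz": 0, "ax": 0, "ay": 0, "az": 0, "claw": -1}
    - {"dx": 0, "dy": 0, "dz": 0, "ax": 0, "ay": 0, "az": 0, "claw": -1}
    - {"dx": 0, "dy": 0, "dz": 0, "ax": 0, "ay": 0, "az": 0, "claw": -1}

```text
clock: 1.98
eef_pos: [509.2, 31.7, 380.4]
tool_rot: [-1.571, 0.001, -1.572]
force: [0.5, -0.8, 0.1]
width: 85.5
```

```bash
cat > look.py <<'E'
import sys
from h import *
n=sys.argv[1]
s=read_state();print(s['clock'],s['qpos'].round(3),s['eef_pos'].round(1),s['tool_rot'].round(4))
g=get_image("wrist");cv2.imwrite(f"pics/{n}.png",g["color"][:,:,::-1])
np.savez(n+".npz",**g)
R=np.array(g["R"]);print(-R.T@g["t"],R[2])
E
python3 look.py w1
```

```text
1.9833 [-0.51   0.312  0.541  1.684 -0.171  1.194  0.072] [509.2  31.7 380.4] [-1.5714e+00  9.0000e-04 -1.5719e+00]
[510.29352622 115.47986217 524.18340573] [-1.12035375e-04 -3.22209215e-01 -9.46668479e-01]
```

View pics/w1.png

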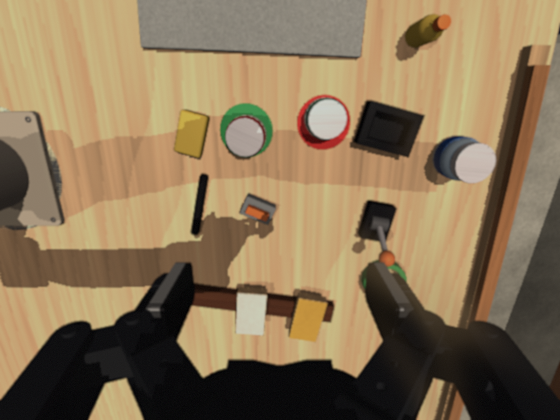

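```bash
python3 - <<'E'
from h import *
g=dict(np.load("w1.npz"))
crop(g,165,85,325,205,5,"w1a"); crop(g,290,80,450,200,5,"w1b");crop(g,200,180,400,340,4,"w1c")
E
```

```text
(no output)
```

View pics/w1a.png

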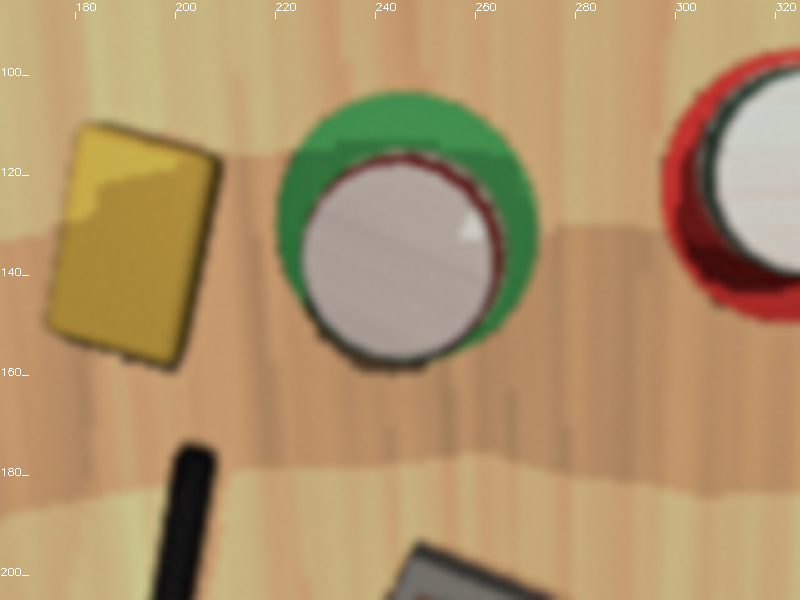

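View pics/w1b.png

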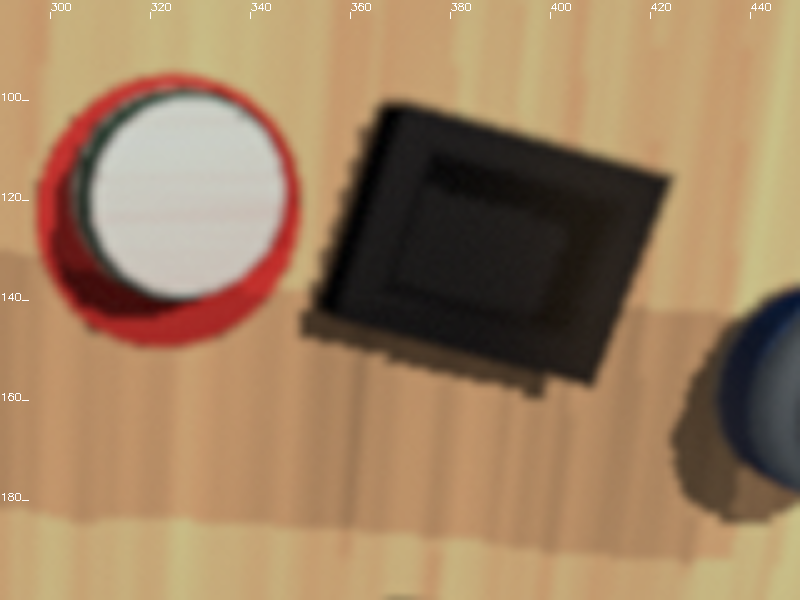

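View pics/w1c.png

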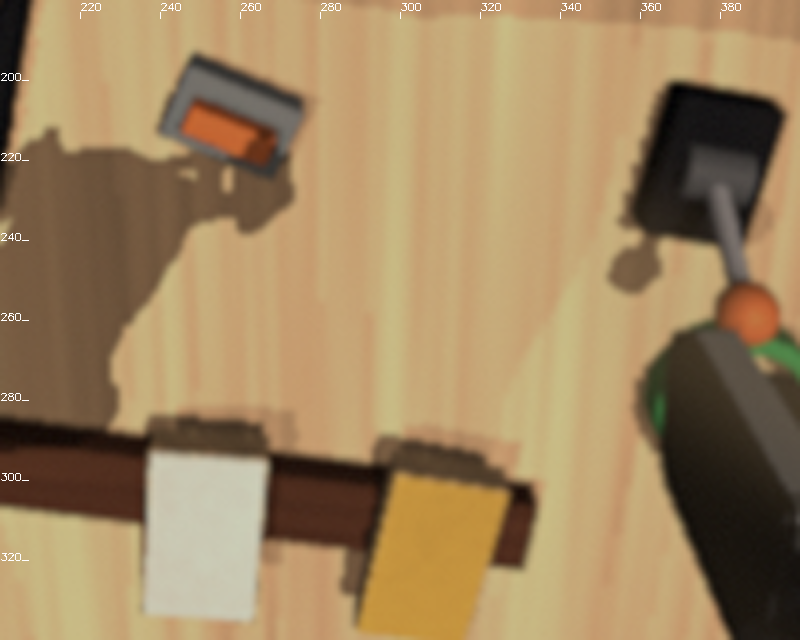

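```bash
python3 - <<'E'
from fit import *
g=dict(np.load("w1.npz"))
C=lambda x0,y0,l,k=5:(np.array(l,float)+.5)/k-.5+[x0,y0]
u=lambda c,z:unproj(g,c,z).round(1)
print("redtin",u(C(165,85,[(398,257)]),50),"matg",u(C(165,85,[(408,221)]),0))
print("greentin",u(C(290,80,[(187,195)]),50),"matr",u(C(290,80,[(168,210)]),0))
def F(n,uv,z,lx,ly):
    p,e=fitrect([(g,uv,z)],lx,ly,unproj(g,uv.mean(0),z)[0]);print(n,p.round(3),e.round(2))
F("dock",C(290,80,[(405,105),(670,178),(592,383),(338,308)]),30,90,70)
F("rec",C(290,80,[(432,155),(615,205),(575,325),(390,285)]),30,60,40)
F("bat",C(200,180,[(201,68),(302,108),(272,178),(163,130)],4),24,56,36)
F("batbot",C(200,180,[(195,53),(303,97)],4),0,56,36) if 0 else None
F("fan",C(200,180,[(675,82),(783,110),(740,243),(640,230)],4),25,70,50)
F("white",C(200,180,[(147,450),(270,460),(253,621),(145,612)],4),42,96,56)
F("yellow",C(200,180,[(395,473),(512,490),(470,643),(358,628)],4),42,96,56)
print("ball",u(C(200,180,[(748,312)],4),92))
# edges of batten, dryboard left/right corner
print("dry near corners",u([(144,47),(360,56)],12), u([(138,0),(366,0)],12))
E
```

```text
redtin [[456.2  63.7  50. ]] matg [[454.3  70.3   0. ]]
greentin [[582.7  89.6  50. ]] matr [[584.2  82.    0. ]]
dock [ 6.87614e+02  7.28620e+01 -2.54000e-01] 1.01
rec [687.989  73.81    2.92 ] 0.63
bat [ 4.73196e+02 -6.74050e+01 -4.42000e-01] 1.36
fan [684.626 -89.34    1.4  ] 0.84
white [ 454.214 -275.231    1.486] 0.41
yellow [ 565.744 -288.909    1.397] 0.42
ball [[ 683.6 -124.8   92. ]]
dry near corners [[302.3 195.5  12. ]
 [635.4 181.6  12. ]] [[301.5 259.1  12. ]
 [638.5 257.6  12. ]]
```

Emit:
servo_tool:
  increments:
    - {"dx": 0, "dy": 0, "dz": 0, "ax": 0.9, "ay": 0, "az": 0, "claw": -1}
    - {"dx": 0, "dy": 0, "dz": 0, "ax": 0.9, "ay": 0, "az": 0, "claw": -1}
    - {"dx": 0, "dy": 0, "dz": 0, "ax": 0.9, "ay": 0, "az": 0, "claw": -1}
    - {"dx": 0, "dy": 0, "dz": 0, "ax": 0.9, "ay": 0, "az": 0, "claw": -1}
    - {"dx": 0, "dy": 0, "dz": 0, "ax": 0.9, "ay": 0, "az": 0, "claw": -1}
    - {"dx": 0, "dy": 0, "dz": 0, "ax": 0.9, "ay": 0, "az": 0, "claw": -1}
    - {"dx": 0, "dy": 0, "dz": 0, "ax": 0.9, "ay": 0, "az": 0, "claw": -1}
    - {"dx": 0, "dy": 0, "dz": 0, "ax": 0.9, "ay": 0, "az": 0, "claw": -1}

```text
clock: 2.7
eef_pos: [508.8, 29.7, 377.9]
tool_rot: [-1.581, 0.904, -1.583]
force: [-1.0, -0.5, -2.0]
width: 85.4
```

```bash
python3 -c "
from cell import *
s=read_state();print(s['clock'],s['qpos'].round(3),s['eef_pos'].round(1),s['tool_rot'].round(4))"
```

```text
2.7 [ 0.157  0.513  0.369  1.75  -0.918  1.559  0.859] [508.8  29.7 377.9] [-1.5813  0.9037 -1.5833]
```

Emit:
servo_tool:
  increments:
    - {"dx": 0, "dy": 0, "dz": 0, "ax": -0.9, "ay": 0, "az": 0, "claw": -1}
    - {"dx": 0, "dy": 0, "dz": 0, "ax": -0.9, "ay": 0, "az": 0, "claw": -1}
    - {"dx": 0, "dy": 0, "dz": 0, "ax": -0.9, "ay": 0, "az": 0, "claw": -1}
    - {"dx": 0, "dy": 0, "dz": 0, "ax": -0.9, "ay": 0, "az": 0, "claw": -1}
    - {"dx": 0, "dy": 0, "dz": 0, "ax": -0.9, "ay": 0, "az": 0, "claw": -1}
    - {"dx": 0, "dy": 0, "dz": 0, "ax": -0.9, "ay": 0, "az": 0, "claw": -1}
    - {"dx": 0, "dy": 0, "dz": 0, "ax": -0.9, "ay": 0, "az": 0, "claw": -1}
    - {"dx": 0, "dy": 0, "dz": 0, "ax": -0.9, "ay": 0, "az": 0, "claw": -1}

```text
clock: 3.37
eef_pos: [510.0, 39.8, 381.9]
tool_rot: [-1.566, -0.001, -1.557]
force: [-0.3, 1.5, -0.5]
width: 85.7
```

Emit:
servo_tool:
  increments:
    - {"dx": 0, "dy": 15, "dz": 0, "ax": -0.5, "ay": 0, "az": 0, "claw": -1}
    - {"dx": 0, "dy": 15, "dz": 0, "ax": -0.5, "ay": 0, "az": 0, "claw": -1}
    - {"dx": 0, "dy": 15, "dz": 0, "ax": -0.5, "ay": 0, "az": 0, "claw": -1}
    - {"dx": 0, "dy": 15, "dz": 0, "ax": -0.5, "ay": 0, "az": 0, "claw": -1}
    - {"dx": 0, "dy": 15, "dz": 0, "ax": -1, "ay": 0, "az": 0, "claw": -1}
    - {"dx": 0, "dy": 15, "dz": 0, "ax": -1, "ay": 0, "az": 0, "claw": -1}
    - {"dx": 0, "dy": 15, "dz": 0, "ax": -1, "ay": 0, "az": 0, "claw": -1}
    - {"dx": 0, "dy": 15, "dz": 0, "ax": -1, "ay": 0, "az": 0, "claw": -1}

```text
clock: 4.03
eef_pos: [509.1, 183.4, 380.7]
tool_rot: [-1.569, -0.994, -1.569]
force: [-0.4, 0.1, -0.6]
width: 85.6
```

```bash
python3 -c "
from cell import *
s=read_state();print(s['clock'],s['qpos'].round(3),s['eef_pos'].round(1),s['tool_rot'].round(4))"
```

```text
4.0333 [-1.122  0.79   0.646  1.392  0.389  1.63  -0.591] [509.1 183.4 380.7] [-1.5687 -0.9939 -1.5695]
```

Emit:
servo_tool:
  increments:
    - {"dx": 3, "dy": 5, "dz": -18, "ax": -0.4, "ay": 0, "az": 0, "claw": -1}
    - {"dx": 3, "dy": 5, "dz": -18, "ax": -0.4, "ay": 0, "az": 0, "claw": -1}
    - {"dx": 3, "dy": 5, "dz": -18, "ax": -0.4, "ay": 0, "az": 0, "claw": -1}
    - {"dx": 3, "dy": 5, "dz": -18, "ax": -0.4, "ay": 0, "az": 0, "claw": -1}
    - {"dx": 3, "dy": 5, "dz": -18, "ax": -0.4, "ay": 0, "az": 0, "claw": -1}
    - {"dx": 3, "dy": 5, "dz": -18, "ax": -0.4, "ay": 0, "az": 0, "claw": -1}

```text
clock: 4.53
eef_pos: [537.5, 231.9, 192.4]
tool_rot: [-1.624, -1.394, -1.517]
force: [-0.9, -0.0, 0.7]
width: 85.4
```

```bash
python3 -c "
from h import *
s=read_state();print(s['clock'],s['qpos'].round(3),s['eef_pos'].round(1),s['tool_rot'].round(4))
for n in ('side','scene'):
  g=get_image(n);cv2.imwrite('pics/t_'+n+'.png',g['color'][:,:,::-1])
print(unproj(g,[(512,170),(507,270),(447,210),(494,215),(450,244)],0))
"
```

```text
4.5333 [-1.117  1.305  0.621  1.178  0.404  1.731 -0.727] [537.5 231.9 192.4] [-1.6239 -1.3939 -1.5167]
[[174.25172689 650.8222958    0.        ]
 [560.80109308 621.9417605    0.        ]
 [388.42362204 456.42563596   0.        ]
 [373.83107799 592.14838428   0.        ]
 [511.56588351 468.71943261   0.        ]]
```

View pics/t_side.png

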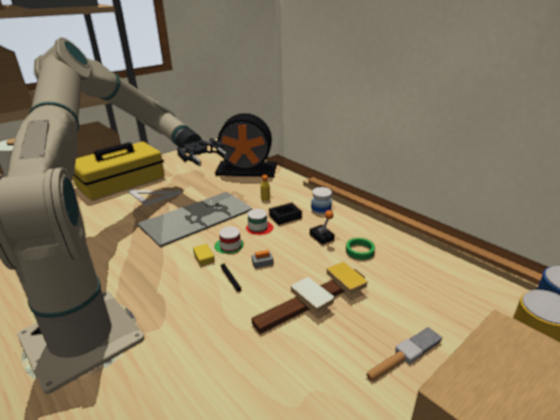

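View pics/t_scene.png

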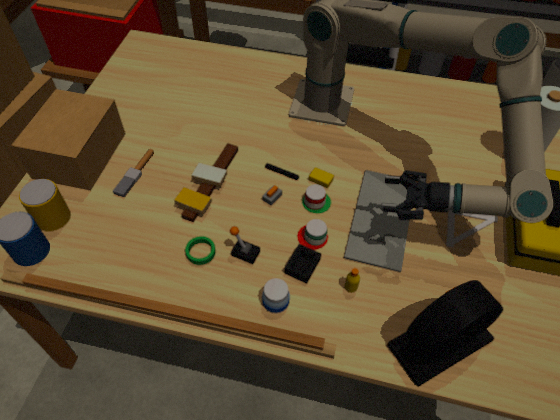

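```bash
cat > plan.py <<'E'
from h import *
from scipy.spatial.transform import Rotation as Ro
def tgt(yaw,tilt):
    # yaw: jaw azimuth (rad; jaw=z axis dir), tilt: rotation about jaw axis of tool from down (positive as +ax when jaw=+x)
    down=Ro.from_euler('xyz',[-np.pi/2,0,yaw-np.pi/2])
    j=np.array([np.cos(yaw),np.sin(yaw),0])
    return Ro.from_rotvec(j*tilt)*down
def plan(p,yaw,tilt,grasp=True):
    s=read_state();Rc=Ro.from_euler('xyz',s['tool_rot']);T=tgt(yaw,tilt)
    t=T.as_matrix()[:,1]
    tcp=np.array(p,float)+(19*t if grasp else 0)
    rv=(T*Rc.inv()).as_rotvec()
    print("clk",round(float(s['clock']),2),"tcp",tcp.round(1),"now",s['eef_pos'].round(1),"rot",s['tool_rot'].round(3),"f",s['force'].round(1),"w",round(s['width'],1))
    print("  d(cm)",((tcp-s['eef_pos'])/10).round(2),"a",rv.round(3),"|a|",np.linalg.norm(rv).round(3),"rows",max(np.linalg.norm(tcp-s['eef_pos'])/41.7,np.linalg.norm(rv)/.125).round(1),"q",s['qpos'].round(2))
E
python3 - <<'E'
from plan import *
g=dict(np.load("w1.npz"))
C=lambda x0,y0,l,k=5:(np.array(l,float)+.5)/k-.5+[x0,y0]
print(unproj(g,C(200,180,[(0,420),(140,438),(375,468),(530,487),(0,505),(140,520),(330,545),(522,567)],4),22).round(0))
plan([451,-311,120],-0.085,0.17)
E
```

```text
[[ 355. -222.   22.]
 [ 423. -232.   22.]
 [ 538. -250.   22.]
 [ 615. -261.   22.]
 [ 351. -272.   22.]
 [ 420. -280.   22.]
 [ 516. -296.   22.]
 [ 613. -310.   22.]]
clk 4.63 tcp [ 451.3 -307.8  101.3] now [539.4 231.1 201.1] rot [-1.566 -1.392 -1.576] f [-0.1 -0.5 -0. ] w 85.3
  d(cm) [ -8.82 -53.89  -9.98] a [ 1.561 -0.066 -0.066] |a| 1.564 rows 13.3 q [-1.12  1.29  0.63  1.18  0.41  1.73 -0.73]
```

Emit:
servo_tool:
  increments:
    - {"dx": -4, "dy": -27, "dz": 8, "ax": 0.78, "ay": -0.03, "az": -0.03, "claw": -1}
    - {"dx": -4, "dy": -27, "dz": 8, "ax": 0.78, "ay": -0.03, "az": -0.03, "claw": -1}
    - {"dx": -4, "dy": -27, "dz": 8, "ax": 0.78, "ay": -0.03, "az": -0.03, "claw": -1}
    - {"dx": -4, "dy": -27, "dz": 8, "ax": 0.78, "ay": -0.03, "az": -0.03, "claw": -1}
    - {"dx": -4, "dy": -27, "dz": 8, "ax": 0.78, "ay": -0.03, "az": -0.03, "claw": -1}
    - {"dx": -8.8, "dy": -54, "dz": 0, "ax": 1.561, "ay": -0.066, "az": -0.066, "claw": -1}
    - {"dx": -8.8, "dy": -54, "dz": 0, "ax": 1.561, "ay": -0.066, "az": -0.066, "claw": -1}
    - {"dx": -8.8, "dy": -54, "dz": 0, "ax": 1.561, "ay": -0.066, "az": -0.066, "claw": -1}

```text
clock: 5.3
eef_pos: [489.2, -86.0, 243.8]
tool_rot: [-1.545, -0.402, -1.637]
force: [1.4, 0.3, -0.4]
width: 85.6
```

```bash
python3 -c "
from plan import *
plan([451,-311,120],-0.085,0.17)"
```

```text
clk 5.3 tcp [ 451.3 -307.8  101.3] now [489.2 -86.  243.8] rot [-1.545 -0.402 -1.637] f [ 1.4  0.3 -0.4] w 85.6
  d(cm) [ -3.8  -22.17 -14.26] a [ 0.572 -0.017 -0.021] |a| 0.573 rows 6.4 q [-0.52  0.47  0.51  1.98  0.25  0.79 -0.29]
```

Emit:
servo_tool:
  increments:
    - {"dx": -3.8, "dy": -20, "dz": -8, "ax": 0.55, "ay": -0.017, "az": -0.021, "claw": -1}
    - {"dx": -3.8, "dy": -20, "dz": -8, "ax": 0.55, "ay": -0.017, "az": -0.021, "claw": -1}
    - {"dx": -3.8, "dy": -20, "dz": -8, "ax": 0.55, "ay": -0.017, "az": -0.021, "claw": -1}
    - {"dx": -3.8, "dy": -20, "dz": -8, "ax": 0.55, "ay": -0.017, "az": -0.021, "claw": -1}
    - {"dx": -3.8, "dy": -20, "dz": -8, "ax": 0.55, "ay": -0.017, "az": -0.021, "claw": -1}
    - {"dx": -3.8, "dy": -20, "dz": -10, "ax": 0.55, "ay": -0.017, "az": -0.021, "claw": -1}
    - {"dx": -3.8, "dy": -20, "dz": -10, "ax": 0.55, "ay": -0.017, "az": -0.021, "claw": -1}
    - {"dx": -3.8, "dy": -20, "dz": -10, "ax": 0.55, "ay": -0.017, "az": -0.021, "claw": -1}

```text
clock: 5.97
eef_pos: [447.6, -293.5, 141.0]
tool_rot: [-1.573, 0.134, -1.662]
force: [-0.7, -1.3, -0.2]
width: 85.3
```

Emit:
servo_tool:
  increments:
    - {"dx": 0, "dy": 0, "dz": 0, "ax": 0, "ay": 0, "az": 0, "claw": -1}
    - {"dx": 0, "dy": 0, "dz": 0, "ax": 0, "ay": 0, "az": 0, "claw": -1}

```text
clock: 6.13
eef_pos: [450.7, -285.1, 141.5]
tool_rot: [-1.574, 0.137, -1.653]
force: [0.3, 1.3, 0.8]
width: 85.6
```

```bash
python3 -c "
from plan import *
plan([451,-311,34],-0.085,0.17)"; python3 look.py w2
```

```text
clk 6.13 tcp [ 451.3 -307.8   15.3] now [ 450.7 -285.1  141.5] rot [-1.574  0.137 -1.653] f [0.3 1.3 0.8] w 85.6
  d(cm) [  0.05  -2.27 -12.63] a [ 0.032 -0.006 -0.003] |a| 0.033 rows 3.1 q [ 0.53  0.62  0.09  1.87 -0.25  0.74  0.72]
6.1333 [ 0.532  0.622  0.087  1.869 -0.251  0.74   0.716] [ 450.7 -285.1  141.5] [-1.5739  0.1375 -1.653 ]
[ 457.26808185 -221.78090706  295.31569268] [-0.01770534 -0.18939694 -0.98174096]
```

View pics/w2.png

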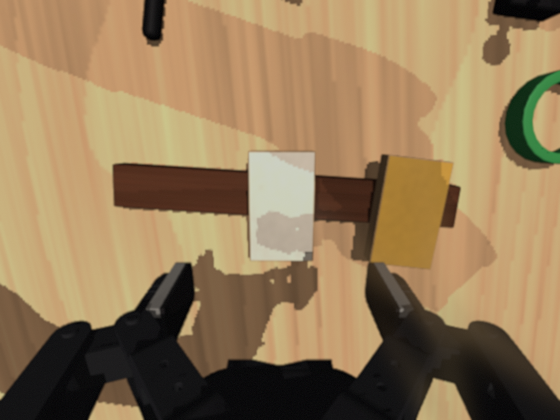

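```bash
python3 - <<'E'
from fit import *
g=dict(np.load("w2.npz"))
crop(g,230,130,480,290,3.2,"w2a")
for uv in ([(249,152),(314,151),(309,260),(249,260)],[(389,155),(452,162),(431,268),(373,263)]):
    uv=np.array(uv,float);p,e=fitrect([(g,uv,42)],96,56,unproj(g,uv.mean(0),42)[0]);print(p.round(3),e.round(2))
print(unproj(g,[(180,212),(345,221),(180,166),(345,178)],22).round(0))
E
```

```text
[ 453.147 -274.661    1.474] 1.28
[ 565.422 -289.338    1.399] 1.15
[[ 360. -275.   22.]
 [ 512. -296.   22.]
 [ 366. -233.   22.]
 [ 514. -256.   22.]]
```

View pics/w2a.png

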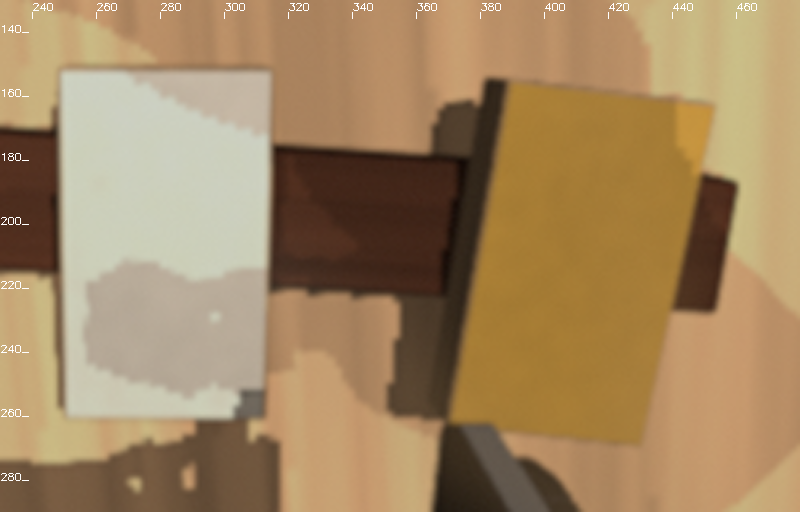

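Emit:
servo_tool:
  increments:
    - {"dx": 0, "dy": -2.2, "dz": -2, "ax": 0.033, "ay": 0, "az": 0, "claw": -1}
    - {"dx": 0, "dy": -2.2, "dz": -5, "ax": 0.033, "ay": 0, "az": 0, "claw": -1}
    - {"dx": 0, "dy": -2.2, "dz": -8, "ax": 0.033, "ay": 0, "az": 0, "claw": -1}
    - {"dx": 0, "dy": -2.2, "dz": -10.5, "ax": 0.033, "ay": 0, "az": 0, "claw": -1}
    - {"dx": 0, "dy": -2.2, "dz": -12.6, "ax": 0.033, "ay": 0, "az": 0, "claw": -1}
    - {"dx": 0, "dy": -2.2, "dz": -12.6, "ax": 0.033, "ay": 0, "az": 0, "claw": -1}
    - {"dx": 0, "dy": -2.2, "dz": -12.6, "ax": 0.033, "ay": 0, "az": 0, "claw": -1}

```text
clock: 6.77
eef_pos: [453.2, -302.6, 14.3]
tool_rot: [-1.578, 0.174, -1.645]
force: [0.7, -0.1, 0.7]
width: 85.2
```

```bash
python3 -c "
from plan import *
plan([450,-310,34],-0.085,0.17)"; python3 look.py w3
```

```text
clk 6.77 tcp [ 450.3 -306.8   15.3] now [ 453.2 -302.6   14.3] rot [-1.578  0.174 -1.645] f [ 0.7 -0.1  0.7] w 85.2
  d(cm) [-0.3  -0.42  0.1 ] a [-0.004 -0.007 -0.012] |a| 0.014 rows 0.1 q [ 0.62  0.85  0.02  1.86 -0.3   0.55  0.82]
6.7667 [ 0.618  0.848  0.017  1.864 -0.302  0.549  0.824] [ 453.2 -302.6   14.3] [-1.5785  0.1735 -1.6455]
[ 459.5201231  -244.79594872  170.24162537] [-0.01786924 -0.15385284 -0.98793218]
```

View pics/w3.png

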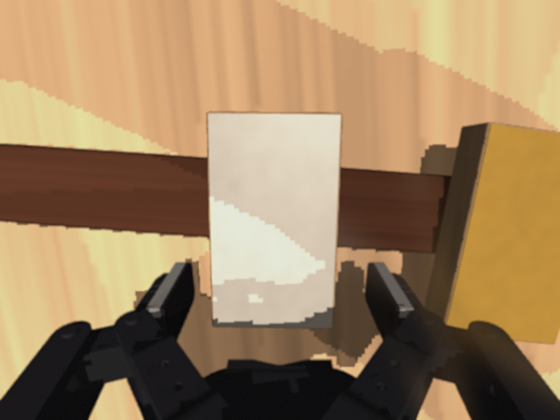

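Aligned, with the board between the fingers. I'll correct the y position and close.

Emit:
servo_tool:
  increments:
    - {"dx": -0.3, "dy": -0.5, "dz": 0.1, "ax": 0, "ay": 0, "az": -0.01, "claw": -1}
    - {"dx": -0.3, "dy": -0.5, "dz": 0.1, "ax": 0, "ay": 0, "az": -0.01, "claw": 1}
    - {"dx": -0.3, "dy": -0.5, "dz": 0.1, "ax": 0, "ay": 0, "az": -0.01, "claw": 1}
    - {"dx": -0.3, "dy": -0.5, "dz": 0.1, "ax": 0, "ay": 0, "az": -0.01, "claw": 1}
    - {"dx": -0.3, "dy": -0.5, "dz": 0.1, "ax": 0, "ay": 0, "az": -0.01, "claw": 1}
    - {"dx": -0.3, "dy": -0.5, "dz": 0.1, "ax": 0, "ay": 0, "az": -0.01, "claw": 1}
    - {"dx": -0.3, "dy": -0.5, "dz": 0.1, "ax": 0, "ay": 0, "az": -0.01, "claw": 1}
    - {"dx": -0.3, "dy": -0.5, "dz": 0.1, "ax": 0, "ay": 0, "az": -0.01, "claw": 1}

```text
clock: 7.48
eef_pos: [449.8, -309.9, 15.3]
tool_rot: [-1.578, 0.173, -1.659]
force: [-1.1, -1.2, 8.1]
width: 55.2
```

```bash
python3 -c "
from plan import *
plan([450,-310,34],-0.085,0.17)
plan([500,0,250],0.4,-0.7)
plan([565,232,150],0.785,-1.4)"
```

```text
clk 7.48 tcp [ 450.3 -306.8   15.3] now [ 449.8 -309.9   15.3] rot [-1.578  0.173 -1.659] f [-1.1 -1.2  8.1] w 55.2
  d(cm) [ 0.05  0.31 -0.  ] a [-0.003 -0.006  0.002] |a| 0.007 rows 0.1 q [ 0.63  0.85  0.02  1.86 -0.3   0.55  0.83]
clk 7.48 tcp [504.8 -11.3 235.5] now [ 449.8 -309.9   15.3] rot [-1.578  0.173 -1.659] f [-1.1 -1.2  8.1] w 55.2
  d(cm) [ 5.5  29.86 22.02] a [-0.869 -0.143  0.458] |a| 0.993 rows 9.0 q [ 0.63  0.85  0.02  1.86 -0.3   0.55  0.83]
clk 7.48 tcp [578.2 218.8 146.8] now [ 449.8 -309.9   15.3] rot [-1.578  0.173 -1.659] f [-1.1 -1.2  8.1] w 55.2
  d(cm) [12.85 52.86 13.15] a [-1.516 -0.557  0.686] |a| 1.754 rows 14.0 q [ 0.63  0.85  0.02  1.86 -0.3   0.55  0.83]
```

Emit:
servo_tool:
  increments:
    - {"dx": 0, "dy": 0, "dz": 2, "ax": 0, "ay": 0, "az": 0, "claw": 1}
    - {"dx": 0, "dy": 0, "dz": 5, "ax": 0, "ay": 0, "az": 0, "claw": 1}
    - {"dx": 0, "dy": 2, "dz": 9, "ax": 0, "ay": 0, "az": 0, "claw": 1}
    - {"dx": 1, "dy": 5, "dz": 12, "ax": -0.1, "ay": -0.02, "az": 0.05, "claw": 1}
    - {"dx": 1, "dy": 8, "dz": 15, "ax": -0.2, "ay": -0.04, "az": 0.1, "claw": 1}
    - {"dx": 2, "dy": 11, "dz": 17, "ax": -0.3, "ay": -0.05, "az": 0.15, "claw": 1}
    - {"dx": 3, "dy": 14, "dz": 19, "ax": -0.4, "ay": -0.06, "az": 0.2, "claw": 1}
    - {"dx": 4, "dy": 17, "dz": 21, "ax": -0.5, "ay": -0.08, "az": 0.26, "claw": 1}

```text
clock: 8.15
eef_pos: [479.7, -168.1, 204.3]
tool_rot: [-1.526, -0.24, -1.446]
force: [1.5, 0.0, -0.8]
width: 54.7
```

```bash
python3 -c "
from plan import *
plan([520,100,260],0.5,-1.0)
plan([565,232,150],0.785,-1.4)"
```

```text
clk 8.15 tcp [527.7  86.  249.7] now [ 479.7 -168.1  204.3] rot [-1.526 -0.24  -1.446] f [ 1.5  0.  -0.8] w 54.7
  d(cm) [ 4.79 25.4   4.54] a [-0.738 -0.199  0.33 ] |a| 0.832 rows 6.7 q [-0.16  0.45  0.41  2.07  0.08  0.53  0.26]
clk 8.15 tcp [578.2 218.8 146.8] now [ 479.7 -168.1  204.3] rot [-1.526 -0.24  -1.446] f [ 1.5  0.  -0.8] w 54.7
  d(cm) [ 9.85 38.68 -5.76] a [-1.071 -0.487  0.548] |a| 1.298 rows 10.4 q [-0.16  0.45  0.41  2.07  0.08  0.53  0.26]
```

Emit:
servo_tool:
  increments:
    - {"dx": 5, "dy": 25, "dz": 6, "ax": -0.74, "ay": -0.2, "az": 0.33, "claw": 1}
    - {"dx": 5, "dy": 25, "dz": 6, "ax": -0.74, "ay": -0.2, "az": 0.33, "claw": 1}
    - {"dx": 5, "dy": 25, "dz": 6, "ax": -0.74, "ay": -0.2, "az": 0.33, "claw": 1}
    - {"dx": 5, "dy": 25, "dz": 6, "ax": -0.74, "ay": -0.2, "az": 0.33, "claw": 1}
    - {"dx": 5, "dy": 25, "dz": 6, "ax": -0.74, "ay": -0.2, "az": 0.33, "claw": 1}
    - {"dx": 5, "dy": 25, "dz": 6, "ax": -0.74, "ay": -0.2, "az": 0.33, "claw": 1}
    - {"dx": 5, "dy": 25, "dz": 6, "ax": -0.74, "ay": -0.2, "az": 0.33, "claw": 1}
    - {"dx": 5, "dy": 25, "dz": 6, "ax": -0.74, "ay": -0.2, "az": 0.33, "claw": 1}

```text
clock: 8.82
eef_pos: [527.3, 72.2, 260.8]
tool_rot: [-1.545, -0.932, -1.123]
force: [2.4, -1.1, -1.2]
width: 54.8
```

```bash
python3 -c "
from plan import *
plan([565,232,160],0.785,-1.4)"
```

```text
clk 8.82 tcp [578.2 218.8 156.8] now [527.3  72.2 260.8] rot [-1.545 -0.932 -1.123] f [ 2.4 -1.1 -1.2] w 54.8
  d(cm) [  5.09  14.65 -10.41] a [-0.389 -0.263  0.308] |a| 0.561 rows 4.5 q [-1.3   0.81  0.93  2.02  0.5   0.69 -0.48]
```

Emit:
servo_tool:
  increments:
    - {"dx": 5, "dy": 14, "dz": -3, "ax": -0.39, "ay": -0.26, "az": 0.31, "claw": 1}
    - {"dx": 5, "dy": 14, "dz": -3, "ax": -0.39, "ay": -0.26, "az": 0.31, "claw": 1}
    - {"dx": 5, "dy": 14, "dz": -3, "ax": -0.39, "ay": -0.26, "az": 0.31, "claw": 1}
    - {"dx": 5, "dy": 14, "dz": -3, "ax": -0.39, "ay": -0.26, "az": 0.31, "claw": 1}
    - {"dx": 5, "dy": 14, "dz": -3, "ax": -0.39, "ay": -0.26, "az": 0.31, "claw": 1}
    - {"dx": 5, "dy": 14, "dz": -3, "ax": -0.39, "ay": -0.26, "az": 0.31, "claw": 1}
    - {"dx": 5, "dy": 14, "dz": -3, "ax": -0.39, "ay": -0.26, "az": 0.31, "claw": 1}
    - {"dx": 5, "dy": 14, "dz": -3, "ax": -0.39, "ay": -0.26, "az": 0.31, "claw": 1}

```text
clock: 9.48
eef_pos: [577.0, 207.6, 231.2]
tool_rot: [-1.58, -1.394, -0.784]
force: [0.5, -0.2, -0.3]
width: 55.0
```

```bash
python3 -c "
from plan import *
plan([565,232,120],0.785,-1.4)
for n in ('side','scene'):
  g=get_image(n);cv2.imwrite('pics/p1_'+n+'.png',g['color'][:,:,::-1])"
```

```text
clk 9.48 tcp [578.2 218.8 116.8] now [577.  207.6 231.2] rot [-1.58  -1.394 -0.784] f [ 0.5 -0.2 -0.3] w 55.0
  d(cm) [  0.12   1.12 -11.44] a [-0.003 -0.005  0.007] |a| 0.009 rows 2.8 q [-1.56  1.3   1.05  1.92  0.65  0.63 -0.75]
```

View pics/p1_side.png

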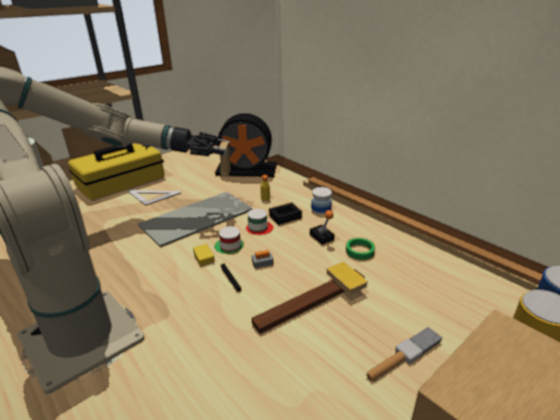

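View pics/p1_scene.png

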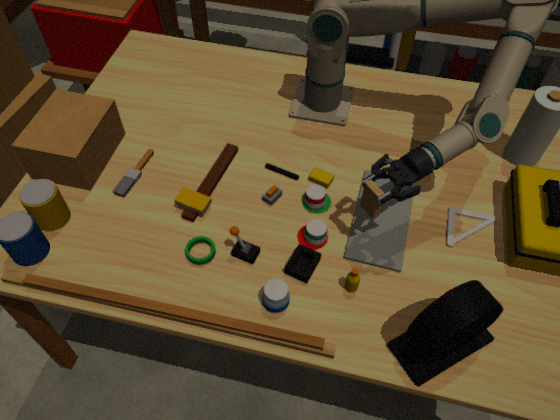

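Emit:
servo_tool:
  increments:
    - {"dx": 0.1, "dy": 1.1, "dz": -4, "ax": 0, "ay": 0, "az": 0, "claw": 1}
    - {"dx": 0.1, "dy": 1.1, "dz": -8, "ax": 0, "ay": 0, "az": 0, "claw": 1}
    - {"dx": 0.1, "dy": 1.1, "dz": -11, "ax": 0, "ay": 0, "az": 0, "claw": 1}
    - {"dx": 0.1, "dy": 1.1, "dz": -12.6, "ax": 0, "ay": 0, "az": 0, "claw": 1}
    - {"dx": 0.1, "dy": 1.1, "dz": -12.6, "ax": 0, "ay": 0, "az": 0, "claw": 1}
    - {"dx": 0.1, "dy": 1.1, "dz": -12.6, "ax": 0, "ay": 0, "az": 0, "claw": 1}
    - {"dx": 0.1, "dy": 1.1, "dz": -12.6, "ax": 0, "ay": 0, "az": 0, "claw": 1}

```text
clock: 10.17
eef_pos: [578.7, 219.6, 106.5]
tool_rot: [-1.573, -1.395, -0.789]
force: [-0.2, 0.8, -0.5]
width: 55.3
```

```bash
python3 -c "
from plan import *
plan([565,232,98],0.785,-1.4)
for n in ('side','scene'):
  g=get_image(n);cv2.imwrite('pics/p2_'+n+'.png',g['color'][:,:,::-1])
  if n=='side': crop(g,170,120,290,220,6,'p2c')
  else: crop(g,330,140,450,240,6,'p2d')"
```

```text
clk 10.17 tcp [578.2 218.8  94.8] now [578.7 219.6 106.5] rot [-1.573 -1.395 -0.789] f [-0.2  0.8 -0.5] w 55.3
  d(cm) [-0.04 -0.08 -1.17] a [-0.003 -0.004  0.006] |a| 0.008 rows 0.3 q [-1.54  1.5   0.95  1.83  0.56  0.63 -0.86]
```

View pics/p2c.png

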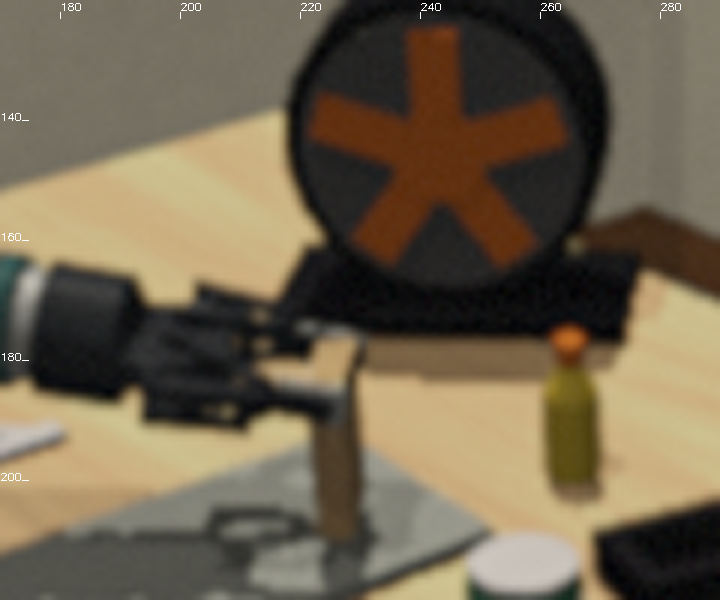

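View pics/p2d.png

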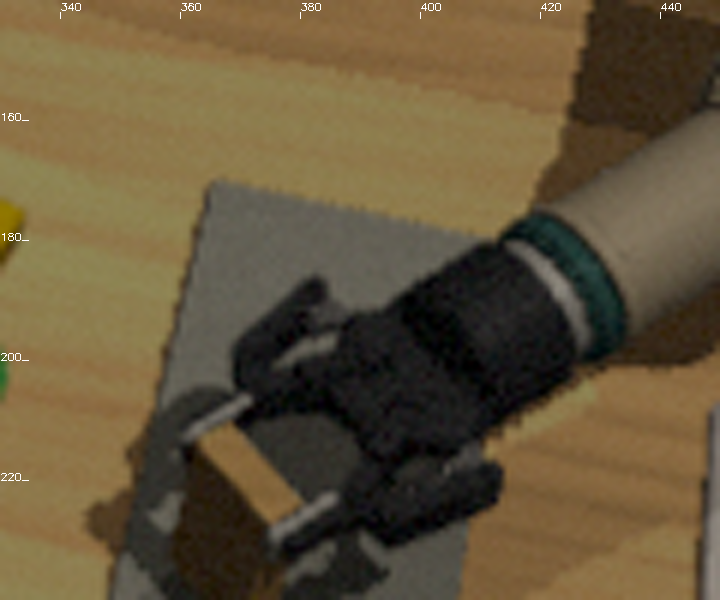

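Emit:
servo_tool:
  increments:
    - {"dx": 0, "dy": 0, "dz": -0.4, "ax": 0, "ay": 0, "az": 0, "claw": 1}
    - {"dx": 0, "dy": 0, "dz": -0.8, "ax": 0, "ay": 0, "az": 0, "claw": 1}
    - {"dx": 0, "dy": 0, "dz": -1.0, "ax": 0, "ay": 0, "az": 0, "claw": 1}
    - {"dx": 0, "dy": 0, "dz": -1.1, "ax": 0, "ay": 0, "az": 0, "claw": 1}
    - {"dx": 0, "dy": 0, "dz": -1.1, "ax": 0, "ay": 0, "az": 0, "claw": 1}

```text
clock: 10.68
eef_pos: [578.2, 220.0, 95.2]
tool_rot: [-1.585, -1.399, -0.776]
force: [-2.3, 1.3, 5.8]
width: 55.1
```

Emit:
servo_tool:
  increments:
    - {"dx": 0, "dy": 0, "dz": -0.05, "ax": 0, "ay": 0, "az": 0, "claw": 1}
    - {"dx": 0, "dy": 0, "dz": -0.05, "ax": 0, "ay": 0, "az": 0, "claw": 1}
    - {"dx": 0, "dy": 0, "dz": -0.05, "ax": 0, "ay": 0, "az": 0, "claw": 1}

```text
clock: 10.93
eef_pos: [578.2, 219.9, 95.1]
tool_rot: [-1.583, -1.4, -0.778]
force: [-2.5, 1.8, 7.7]
width: 54.6
```

Emit:
servo_tool:
  increments:
    - {"dx": 0, "dy": 0, "dz": 0, "ax": 0, "ay": 0, "az": 0, "claw": -0.3}
    - {"dx": 0, "dy": 0, "dz": 0, "ax": 0, "ay": 0, "az": 0, "claw": -1}
    - {"dx": 0, "dy": 0, "dz": 0, "ax": 0, "ay": 0, "az": 0, "claw": -1}
    - {"dx": 0, "dy": 0, "dz": 0, "ax": 0, "ay": 0, "az": 0, "claw": -1}
    - {"dx": 0, "dy": 0, "dz": 0, "ax": 0, "ay": 0, "az": 0, "claw": -1}
    - {"dx": -1, "dy": 1, "dz": 0.2, "ax": 0, "ay": 0, "az": 0, "claw": -1}
    - {"dx": -2.5, "dy": 2.5, "dz": 0.6, "ax": 0, "ay": 0, "az": 0, "claw": -1}
    - {"dx": -4, "dy": 4, "dz": 1, "ax": 0, "ay": 0, "az": 0, "claw": -1}

```text
clock: 11.6
eef_pos: [537.4, 259.4, 102.0]
tool_rot: [-1.598, -1.395, -0.764]
force: [0.0, 0.6, 0.3]
width: 85.0
```

Emit:
servo_tool:
  increments:
    - {"dx": -3, "dy": 3, "dz": 2, "ax": 0, "ay": 0, "az": 0, "claw": -1}
    - {"dx": -4, "dy": 4, "dz": 6, "ax": 0, "ay": 0, "az": 0, "claw": -1}
    - {"dx": -4, "dy": 4, "dz": 10, "ax": 0, "ay": 0, "az": 0, "claw": -1}
    - {"dx": -4, "dy": 4, "dz": 12, "ax": 0, "ay": 0, "az": 0, "claw": -1}
    - {"dx": -4, "dy": 4, "dz": 15, "ax": 0, "ay": 0, "az": 0, "claw": -1}
    - {"dx": -4, "dy": 4, "dz": 15, "ax": 0, "ay": 0, "az": 0, "claw": -1}

```text
clock: 12.1
eef_pos: [498.7, 299.6, 258.1]
tool_rot: [-1.555, -1.396, -0.807]
force: [0.1, 0.2, -0.1]
width: 85.2
```

```bash
python3 -c "
from plan import *
plan([560,-323,100],-0.17,0.17)
for n in ('side','scene'):
  g=get_image(n)
  if n=='side': crop(g,170,120,290,220,6,'p3c')
  else: crop(g,330,140,450,240,6,'p3d')"
```

```text
clk 12.1 tcp [ 560.5 -319.8   81.3] now [498.7 299.6 258.1] rot [-1.555 -1.396 -0.807] f [ 0.1  0.2 -0.1] w 85.2
  d(cm) [  6.18 -61.95 -17.69] a [ 1.54   0.487 -0.74 ] |a| 1.776 rows 15.5 q [-1.71  1.21  0.97  1.82  0.57  0.92 -0.68]
```

View pics/p3c.png

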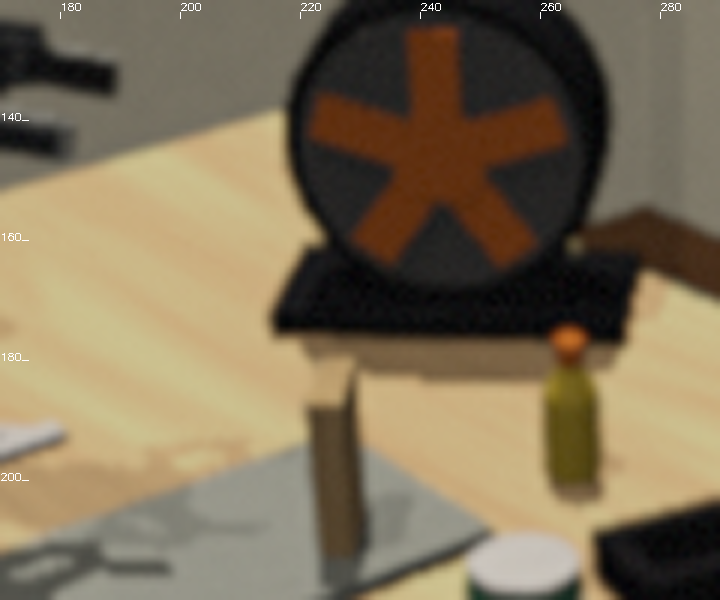

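View pics/p3d.png

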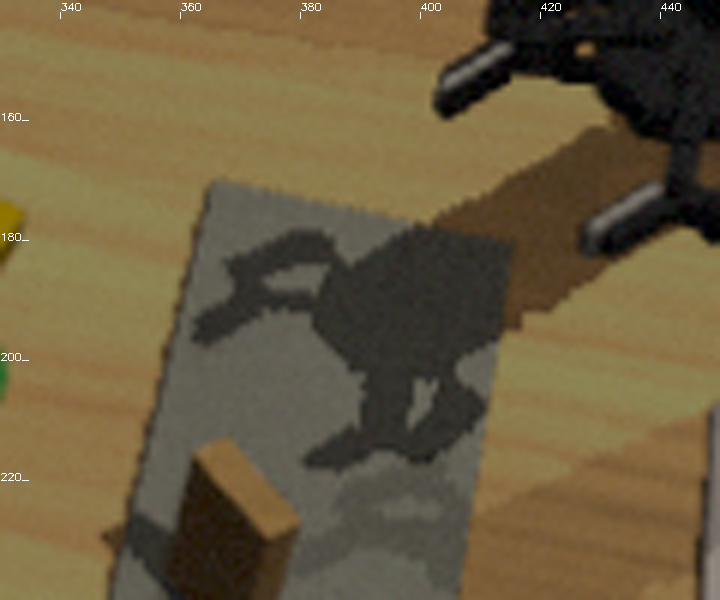

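Emit:
servo_tool:
  increments:
    - {"dx": -2, "dy": -10, "dz": 5, "ax": 0.5, "ay": 0.15, "az": -0.24, "claw": -1}
    - {"dx": -2, "dy": -10, "dz": 5, "ax": 0.5, "ay": 0.15, "az": -0.24, "claw": -1}
    - {"dx": -2, "dy": -14, "dz": 5, "ax": 0.8, "ay": 0.25, "az": -0.37, "claw": -1}
    - {"dx": 0, "dy": -18, "dz": 5, "ax": 0.8, "ay": 0.25, "az": -0.37, "claw": -1}
    - {"dx": 0, "dy": -22, "dz": 5, "ax": 0.8, "ay": 0.25, "az": -0.37, "claw": -1}
    - {"dx": 1, "dy": -26, "dz": 5, "ax": 0.8, "ay": 0.25, "az": -0.37, "claw": -1}
    - {"dx": 2, "dy": -30, "dz": 4, "ax": 0.9, "ay": 0.28, "az": -0.43, "claw": -1}
    - {"dx": 3, "dy": -34, "dz": 3, "ax": 1.0, "ay": 0.3, "az": -0.48, "claw": -1}

```text
clock: 12.87
eef_pos: [518.8, -4.6, 289.7]
tool_rot: [-1.335, -0.533, -1.427]
force: [1.1, 0.2, -0.9]
width: 85.8
```

```bash
python3 -c "
from plan import *
plan([560,-323,100],-0.17,0.17)"
```

```text
clk 12.87 tcp [ 560.5 -319.8   81.3] now [518.8  -4.6 289.7] rot [-1.335 -0.533 -1.427] f [ 1.1  0.2 -0.9] w 85.8
  d(cm) [  4.17 -31.53 -20.84] a [ 0.707  0.228 -0.343] |a| 0.818 rows 9.1 q [-1.04  0.46  0.88  2.08  0.36  0.58 -0.33]
```

Emit:
servo_tool:
  increments:
    - {"dx": 4.2, "dy": -31.5, "dz": -14, "ax": 0.7, "ay": 0.22, "az": -0.34, "claw": -1}
    - {"dx": 4.2, "dy": -31.5, "dz": -14, "ax": 0.7, "ay": 0.22, "az": -0.34, "claw": -1}
    - {"dx": 4.2, "dy": -31.5, "dz": -14, "ax": 0.7, "ay": 0.22, "az": -0.34, "claw": -1}
    - {"dx": 4.2, "dy": -31.5, "dz": -14, "ax": 0.7, "ay": 0.22, "az": -0.34, "claw": -1}
    - {"dx": 4.2, "dy": -31.5, "dz": -14, "ax": 0.7, "ay": 0.22, "az": -0.34, "claw": -1}
    - {"dx": 4.2, "dy": -31.5, "dz": -14, "ax": 0.7, "ay": 0.22, "az": -0.34, "claw": -1}
    - {"dx": 4.2, "dy": -31.5, "dz": -14, "ax": 0.7, "ay": 0.22, "az": -0.34, "claw": -1}
    - {"dx": 4.2, "dy": -31.5, "dz": -14, "ax": 0.7, "ay": 0.22, "az": -0.34, "claw": -1}

```text
clock: 13.53
eef_pos: [545.7, -200.7, 195.7]
tool_rot: [-1.516, 0.039, -1.664]
force: [0.6, 0.5, -1.0]
width: 85.3
```

Emit:
servo_tool:
  increments:
    - {"dx": 0, "dy": 0, "dz": 0, "ax": 0, "ay": 0, "az": 0, "claw": -1}
    - {"dx": 0, "dy": 0, "dz": 0, "ax": 0, "ay": 0, "az": 0, "claw": -1}

```text
clock: 13.7
eef_pos: [542.0, -210.5, 194.3]
tool_rot: [-1.519, 0.031, -1.68]
force: [-0.7, 0.7, 0.5]
width: 85.3
```

```bash
python3 -c "
from plan import *
plan([560,-323,34],-0.17,0.17)"; python3 look.py w4
```

```text
clk 13.7 tcp [ 560.5 -319.8   15.3] now [ 542.  -210.5  194.3] rot [-1.519  0.031 -1.68 ] f [-0.7  0.7  0.5] w 85.3
  d(cm) [  1.85 -10.93 -17.91] a [ 0.145  0.032 -0.055] |a| 0.159 rows 5.1 q [ 0.16  0.57  0.29  1.8  -0.28  0.77  0.49]
13.7 [ 0.162  0.57   0.286  1.8   -0.285  0.769  0.494] [ 542.  -210.5  194.3] [-1.5191  0.0305 -1.6805]
[ 544.23878606 -130.72066254  340.38127124] [ 0.01736925 -0.2976445  -0.95451876]
```

View pics/w4.png

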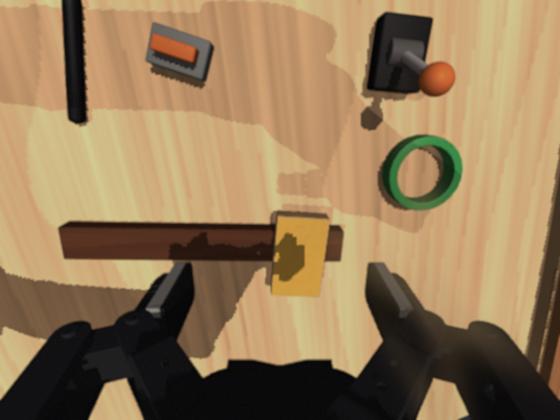

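Emit:
servo_tool:
  increments:
    - {"dx": 1.8, "dy": -10.9, "dz": -6, "ax": 0.145, "ay": 0.032, "az": -0.055, "claw": -1}
    - {"dx": 1.8, "dy": -10.9, "dz": -6, "ax": 0.145, "ay": 0.032, "az": -0.055, "claw": -1}
    - {"dx": 1.8, "dy": -10.9, "dz": -6, "ax": 0.145, "ay": 0.032, "az": -0.055, "claw": -1}
    - {"dx": 1.8, "dy": -10.9, "dz": -10, "ax": 0.145, "ay": 0.032, "az": -0.055, "claw": -1}
    - {"dx": 1.8, "dy": -10.9, "dz": -10, "ax": 0.145, "ay": 0.032, "az": -0.055, "claw": -1}
    - {"dx": 1.8, "dy": -10.9, "dz": -10, "ax": 0.145, "ay": 0.032, "az": -0.055, "claw": -1}

```text
clock: 14.25
eef_pos: [562.4, -306.8, 94.3]
tool_rot: [-1.571, 0.176, -1.723]
force: [1.0, 0.6, 0.2]
width: 85.5
```

```bash
python3 -c "
from plan import *
plan([560,-323,34],-0.17,0.17)"
```

```text
clk 14.25 tcp [ 560.5 -319.8   15.3] now [ 562.4 -306.8   94.3] rot [-1.571  0.176 -1.723] f [1.  0.6 0.2] w 85.5
  d(cm) [-0.19 -1.3  -7.91] a [-0.006  0.001 -0.018] |a| 0.019 rows 1.9 q [ 0.44  0.82  0.19  1.59 -0.4   0.85  0.7 ]
```

Emit:
servo_tool:
  increments:
    - {"dx": -0.2, "dy": -1.3, "dz": -1, "ax": 0, "ay": 0, "az": -0.018, "claw": -1}
    - {"dx": -0.2, "dy": -1.3, "dz": -4, "ax": 0, "ay": 0, "az": -0.018, "claw": -1}
    - {"dx": -0.2, "dy": -1.3, "dz": -6.5, "ax": 0, "ay": 0, "az": -0.018, "claw": -1}
    - {"dx": -0.2, "dy": -1.3, "dz": -7.9, "ax": 0, "ay": 0, "az": -0.018, "claw": -1}
    - {"dx": -0.2, "dy": -1.3, "dz": -7.9, "ax": 0, "ay": 0, "az": -0.018, "claw": -1}
    - {"dx": -0.2, "dy": -1.3, "dz": -7.9, "ax": 0, "ay": 0, "az": -0.018, "claw": -1}

```text
clock: 14.75
eef_pos: [561.9, -323.9, 19.0]
tool_rot: [-1.564, 0.171, -1.743]
force: [-0.1, -0.7, 0.9]
width: 85.3
```

```bash
python3 -c "
from plan import *
plan([560,-323,34],-0.17,0.17)";python3 look.py w5
```

```text
clk 14.75 tcp [ 560.5 -319.8   15.3] now [ 561.9 -323.9   19. ] rot [-1.564  0.171 -1.743] f [-0.1 -0.7  0.9] w 85.3
  d(cm) [-0.13  0.41 -0.37] a [-0.     0.007  0.003] |a| 0.008 rows 0.1 q [ 0.48  0.93  0.16  1.6  -0.44  0.73  0.75]
14.75 [ 0.476  0.93   0.159  1.599 -0.439  0.73   0.748] [ 561.9 -323.9   19. ] [-1.5639  0.1713 -1.7427]
[ 571.69523087 -266.26146902  174.80246642] [-0.01941482 -0.15582684 -0.98759357]
```

View pics/w5.png

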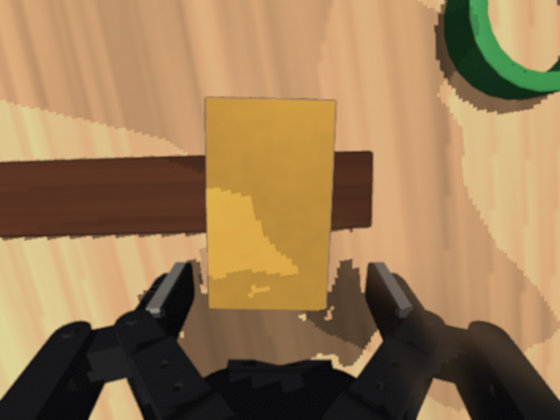

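Emit:
servo_tool:
  increments:
    - {"dx": -0.1, "dy": 0.5, "dz": -0.4, "ax": 0, "ay": 0, "az": 0, "claw": -1}
    - {"dx": -0.1, "dy": 0.5, "dz": -0.4, "ax": 0, "ay": 0, "az": 0, "claw": -0.5}
    - {"dx": -0.1, "dy": 0.5, "dz": -0.4, "ax": 0, "ay": 0, "az": 0, "claw": 1}
    - {"dx": -0.1, "dy": 0.5, "dz": -0.4, "ax": 0, "ay": 0, "az": 0, "claw": 1}
    - {"dx": -0.1, "dy": 0.5, "dz": -0.4, "ax": 0, "ay": 0, "az": 0, "claw": 1}
    - {"dx": -0.1, "dy": 0.5, "dz": -0.4, "ax": 0, "ay": 0, "az": 0, "claw": 1}
    - {"dx": -0.1, "dy": 0.5, "dz": -0.4, "ax": 0, "ay": 0, "az": 0, "claw": 1}
    - {"dx": -0.1, "dy": 0.5, "dz": -0.4, "ax": 0, "ay": 0, "az": 0, "claw": 1}

```text
clock: 15.47
eef_pos: [560.3, -319.4, 15.3]
tool_rot: [-1.564, 0.172, -1.744]
force: [-1.6, 1.0, 5.1]
width: 55.3
```

Emit:
servo_tool:
  increments:
    - {"dx": 0, "dy": 0, "dz": 2, "ax": 0, "ay": 0, "az": 0, "claw": 1}
    - {"dx": 0, "dy": 0, "dz": 5, "ax": 0, "ay": 0, "az": 0, "claw": 1}
    - {"dx": -1, "dy": 2, "dz": 9, "ax": 0, "ay": 0, "az": 0, "claw": 1}
    - {"dx": -2, "dy": 5, "dz": 12, "ax": -0.1, "ay": -0.02, "az": 0.05, "claw": 1}
    - {"dx": -3, "dy": 8, "dz": 15, "ax": -0.2, "ay": -0.04, "az": 0.1, "claw": 1}
    - {"dx": -4, "dy": 11, "dz": 17, "ax": -0.3, "ay": -0.05, "az": 0.15, "claw": 1}
    - {"dx": -5, "dy": 14, "dz": 19, "ax": -0.4, "ay": -0.06, "az": 0.2, "claw": 1}
    - {"dx": -6, "dy": 17, "dz": 21, "ax": -0.5, "ay": -0.08, "az": 0.26, "claw": 1}

```text
clock: 16.13
eef_pos: [507.9, -170.7, 209.6]
tool_rot: [-1.473, -0.259, -1.521]
force: [0.3, -0.3, -1.9]
width: 55.0
```

```bash
python3 -c "
from plan import *
plan([430,80,280],0.5,-1.0)
plan([430,245,240],0.785,-1.4)"
```

```text
clk 16.13 tcp [437.7  66.  269.7] now [ 507.9 -170.7  209.6] rot [-1.473 -0.259 -1.521] f [ 0.3 -0.3 -1.9] w 55.0
  d(cm) [-7.03 23.67  6.01] a [-0.739 -0.124  0.37 ] |a| 0.836 rows 6.7 q [-0.27  0.49  0.55  2.04 -0.05  0.52  0.32]
clk 16.13 tcp [443.2 231.8 236.8] now [ 507.9 -170.7  209.6] rot [-1.473 -0.259 -1.521] f [ 0.3 -0.3 -1.9] w 55.0
  d(cm) [-6.47 40.25  2.72] a [-1.088 -0.405  0.576] |a| 1.295 rows 10.4 q [-0.27  0.49  0.55  2.04 -0.05  0.52  0.32]
```

Emit:
servo_tool:
  increments:
    - {"dx": -6, "dy": 24, "dz": 7, "ax": -0.74, "ay": -0.13, "az": 0.37, "claw": 1}
    - {"dx": -6, "dy": 24, "dz": 7, "ax": -0.74, "ay": -0.13, "az": 0.37, "claw": 1}
    - {"dx": -6, "dy": 24, "dz": 7, "ax": -0.74, "ay": -0.13, "az": 0.37, "claw": 1}
    - {"dx": -6, "dy": 24, "dz": 7, "ax": -0.74, "ay": -0.13, "az": 0.37, "claw": 1}
    - {"dx": -6, "dy": 24, "dz": 7, "ax": -0.74, "ay": -0.13, "az": 0.37, "claw": 1}
    - {"dx": -6, "dy": 24, "dz": 7, "ax": -0.74, "ay": -0.13, "az": 0.37, "claw": 1}
    - {"dx": -6, "dy": 24, "dz": 7, "ax": -0.74, "ay": -0.13, "az": 0.37, "claw": 1}
    - {"dx": -6, "dy": 24, "dz": 7, "ax": -0.74, "ay": -0.13, "az": 0.37, "claw": 1}

```text
clock: 16.8
eef_pos: [454.5, 42.2, 270.7]
tool_rot: [-1.51, -0.876, -1.19]
force: [1.3, 0.3, -2.4]
width: 54.7
```

```bash
python3 -c "
from plan import *
plan([455,265,250],0.785,-1.4)"
```

```text
clk 16.8 tcp [468.2 251.8 246.8] now [454.5  42.2 270.7] rot [-1.51  -0.876 -1.19 ] f [ 1.3  0.3 -2.4] w 54.7
  d(cm) [ 1.37 20.96 -2.39] a [-0.454 -0.268  0.339] |a| 0.627 rows 5.1 q [-1.47  0.8   1.16  2.19  0.3   0.58 -0.3 ]
```

Emit:
servo_tool:
  increments:
    - {"dx": 1.4, "dy": 20, "dz": -1, "ax": -0.2, "ay": -0.12, "az": 0.15, "claw": 1}
    - {"dx": 1.4, "dy": 20, "dz": -1, "ax": -0.2, "ay": -0.12, "az": 0.15, "claw": 1}
    - {"dx": 1.4, "dy": 20, "dz": -1, "ax": -0.2, "ay": -0.12, "az": 0.15, "claw": 1}
    - {"dx": 1.4, "dy": 20, "dz": -1, "ax": -0.45, "ay": -0.27, "az": 0.34, "claw": 1}
    - {"dx": 1.4, "dy": 20, "dz": -1, "ax": -0.45, "ay": -0.27, "az": 0.34, "claw": 1}
    - {"dx": 1.4, "dy": 20, "dz": -1, "ax": -0.45, "ay": -0.27, "az": 0.34, "claw": 1}
    - {"dx": 1.4, "dy": 20, "dz": -1, "ax": -0.45, "ay": -0.27, "az": 0.34, "claw": 1}
    - {"dx": 1.4, "dy": 20, "dz": -1, "ax": -0.45, "ay": -0.27, "az": 0.34, "claw": 1}

```text
clock: 17.47
eef_pos: [467.6, 241.0, 258.4]
tool_rot: [-1.582, -1.396, -0.777]
force: [0.6, -0.3, -0.6]
width: 55.2
```

```bash
python3 -c "
from plan import *
plan([455,265,110],0.785,-1.4)
for n in ('side','scene'):
  g=get_image(n);cv2.imwrite('pics/p4_'+n+'.png',g['color'][:,:,::-1])"
```

```text
clk 17.47 tcp [468.2 251.8 106.8] now [467.6 241.  258.4] rot [-1.582 -1.396 -0.777] f [ 0.6 -0.3 -0.6] w 55.2
  d(cm) [  0.07   1.08 -15.16] a [-0.001 -0.004  0.001] |a| 0.004 rows 3.6 q [-1.82  1.33  1.18  2.01  0.36  0.69 -0.51]
```

View pics/p4_side.png

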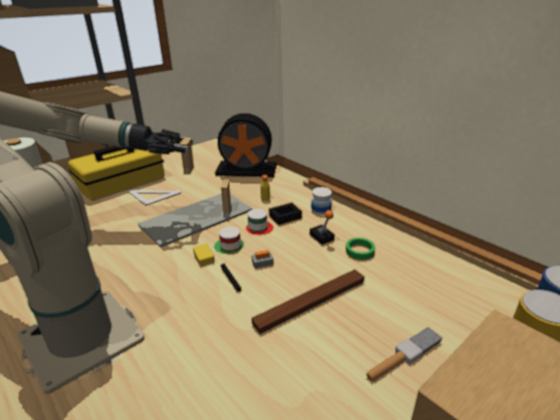

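View pics/p4_scene.png

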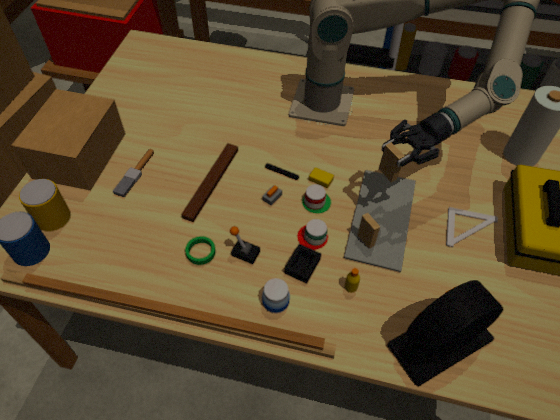

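Emit:
servo_tool:
  increments:
    - {"dx": 0, "dy": 1.0, "dz": -4, "ax": 0, "ay": 0, "az": 0, "claw": 1}
    - {"dx": 0, "dy": 1.0, "dz": -8, "ax": 0, "ay": 0, "az": 0, "claw": 1}
    - {"dx": 0, "dy": 1.0, "dz": -12, "ax": 0, "ay": 0, "az": 0, "claw": 1}
    - {"dx": 0, "dy": 1.0, "dz": -15, "ax": 0, "ay": 0, "az": 0, "claw": 1}
    - {"dx": 0, "dy": 1.0, "dz": -15.4, "ax": 0, "ay": 0, "az": 0, "claw": 1}
    - {"dx": 0, "dy": 1.0, "dz": -15.4, "ax": 0, "ay": 0, "az": 0, "claw": 1}
    - {"dx": 0, "dy": 1.0, "dz": -15.4, "ax": 0, "ay": 0, "az": 0, "claw": 1}

```text
clock: 18.15
eef_pos: [469.1, 250.9, 108.3]
tool_rot: [-1.546, -1.394, -0.814]
force: [0.2, -0.1, -0.1]
width: 55.1
```

```bash
python3 -c "
from plan import *
plan([455,265,94],0.785,-1.4)
g=get_image('side');crop(g,110,120,230,220,6,'p5c')"
```

```text
clk 18.15 tcp [468.2 251.8  90.8] now [469.1 250.9 108.3] rot [-1.546 -1.394 -0.814] f [ 0.2 -0.1 -0.1] w 55.1
  d(cm) [-0.08  0.09 -1.76] a [-0.007 -0.001  0.004] |a| 0.008 rows 0.4 q [-1.79  1.55  1.02  1.91  0.23  0.68 -0.64]
```

View pics/p5c.png

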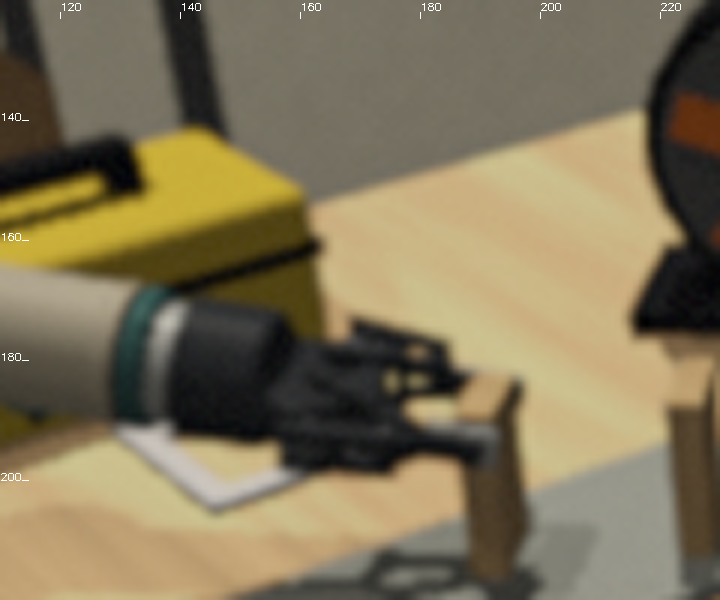

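Emit:
servo_tool:
  increments:
    - {"dx": 0, "dy": 0, "dz": -0.5, "ax": -0.007, "ay": 0, "az": 0.004, "claw": 1}
    - {"dx": 0, "dy": 0, "dz": -0.9, "ax": -0.007, "ay": 0, "az": 0.004, "claw": 1}
    - {"dx": 0, "dy": 0, "dz": -1.2, "ax": -0.007, "ay": 0, "az": 0.004, "claw": 1}
    - {"dx": 0, "dy": 0, "dz": -1.4, "ax": -0.007, "ay": 0, "az": 0.004, "claw": 1}
    - {"dx": 0, "dy": 0, "dz": -1.4, "ax": -0.007, "ay": 0, "az": 0.004, "claw": 1}
    - {"dx": 0, "dy": 0, "dz": -1.4, "ax": -0.007, "ay": 0, "az": 0.004, "claw": 1}

```text
clock: 18.7
eef_pos: [468.4, 251.2, 91.4]
tool_rot: [-1.596, -1.4, -0.757]
force: [-0.3, 0.6, 0.6]
width: 54.9
```

Emit:
servo_tool:
  increments:
    - {"dx": 0, "dy": 0, "dz": -0.1, "ax": 0, "ay": 0, "az": 0, "claw": 1}
    - {"dx": 0, "dy": 0, "dz": -0.1, "ax": 0, "ay": 0, "az": 0, "claw": 1}
    - {"dx": 0, "dy": 0, "dz": -0.1, "ax": 0, "ay": 0, "az": 0, "claw": 1}

```text
clock: 18.95
eef_pos: [468.5, 251.0, 91.3]
tool_rot: [-1.592, -1.402, -0.762]
force: [-1.7, 0.4, 5.1]
width: 55.3
```

Contact. I'll release and retreat.

Emit:
servo_tool:
  increments:
    - {"dx": 0, "dy": 0, "dz": 0, "ax": 0, "ay": 0, "az": 0, "claw": -0.3}
    - {"dx": 0, "dy": 0, "dz": 0, "ax": 0, "ay": 0, "az": 0, "claw": -1}
    - {"dx": 0, "dy": 0, "dz": 0, "ax": 0, "ay": 0, "az": 0, "claw": -1}
    - {"dx": 0, "dy": 0, "dz": 0, "ax": 0, "ay": 0, "az": 0, "claw": -1}
    - {"dx": 0, "dy": 0, "dz": 0, "ax": 0, "ay": 0, "az": 0, "claw": -1}
    - {"dx": -1, "dy": 1, "dz": 0.2, "ax": 0, "ay": 0, "az": 0, "claw": -1}
    - {"dx": -2.5, "dy": 2.5, "dz": 0.6, "ax": 0, "ay": 0, "az": 0, "claw": -1}
    - {"dx": -4, "dy": 4, "dz": 1, "ax": 0, "ay": 0, "az": 0, "claw": -1}

```text
clock: 19.62
eef_pos: [427.8, 290.8, 99.8]
tool_rot: [-1.603, -1.4, -0.753]
force: [0.7, -0.4, -0.2]
width: 85.7
```

Emit:
servo_tool:
  increments:
    - {"dx": -3, "dy": 3, "dz": 2, "ax": 0, "ay": 0, "az": 0, "claw": -1}
    - {"dx": -4, "dy": 4, "dz": 6, "ax": 0, "ay": 0, "az": 0, "claw": -1}
    - {"dx": -4, "dy": 4, "dz": 10, "ax": 0, "ay": 0, "az": 0, "claw": -1}
    - {"dx": -4, "dy": 4, "dz": 14, "ax": 0, "ay": 0, "az": 0, "claw": -1}
    - {"dx": -4, "dy": 4, "dz": 18, "ax": 0, "ay": 0, "az": 0, "claw": -1}
    - {"dx": -2, "dy": 4, "dz": 20, "ax": 0.1, "ay": 0.1, "az": 0, "claw": -1}
    - {"dx": 0, "dy": 2, "dz": 22, "ax": 0.2, "ay": 0.1, "az": -0.1, "claw": -1}
    - {"dx": 1, "dy": 0, "dz": 23, "ax": 0.3, "ay": 0.2, "az": -0.2, "claw": -1}

```text
clock: 20.28
eef_pos: [439.2, 291.9, 331.7]
tool_rot: [-1.479, -1.093, -1.028]
force: [0.9, 0.1, -1.1]
width: 85.9
```

```bash
python3 -c "
from plan import *
plan([474,-67,120],-0.45,0)
plan([474,-67,120],-0.45+1.571,0)
for n in ('side','scene'):
  g=get_image(n);cv2.imwrite('pics/p6_'+n+'.png',g['color'][:,:,::-1])"
```

```text
clk 20.28 tcp [474. -67. 101.] now [439.2 291.9 331.7] rot [-1.479 -1.093 -1.028] f [ 0.9  0.1 -1.1] w 85.9
  d(cm) [  3.48 -35.89 -23.07] a [ 1.134  0.138 -0.938] |a| 1.478 rows 11.8 q [-1.78  0.97  1.15  1.78  0.26  1.05 -0.34]
clk 20.28 tcp [474. -67. 101.] now [439.2 291.9 331.7] rot [-1.479 -1.093 -1.028] f [ 0.9  0.1 -1.1] w 85.9
  d(cm) [  3.48 -35.89 -23.07] a [0.682 0.872 0.469] |a| 1.202 rows 10.3 q [-1.78  0.97  1.15  1.78  0.26  1.05 -0.34]
```

View pics/p6_side.png

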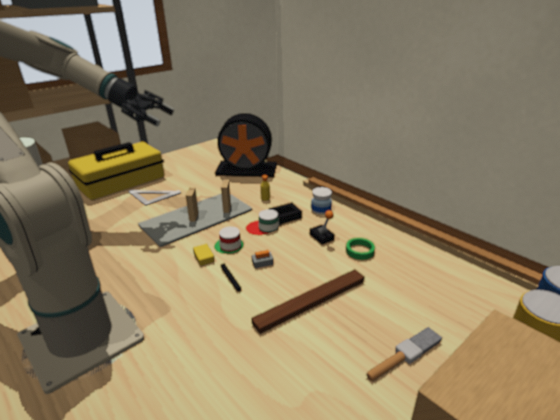

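View pics/p6_scene.png

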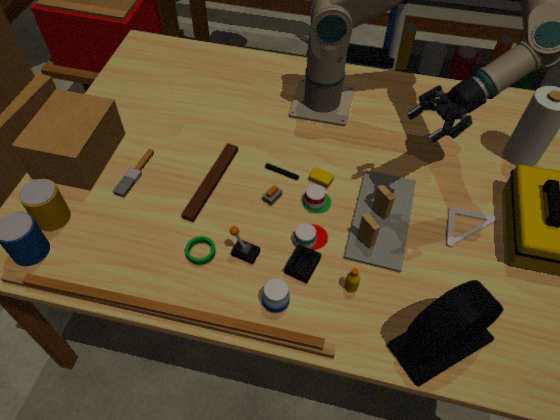

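```bash
python3 -c "
from plan import *
plan([540,30,320],0,0,False)"
```

```text
clk 20.38 tcp [540.  30. 320.] now [442.5 285.  336.8] rot [-1.465 -1.091 -1.054] f [-0.4 -0.5  0.8] w 85.3
  d(cm) [  9.75 -25.5   -1.68] a [ 1.043  0.375 -0.521] |a| 1.224 rows 9.8 q [-1.77  0.97  1.15  1.78  0.26  1.06 -0.34]
```

Emit:
servo_tool:
  increments:
    - {"dx": 9.7, "dy": -25.5, "dz": 0, "ax": 1.04, "ay": 0.375, "az": -0.52, "claw": -1}
    - {"dx": 9.7, "dy": -25.5, "dz": 0, "ax": 1.04, "ay": 0.375, "az": -0.52, "claw": -1}
    - {"dx": 9.7, "dy": -25.5, "dz": 0, "ax": 1.04, "ay": 0.375, "az": -0.52, "claw": -1}
    - {"dx": 9.7, "dy": -25.5, "dz": 0, "ax": 1.04, "ay": 0.375, "az": -0.52, "claw": -1}
    - {"dx": 9.7, "dy": -25.5, "dz": 0, "ax": 1.04, "ay": 0.375, "az": -0.52, "claw": -1}
    - {"dx": 9.7, "dy": -25.5, "dz": 0, "ax": 1.04, "ay": 0.375, "az": -0.52, "claw": -1}
    - {"dx": 9.7, "dy": -25.5, "dz": 0, "ax": 1.04, "ay": 0.375, "az": -0.52, "claw": -1}
    - {"dx": 9.7, "dy": -25.5, "dz": 0, "ax": 1.04, "ay": 0.375, "az": -0.52, "claw": -1}

```text
clock: 21.05
eef_pos: [535.3, 30.9, 331.3]
tool_rot: [-1.501, -0.223, -1.462]
force: [0.6, -1.5, -1.8]
width: 85.2
```

Emit:
servo_tool:
  increments:
    - {"dx": 0, "dy": -3, "dz": -2, "ax": 0.2, "ay": 0.07, "az": -0.1, "claw": -1}
    - {"dx": 0, "dy": -3, "dz": -2, "ax": 0.2, "ay": 0.07, "az": -0.1, "claw": -1}
    - {"dx": 0, "dy": -3, "dz": -2, "ax": 0.2, "ay": 0.07, "az": -0.1, "claw": -1}
    - {"dx": 0, "dy": -3, "dz": -2, "ax": 0.2, "ay": 0.07, "az": -0.1, "claw": -1}

```text
clock: 21.38
eef_pos: [534.9, 2.1, 309.6]
tool_rot: [-1.559, -0.024, -1.555]
force: [-0.2, 0.8, -1.1]
width: 85.4
```

```bash
python3 look.py w6; python3 - <<'E'
from h import *
g=dict(np.load("w6.npz"));im=cv2.resize(g["color"][:300,100:500,::-1],None,fx=2,fy=2,interpolation=cv2.INTER_CUBIC);cv2.imwrite("pics/w6a.png",im)
E
```

```text
21.3833 [-0.596  0.464  0.788  1.757 -0.348  1.056  0.324] [534.9   2.1 309.6] [-1.5589 -0.0236 -1.5546]
[532.7732748   89.25935763 451.37152245] [ 0.01768828 -0.34512332 -0.93839065]
```

View pics/w6a.png

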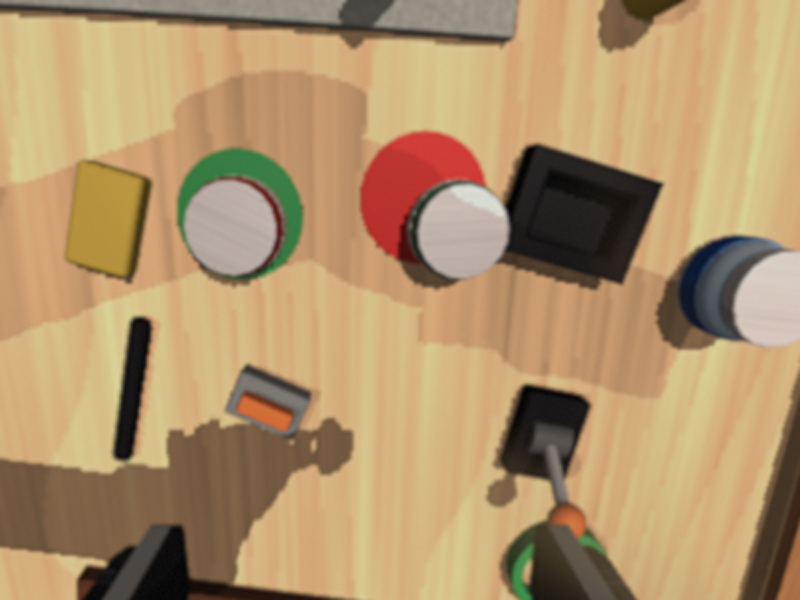

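```bash
python3 - <<'E'
from plan import *
g=dict(np.load("w6.npz"))
C=lambda l:(np.array(l,float)+.5)/2-.5+[100,0]
print(unproj(g,C([(234,228),(462,230)]),50).round(1)); print(unproj(g,C([(240,211),(425,195)]),0).round(1))
crop(g,190,60,440,220,3.2,"w6b")
gt=unproj(g,C([(462,230)]),50)[0]
plan([gt[0],gt[1],120],1.571,0)
E
```

```text
[[458.4  62.5  50. ]
 [604.4  63.4  50. ]]
[[454.   70.9   0. ]
 [585.3  83.7   0. ]]
clk 21.43 tcp [604.4  63.4 101. ] now [534.8   5.2 309.3] rot [-1.559 -0.023 -1.549] f [-0.2  1.7  0.2] w 85.1
  d(cm) [  6.96   5.82 -20.83] a [0.009 0.027 1.549] |a| 1.549 rows 12.4 q [-0.6   0.46  0.79  1.76 -0.35  1.06  0.32]
```

View pics/w6b.png

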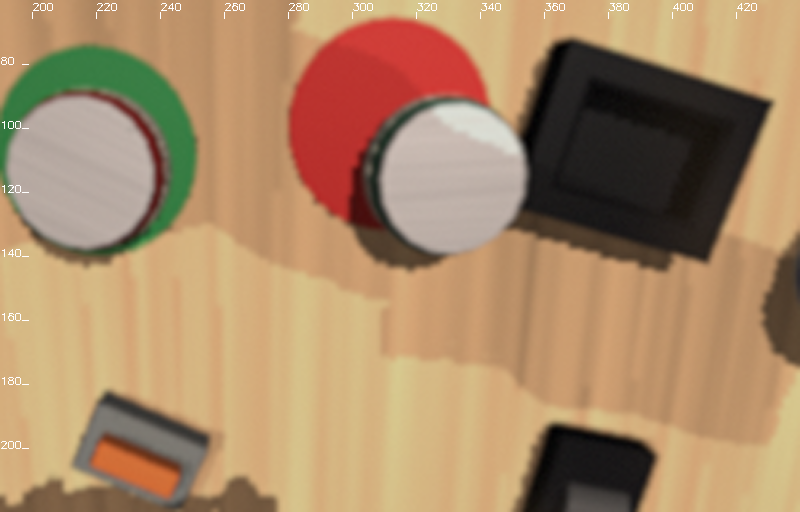

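Emit:
servo_tool:
  increments:
    - {"dx": 7, "dy": 5.8, "dz": -10, "ax": 0.009, "ay": 0.027, "az": 1.0, "claw": -1}
    - {"dx": 7, "dy": 5.8, "dz": -10, "ax": 0.009, "ay": 0.027, "az": 1.0, "claw": -1}
    - {"dx": 7, "dy": 5.8, "dz": -10, "ax": 0.009, "ay": 0.027, "az": 1.0, "claw": -1}
    - {"dx": 7, "dy": 5.8, "dz": -10, "ax": 0.009, "ay": 0.027, "az": 1.0, "claw": -1}
    - {"dx": 7, "dy": 5.8, "dz": -10, "ax": 0.009, "ay": 0.027, "az": 1.0, "claw": -1}
    - {"dx": 7, "dy": 5.8, "dz": -10, "ax": 0.009, "ay": 0.027, "az": 1.0, "claw": -1}
    - {"dx": 7, "dy": 5.8, "dz": -10, "ax": 0.009, "ay": 0.027, "az": 1.0, "claw": -1}
    - {"dx": 7, "dy": 5.8, "dz": -10, "ax": 0.009, "ay": 0.027, "az": 1.0, "claw": -1}

```text
clock: 22.1
eef_pos: [604.3, 68.3, 208.9]
tool_rot: [-1.578, -0.001, -0.534]
force: [0.1, 0.4, 0.2]
width: 85.4
```

Emit:
servo_tool:
  increments:
    - {"dx": 0, "dy": 0, "dz": -9, "ax": 0, "ay": 0, "az": 0.55, "claw": -1}
    - {"dx": 0, "dy": 0, "dz": -9, "ax": 0, "ay": 0, "az": 0.55, "claw": -1}
    - {"dx": 0, "dy": 0, "dz": -9, "ax": 0, "ay": 0, "az": 0.55, "claw": -1}
    - {"dx": 0, "dy": 0, "dz": -9, "ax": 0, "ay": 0, "az": 0.55, "claw": -1}
    - {"dx": 0, "dy": 0, "dz": -9, "ax": 0, "ay": 0, "az": 0.55, "claw": -1}
    - {"dx": 0, "dy": 0, "dz": -9, "ax": 0, "ay": 0, "az": 0.55, "claw": -1}
    - {"dx": 0, "dy": 0, "dz": -9, "ax": 0, "ay": 0, "az": 0.55, "claw": -1}

```text
clock: 22.68
eef_pos: [604.6, 67.2, 119.4]
tool_rot: [-1.576, -0.001, 0.006]
force: [-0.6, -0.4, 0.5]
width: 85.3
```

```bash
python3 -c "
from plan import *
plan([604.5,63.5,30],1.571,0)"; python3 look.py w7
```

```text
clk 22.68 tcp [604.5  63.5  11. ] now [604.6  67.2 119.4] rot [-1.576e+00 -1.000e-03  6.000e-03] f [-0.6 -0.4  0.5] w 85.3
  d(cm) [-1.000e-02 -3.700e-01 -1.084e+01] a [ 0.005  0.001 -0.006] |a| 0.008 rows 2.6 q [-0.28  0.71  0.2   1.74 -0.19  0.7   1.59]
22.6833 [-0.282  0.714  0.199  1.744 -0.193  0.702  1.594] [604.6  67.2 119.4] [-1.5761e+00 -1.2000e-03  6.3000e-03]
[522.35564403  68.22705252 263.09109585] [ 0.32435742 -0.00373988 -0.9459272 ]
```

View pics/w7.png

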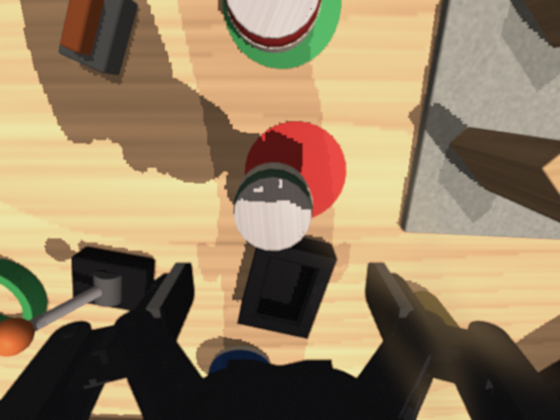

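```bash
python3 - <<'E'
from plan import *
g=dict(np.load("w7.npz"))
for P in ((604.5,63.5),(602,66)):
    print(proj(g,circ(*P,60,50)).min(0),proj(g,circ(*P,60,50)).max(0))
crop(g,215,110,365,260,4,"w7a",[circ(604.5,63.5,60,50),circ(585,83,90,0)])
E
```

```text
[234.436441   175.81265436] [313.8484456  250.10884035]
[237.60965711 172.4549321 ] [317.31423482 247.28724865]
```

View pics/w7a.png

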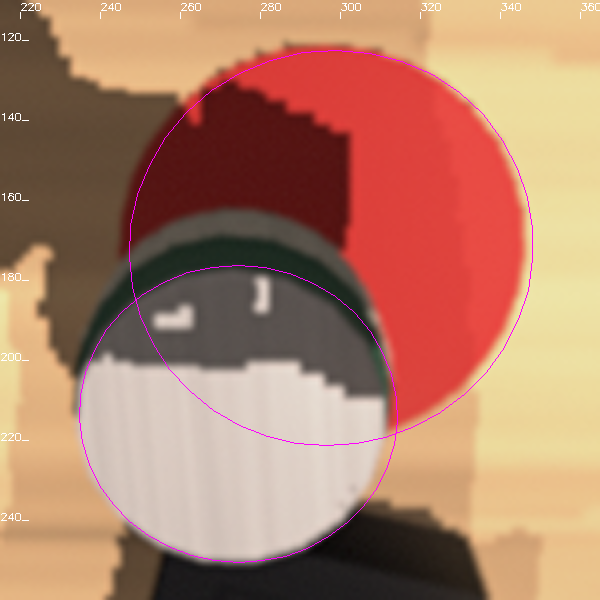

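Emit:
servo_tool:
  increments:
    - {"dx": 0, "dy": -0.4, "dz": -3, "ax": 0.005, "ay": 0, "az": -0.006, "claw": -1}
    - {"dx": 0, "dy": -0.4, "dz": -6, "ax": 0.005, "ay": 0, "az": -0.006, "claw": -1}
    - {"dx": 0, "dy": -0.4, "dz": -9, "ax": 0.005, "ay": 0, "az": -0.006, "claw": -1}
    - {"dx": 0, "dy": -0.4, "dz": -10.6, "ax": 0.005, "ay": 0, "az": -0.006, "claw": -1}
    - {"dx": 0, "dy": -0.4, "dz": -10.6, "ax": 0.005, "ay": 0, "az": -0.006, "claw": -1}
    - {"dx": 0, "dy": -0.4, "dz": -10.6, "ax": 0.005, "ay": 0, "az": -0.006, "claw": 0}
    - {"dx": 0, "dy": -0.4, "dz": -10.6, "ax": 0.005, "ay": 0, "az": -0.006, "claw": 1}
    - {"dx": 0, "dy": -0.4, "dz": -10.6, "ax": 0.005, "ay": 0, "az": -0.006, "claw": 1}

```text
clock: 23.4
eef_pos: [606.4, 60.8, 16.0]
tool_rot: [-1.571, -0.005, -0.003]
force: [-0.7, 1.1, 2.5]
width: 61.8
```

Emit:
servo_tool:
  increments:
    - {"dx": 0, "dy": 0, "dz": 0, "ax": 0, "ay": 0, "az": 0, "claw": 1}
    - {"dx": 0, "dy": 0, "dz": 0, "ax": 0, "ay": 0, "az": 0, "claw": 1}
    - {"dx": 0, "dy": 0, "dz": 0, "ax": 0, "ay": 0, "az": 0, "claw": 1}

```text
clock: 23.65
eef_pos: [606.4, 60.8, 15.9]
tool_rot: [-1.57, -0.005, -0.003]
force: [-1.1, 1.1, 6.9]
width: 61.7
```

Emit:
servo_tool:
  increments:
    - {"dx": 0, "dy": 0, "dz": 3, "ax": 0, "ay": 0, "az": 0, "claw": 1}
    - {"dx": -1, "dy": -2, "dz": 6, "ax": 0, "ay": 0, "az": 0, "claw": 1}
    - {"dx": -3, "dy": -6, "dz": 7, "ax": 0, "ay": 0, "az": 0, "claw": 1}
    - {"dx": -4, "dy": -10, "dz": 7, "ax": 0, "ay": 0, "az": 0, "claw": 1}
    - {"dx": -4.5, "dy": -11, "dz": 5, "ax": 0, "ay": 0, "az": 0, "claw": 1}
    - {"dx": -4.5, "dy": -11, "dz": 2, "ax": 0, "ay": 0, "az": 0, "claw": 1}
    - {"dx": -4.5, "dy": -11, "dz": 0.5, "ax": 0, "ay": 0, "az": 0, "claw": 1}
    - {"dx": -4.5, "dy": -11, "dz": 0.1, "ax": 0, "ay": 0, "az": 0, "claw": 1}

```text
clock: 24.32
eef_pos: [558.9, -51.6, 15.1]
tool_rot: [-1.572, 0.001, -0.006]
force: [-10.1, -2.3, 41.9]
width: 61.4
```

Emit:
servo_tool:
  increments:
    - {"dx": 0, "dy": 0, "dz": 0, "ax": 0, "ay": 0, "az": 0, "claw": 1}
    - {"dx": 0, "dy": 0, "dz": 0, "ax": 0, "ay": 0, "az": 0, "claw": 1}

```text
clock: 24.48
eef_pos: [560.7, -50.2, 15.5]
tool_rot: [-1.571, -0.003, -0.003]
force: [0.3, -0.3, -1.7]
width: 61.5
```

Emit:
servo_tool:
  increments:
    - {"dx": 0, "dy": 0, "dz": 0, "ax": 0, "ay": 0, "az": 0, "claw": -1}
    - {"dx": 0, "dy": 0, "dz": 0, "ax": 0, "ay": 0, "az": 0, "claw": -1}
    - {"dx": 0, "dy": 0, "dz": 0, "ax": 0, "ay": 0, "az": 0, "claw": -1}
    - {"dx": 0, "dy": 0, "dz": 0, "ax": 0, "ay": 0, "az": 0, "claw": -1}
    - {"dx": 0, "dy": 0, "dz": 3, "ax": 0, "ay": 0, "az": 0, "claw": -1}
    - {"dx": 0, "dy": 0, "dz": 7, "ax": 0, "ay": 0, "az": 0, "claw": -1}
    - {"dx": -2, "dy": 2, "dz": 10, "ax": 0, "ay": 0, "az": 0, "claw": -1}
    - {"dx": -5, "dy": 5, "dz": 12, "ax": 0, "ay": 0, "az": 0, "claw": -1}

```text
clock: 25.15
eef_pos: [517.3, -5.4, 136.0]
tool_rot: [-1.573, -0.011, -0.008]
force: [0.4, 0.7, -0.6]
width: 84.8
```

Emit:
servo_tool:
  increments:
    - {"dx": -5.3, "dy": 6.3, "dz": 1, "ax": 0, "ay": 0, "az": 0, "claw": -1}
    - {"dx": -5.3, "dy": 6.3, "dz": 1, "ax": 0, "ay": 0, "az": 0, "claw": -1}
    - {"dx": -5.3, "dy": 6.3, "dz": 0, "ax": 0, "ay": 0, "az": 0, "claw": -1}
    - {"dx": -5.3, "dy": 6.3, "dz": 0, "ax": 0, "ay": 0, "az": 0, "claw": -1}

```text
clock: 25.48
eef_pos: [458.8, 62.5, 132.6]
tool_rot: [-1.57, -0.001, 0.003]
force: [-0.2, -1.1, -0.0]
width: 85.5
```

```bash
python3 look.py w8; python3 -c "
from plan import *
plan([457.5,62.5,32],1.571,0)
g=dict(np.load('w8.npz'));print(proj(g,[457.5,62.5,50]))"
```

```text
25.4833 [-0.326  0.536  0.187  2.126 -0.202  0.496  1.586] [458.8  62.5 132.6] [-1.5702e+00 -8.0000e-04  2.7000e-03]
[376.59403166  63.01079683 276.32178066] [ 3.23942451e-01  7.07857595e-04 -9.46076523e-01]
clk 25.53 tcp [457.5  62.5  13. ] now [460.3  60.7 132.9] rot [-1.571e+00 -2.000e-03 -1.000e-03] f [ 0.2 -0.6  0.2] w 85.4
  d(cm) [ -0.28   0.18 -11.99] a [0.    0.002 0.001] |a| 0.002 rows 2.9 q [-0.32  0.54  0.19  2.12 -0.2   0.5   1.59]
[[278.4671642  207.28616196]]
```

View pics/w8.png

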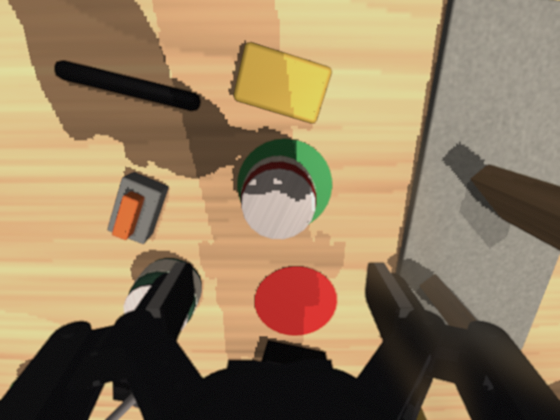

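```bash
python3 - <<'E'
from plan import *
g=dict(np.load("w8.npz"))
print(unproj(g,[(296,300)],0))
crop(g,215,120,365,350,2.6,"w8a",[circ(457,62,60,50),circ(585,82.5,90,0),circ(454,70.5,90,0)])
E
```

```text
[[582.53551215  81.64300643   0.        ]]
```

View pics/w8a.png

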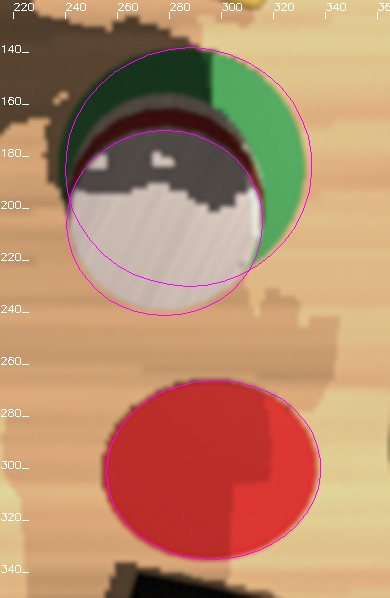

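Emit:
servo_tool:
  increments:
    - {"dx": -0.4, "dy": 0.1, "dz": -3, "ax": 0, "ay": 0, "az": 0, "claw": -1}
    - {"dx": -0.4, "dy": 0.1, "dz": -6, "ax": 0, "ay": 0, "az": 0, "claw": -1}
    - {"dx": -0.4, "dy": 0.1, "dz": -9, "ax": 0, "ay": 0, "az": 0, "claw": -1}
    - {"dx": -0.4, "dy": 0.1, "dz": -11.6, "ax": 0, "ay": 0, "az": 0, "claw": -1}
    - {"dx": -0.4, "dy": 0.1, "dz": -11.6, "ax": 0, "ay": 0, "az": 0, "claw": -1}
    - {"dx": -0.4, "dy": 0.1, "dz": -11.6, "ax": 0, "ay": 0, "az": 0, "claw": 0}
    - {"dx": -0.4, "dy": 0.1, "dz": -11.6, "ax": 0, "ay": 0, "az": 0, "claw": 1}
    - {"dx": -0.4, "dy": 0.1, "dz": -11.6, "ax": 0, "ay": 0, "az": 0, "claw": 1}

```text
clock: 26.2
eef_pos: [457.5, 59.5, 16.8]
tool_rot: [-1.572, -0.003, -0.005]
force: [0.8, -0.8, -1.2]
width: 61.7
```

Emit:
servo_tool:
  increments:
    - {"dx": 0, "dy": 0, "dz": 0, "ax": 0, "ay": 0, "az": 0, "claw": 1}
    - {"dx": 0, "dy": 0, "dz": 0, "ax": 0, "ay": 0, "az": 0, "claw": 1}
    - {"dx": 0, "dy": 0, "dz": 0, "ax": 0, "ay": 0, "az": 0, "claw": 1}

```text
clock: 26.45
eef_pos: [457.2, 60.5, 17.0]
tool_rot: [-1.571, -0.003, -0.004]
force: [-0.2, 0.5, -1.6]
width: 61.8
```

Emit:
servo_tool:
  increments:
    - {"dx": 0, "dy": 0, "dz": 3, "ax": 0, "ay": 0, "az": 0, "claw": 1}
    - {"dx": 2, "dy": 0.5, "dz": 6, "ax": 0, "ay": 0, "az": 0, "claw": 1}
    - {"dx": 6, "dy": 1, "dz": 6, "ax": 0, "ay": 0, "az": 0, "claw": 1}
    - {"dx": 10, "dy": 2.1, "dz": 6, "ax": 0, "ay": 0, "az": 0, "claw": 1}
    - {"dx": 12.7, "dy": 2.1, "dz": 5, "ax": 0, "ay": 0, "az": 0, "claw": 1}
    - {"dx": 12.7, "dy": 2.1, "dz": 3, "ax": 0, "ay": 0, "az": 0, "claw": 1}
    - {"dx": 12.7, "dy": 2.1, "dz": 1.5, "ax": 0, "ay": 0, "az": 0, "claw": 1}
    - {"dx": 12.7, "dy": 2.1, "dz": 1, "ax": 0, "ay": 0, "az": 0, "claw": 1}

```text
clock: 27.12
eef_pos: [582.1, 81.8, 24.5]
tool_rot: [-1.571, 0.002, -0.003]
force: [-0.5, 0.3, -1.7]
width: 61.7
```

Emit:
servo_tool:
  increments:
    - {"dx": 0, "dy": 0, "dz": -0.3, "ax": 0, "ay": 0, "az": 0, "claw": 1}
    - {"dx": 0, "dy": 0, "dz": -0.6, "ax": 0, "ay": 0, "az": 0, "claw": 1}
    - {"dx": 0, "dy": 0, "dz": -0.9, "ax": 0, "ay": 0, "az": 0, "claw": 1}
    - {"dx": 0, "dy": 0, "dz": -0.9, "ax": 0, "ay": 0, "az": 0, "claw": 1}

```text
clock: 27.45
eef_pos: [583.7, 81.8, 18.0]
tool_rot: [-1.571, -0.002, -0.003]
force: [-0.3, 0.1, -1.4]
width: 61.3
```

Emit:
servo_tool:
  increments:
    - {"dx": 0, "dy": 0, "dz": -0.15, "ax": 0, "ay": 0, "az": 0, "claw": 1}
    - {"dx": 0, "dy": 0, "dz": -0.15, "ax": 0, "ay": 0, "az": 0, "claw": -0.3}
    - {"dx": 0, "dy": 0, "dz": -0.15, "ax": 0, "ay": 0, "az": 0, "claw": -1}
    - {"dx": 0, "dy": 0, "dz": -0.15, "ax": 0, "ay": 0, "az": 0, "claw": -1}
    - {"dx": 0, "dy": 0, "dz": -0.15, "ax": 0, "ay": 0, "az": 0, "claw": -1}
    - {"dx": 0, "dy": 0, "dz": 3, "ax": 0, "ay": 0, "az": 0, "claw": -1}
    - {"dx": 0, "dy": 0, "dz": 7, "ax": 0, "ay": 0, "az": 0, "claw": -1}
    - {"dx": 0, "dy": -1, "dz": 10, "ax": 0, "ay": 0, "az": 0, "claw": -1}

```text
clock: 28.12
eef_pos: [583.9, 74.0, 119.5]
tool_rot: [-1.57, -0.002, -0.0]
force: [0.4, 1.2, 0.9]
width: 85.3
```

Emit:
servo_tool:
  increments:
    - {"dx": -2.4, "dy": -12.2, "dz": 1, "ax": 0, "ay": 0, "az": 0, "claw": -1}
    - {"dx": -2.4, "dy": -12.2, "dz": 1, "ax": 0, "ay": 0, "az": 0, "claw": -1}
    - {"dx": -2.4, "dy": -12.2, "dz": 0, "ax": 0, "ay": 0, "az": 0, "claw": -1}
    - {"dx": -2.4, "dy": -12.2, "dz": 0, "ax": 0, "ay": 0, "az": 0, "claw": -1}
    - {"dx": -2.4, "dy": -12.2, "dz": 0, "ax": 0, "ay": 0, "az": 0, "claw": -1}

```text
clock: 28.53
eef_pos: [558.9, -54.1, 118.3]
tool_rot: [-1.572, -0.002, -0.01]
force: [0.3, 0.3, -0.7]
width: 85.4
```

```bash
python3 look.py w9; python3 -c "
from plan import *
plan([558.5,-50,33],1.571,0)
g=dict(np.load('w9.npz'))
c=g['color'].copy()
for P in (circ(558.5,-50,60,50),circ(583,81.5,60,50),circ(584,81.5,90,0)):
  cv2.polylines(c,[np.round(proj(g,P)).astype(int)],True,(255,0,255),1)
cv2.imwrite('pics/w9a.png',c[:,:,::-1])"
```

```text
28.5333 [-0.254  0.704  0.474  1.883 -0.494  0.67   2.078] [558.9 -54.1 118.3] [-1.5724 -0.0023 -0.0098]
[476.49376754 -52.21315456 261.82105432] [ 0.32536468 -0.00547587 -0.94557276]
clk 28.58 tcp [558.5 -50.   14. ] now [559.5 -51.2 118. ] rot [-1.571 -0.002 -0.006] f [ 0.5  0.8 -0.5] w 85.5
  d(cm) [ -0.1    0.12 -10.4 ] a [-0.     0.002  0.006] |a| 0.006 rows 2.5 q [-0.26  0.7   0.47  1.88 -0.49  0.67  2.08]
```

View pics/w9a.png

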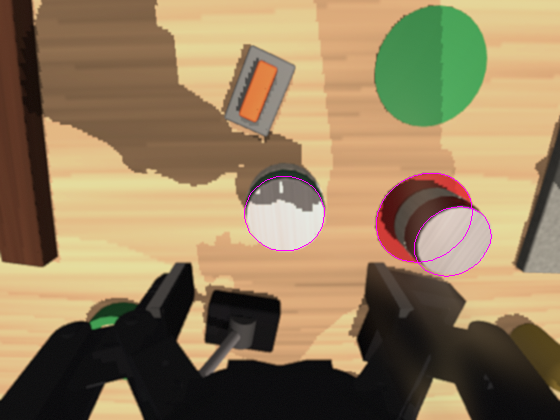

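Emit:
servo_tool:
  increments:
    - {"dx": -0.1, "dy": 0.1, "dz": -3, "ax": 0, "ay": 0, "az": 0, "claw": -1}
    - {"dx": -0.1, "dy": 0.1, "dz": -6, "ax": 0, "ay": 0, "az": 0, "claw": -1}
    - {"dx": -0.1, "dy": 0.1, "dz": -9, "ax": 0, "ay": 0, "az": 0, "claw": -1}
    - {"dx": -0.1, "dy": 0.1, "dz": -10.2, "ax": 0, "ay": 0, "az": 0, "claw": -1}
    - {"dx": -0.1, "dy": 0.1, "dz": -10.2, "ax": 0, "ay": 0, "az": 0, "claw": -1}
    - {"dx": -0.1, "dy": 0.1, "dz": -10.2, "ax": 0, "ay": 0, "az": 0, "claw": 0}
    - {"dx": -0.1, "dy": 0.1, "dz": -10.2, "ax": 0, "ay": 0, "az": 0, "claw": 1}
    - {"dx": -0.1, "dy": 0.1, "dz": -10.2, "ax": 0, "ay": 0, "az": 0, "claw": 1}

```text
clock: 29.25
eef_pos: [560.0, -49.2, 17.9]
tool_rot: [-1.571, -0.005, -0.003]
force: [-0.1, -0.3, 3.4]
width: 61.6
```

Emit:
servo_tool:
  increments:
    - {"dx": 0, "dy": 0, "dz": 0, "ax": 0, "ay": 0, "az": 0, "claw": 1}
    - {"dx": 0, "dy": 0, "dz": 0, "ax": 0, "ay": 0, "az": 0, "claw": 1}
    - {"dx": 0, "dy": 0, "dz": 0, "ax": 0, "ay": 0, "az": 0, "claw": 1}

```text
clock: 29.5
eef_pos: [560.0, -49.1, 17.9]
tool_rot: [-1.571, -0.005, -0.003]
force: [-1.1, 0.7, 8.1]
width: 61.8
```

```bash
python3 - <<'E'
from fit import *
g=dict(np.load("w9.npz"))
im=g['color'].astype(int);m=((im[:,:,1]>im[:,:,0]+30)&(im[:,:,1]>im[:,:,2]+20)).astype(np.uint8)
m[200:]=0
n,l,st,ce=cv2.connectedComponentsWithStats(m);i=1+st[1:,4].argmax();print(st[i],ce[i],unproj(g,[ce[i]],0))
crop(g,215,30,315,150,5,"w9b")
E
```

```text
[  375     6   112   120 10467] [430.48323302  65.54007834] [[451.20097045  68.35410999   0.        ]]
```

View pics/w9b.png

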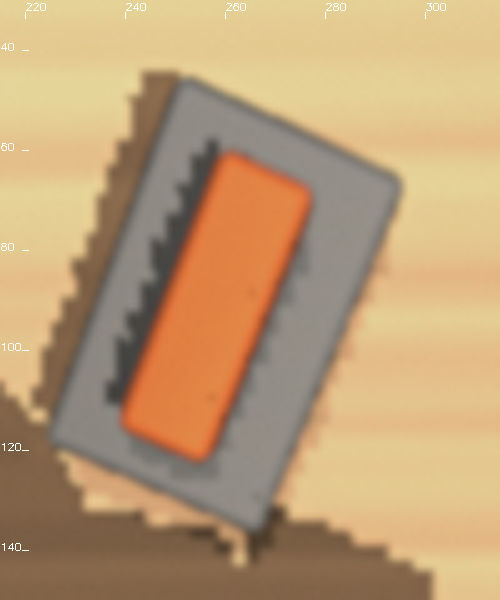

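Emit:
servo_tool:
  increments:
    - {"dx": 0, "dy": 0, "dz": 3, "ax": 0, "ay": 0, "az": 0, "claw": 1}
    - {"dx": -1, "dy": 1, "dz": 6, "ax": 0, "ay": 0, "az": 0, "claw": 1}
    - {"dx": -4, "dy": 4, "dz": 6, "ax": 0, "ay": 0, "az": 0, "claw": 1}
    - {"dx": -7, "dy": 7, "dz": 6, "ax": 0, "ay": 0, "az": 0, "claw": 1}
    - {"dx": -10.6, "dy": 10, "dz": 5, "ax": 0, "ay": 0, "az": 0, "claw": 1}
    - {"dx": -10.6, "dy": 11.8, "dz": 3, "ax": 0, "ay": 0, "az": 0, "claw": 1}
    - {"dx": -10.6, "dy": 11.8, "dz": 1.5, "ax": 0, "ay": 0, "az": 0, "claw": 1}
    - {"dx": -10.6, "dy": 11.8, "dz": 1, "ax": 0, "ay": 0, "az": 0, "claw": 1}

```text
clock: 30.17
eef_pos: [451.9, 70.9, 25.2]
tool_rot: [-1.57, -0.001, 0.001]
force: [0.9, -0.8, -3.6]
width: 61.6
```

Emit:
servo_tool:
  increments:
    - {"dx": 0, "dy": 0, "dz": -0.3, "ax": 0, "ay": 0, "az": 0, "claw": 1}
    - {"dx": 0, "dy": 0, "dz": -0.6, "ax": 0, "ay": 0, "az": 0, "claw": 1}
    - {"dx": 0, "dy": 0, "dz": -0.8, "ax": 0, "ay": 0, "az": 0, "claw": 1}
    - {"dx": 0, "dy": 0, "dz": -0.8, "ax": 0, "ay": 0, "az": 0, "claw": 1}

```text
clock: 30.5
eef_pos: [453.6, 67.9, 18.0]
tool_rot: [-1.572, -0.003, -0.005]
force: [-0.7, 0.3, -2.8]
width: 61.3
```

Emit:
servo_tool:
  increments:
    - {"dx": 0, "dy": 0, "dz": -0.15, "ax": 0, "ay": 0, "az": 0, "claw": 1}
    - {"dx": 0, "dy": 0, "dz": -0.2, "ax": 0, "ay": 0, "az": 0, "claw": 1}
    - {"dx": 0, "dy": 0, "dz": -0.2, "ax": 0, "ay": 0, "az": 0, "claw": 1}

```text
clock: 30.75
eef_pos: [453.6, 68.0, 17.8]
tool_rot: [-1.57, -0.005, -0.005]
force: [-3.1, -0.1, 19.7]
width: 61.7
```

```bash
python3 - <<'E'
from fit import *
g=dict(np.load("w9.npz"))
C=lambda l:(np.array(l,float)+.5)/5-.5+[215,30]
for uv,z,a,b in (([(183,77),(402,180),(262,532),(52,440)],24,56,36),([(225,150),(313,190),(208,462),(122,422)],40,40,14)):
    uv=C(uv);p,e=fitrect([(g,uv,z)],a,b,unproj(g,uv.mean(0),z)[0]);print(p.round(3),e.round(2))
E
```

```text
[ 4.71331e+02 -6.76270e+01 -4.13000e-01] 1.15
[471.101 -67.617   2.726] 0.92
```

Emit:
servo_tool:
  increments:
    - {"dx": 0, "dy": 0, "dz": 0.1, "ax": 0, "ay": 0, "az": 0, "claw": -0.3}
    - {"dx": 0, "dy": 0, "dz": 0.1, "ax": 0, "ay": 0, "az": 0, "claw": -1}
    - {"dx": 0, "dy": 0, "dz": 0.1, "ax": 0, "ay": 0, "az": 0, "claw": -1}
    - {"dx": 0, "dy": 0, "dz": 0.1, "ax": 0, "ay": 0, "az": 0, "claw": -1}
    - {"dx": 0, "dy": 0, "dz": 0.1, "ax": 0, "ay": 0, "az": 0, "claw": -1}
    - {"dx": 0, "dy": 0, "dz": 3, "ax": 0, "ay": 0, "az": 0, "claw": -1}
    - {"dx": 0, "dy": 0, "dz": 7, "ax": 0, "ay": 0, "az": 0, "claw": -1}
    - {"dx": 0, "dy": -1, "dz": 10, "ax": 0, "ay": 0, "az": 0, "claw": -1}

```text
clock: 31.42
eef_pos: [452.2, 60.2, 116.9]
tool_rot: [-1.57, -0.0, -0.001]
force: [0.4, 0.3, -0.1]
width: 85.4
```

Emit:
servo_tool:
  increments:
    - {"dx": 1.8, "dy": -12.5, "dz": 1, "ax": 0, "ay": 0, "az": -0.42, "claw": -1}
    - {"dx": 1.8, "dy": -12.5, "dz": 1, "ax": 0, "ay": 0, "az": -0.42, "claw": -1}
    - {"dx": 1.8, "dy": -12.5, "dz": 1, "ax": 0, "ay": 0, "az": -0.42, "claw": -1}
    - {"dx": 1.8, "dy": -12.5, "dz": 1, "ax": 0, "ay": 0, "az": -0.42, "claw": -0.3}
    - {"dx": 1.8, "dy": -12.5, "dz": 0, "ax": 0, "ay": 0, "az": -0.42, "claw": -0.3}
    - {"dx": 1.8, "dy": -12.5, "dz": 0, "ax": 0, "ay": 0, "az": -0.42, "claw": -0.3}
    - {"dx": 1.8, "dy": -12.5, "dz": 0, "ax": 0, "ay": 0, "az": -0.42, "claw": -0.3}

```text
clock: 32.0
eef_pos: [469.5, -64.5, 114.6]
tool_rot: [-1.571, 0.001, -0.42]
force: [-0.7, 0.7, 0.0]
width: 55.5
```

```bash
python3 look.py w10; python3 -c "
from plan import *
plan([471.5,-67.5,40],1.15,0,0)
g=dict(np.load('w10.npz'))
c=g['color'].copy()
for P in (rect(471.5,-67.5,-.42,56,36,24),rect(471.5,-67.5,-.42,40,14,40)):
  cv2.polylines(c,[np.round(proj(g,P)).astype(int)],True,(255,0,255),1)
cv2.imwrite('pics/w10a.png',c[:,:,::-1])"
```

```text
32.0 [-0.335  0.66   0.625  2.117 -0.71   0.583  1.956] [469.5 -64.5 114.6] [-1.5709e+00  1.4000e-03 -4.1980e-01]
[394.84842347 -29.84885317 258.45598663] [ 0.29403562 -0.13166903 -0.94668174]
clk 32.05 tcp [471.5 -67.5  40. ] now [469.9 -64.4 114.9] rot [-1.571e+00  1.000e-03 -4.200e-01] f [-0.   0.1  0.1] w 55.3
  d(cm) [ 0.16 -0.31 -7.49] a [-0.    -0.    -0.001] |a| 0.001 rows 1.8 q [-0.34  0.66  0.63  2.12 -0.71  0.58  1.96]
```

View pics/w10a.png

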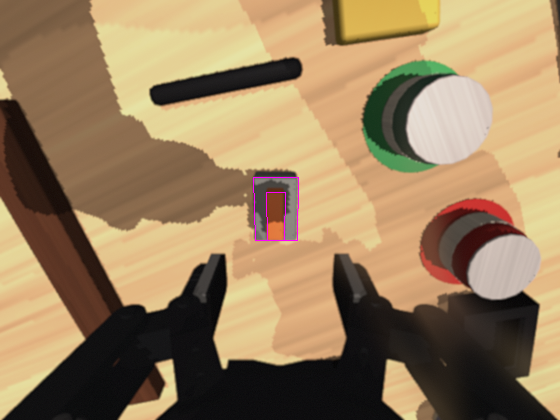

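Emit:
servo_tool:
  increments:
    - {"dx": 0.2, "dy": -0.3, "dz": -3, "ax": 0, "ay": 0, "az": 0, "claw": -0.3}
    - {"dx": 0.2, "dy": -0.3, "dz": -6, "ax": 0, "ay": 0, "az": 0, "claw": -0.3}
    - {"dx": 0.2, "dy": -0.3, "dz": -8.2, "ax": 0, "ay": 0, "az": 0, "claw": -0.3}
    - {"dx": 0.2, "dy": -0.3, "dz": -8.4, "ax": 0, "ay": 0, "az": 0, "claw": -0.3}
    - {"dx": 0.2, "dy": -0.3, "dz": -8.4, "ax": 0, "ay": 0, "az": 0, "claw": -0.3}
    - {"dx": 0.2, "dy": -0.3, "dz": -8.4, "ax": 0, "ay": 0, "az": 0, "claw": -0.3}

```text
clock: 32.55
eef_pos: [473.0, -68.8, 32.4]
tool_rot: [-1.571, -0.003, -0.422]
force: [0.2, 0.4, 0.8]
width: 55.0
```

```bash
python3 look.py w11; python3 -c "
from plan import *
plan([471.5,-67.5,28],1.15,0,0)
g=dict(np.load('w11.npz'))
c=g['color'].copy()
for P in (rect(471.5,-67.5,-.42,56,36,24),rect(471.5,-67.5,-.42,40,14,40)):
  cv2.polylines(c,[np.round(proj(g,P)).astype(int)],True,(255,0,255),1)
cv2.imwrite('pics/w11a.png',c[:,:,::-1])"
```

```text
32.55 [-0.194  0.786  0.424  2.146 -0.88   0.386  2.105] [473.  -68.8  32.4] [-1.5708 -0.0026 -0.4219]
[397.84929464 -33.87951977 175.94479524] [ 0.29711787 -0.13379603 -0.94542033]
clk 32.6 tcp [471.5 -67.5  28. ] now [473.4 -69.   32.8] rot [-1.571 -0.004 -0.422] f [ 0.6  0.6 -0.1] w 55.6
  d(cm) [-0.19  0.15 -0.48] a [0.001 0.003 0.001] |a| 0.004 rows 0.1 q [-0.19  0.79  0.42  2.15 -0.88  0.39  2.11]
```

View pics/w11a.png

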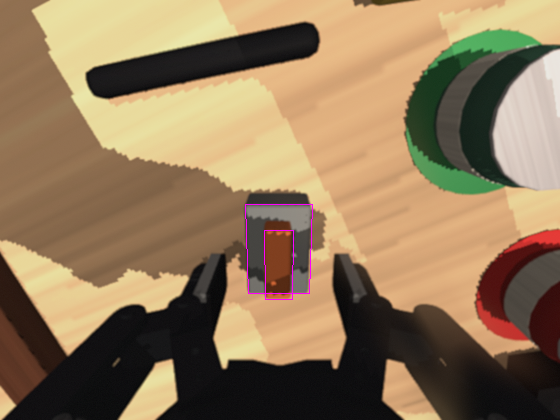

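Emit:
servo_tool:
  increments:
    - {"dx": -0.2, "dy": 0.15, "dz": -0.45, "ax": 0, "ay": 0, "az": 0, "claw": -0.3}
    - {"dx": -0.2, "dy": 0.15, "dz": -0.45, "ax": 0, "ay": 0, "az": 0, "claw": -0.3}
    - {"dx": -0.2, "dy": 0.15, "dz": -0.45, "ax": 0, "ay": 0, "az": 0, "claw": 0.3}
    - {"dx": -0.2, "dy": 0.15, "dz": -0.45, "ax": 0, "ay": 0, "az": 0, "claw": 1}
    - {"dx": -0.2, "dy": 0.15, "dz": -0.45, "ax": 0, "ay": 0, "az": 0, "claw": 1}
    - {"dx": -0.2, "dy": 0.15, "dz": -0.45, "ax": 0, "ay": 0, "az": 0, "claw": 1}
    - {"dx": -0.2, "dy": 0.15, "dz": -0.45, "ax": 0, "ay": 0, "az": 0, "claw": 1}
    - {"dx": -0.2, "dy": 0.15, "dz": -0.45, "ax": 0, "ay": 0, "az": 0, "claw": 1}

```text
clock: 33.27
eef_pos: [470.8, -67.8, 27.5]
tool_rot: [-1.571, -0.003, -0.423]
force: [-0.5, -0.7, 5.6]
width: 12.1
```

Emit:
servo_tool:
  increments:
    - {"dx": 0, "dy": 0, "dz": 0, "ax": 0, "ay": 0, "az": 0, "claw": 1}
    - {"dx": 0, "dy": 0, "dz": 3, "ax": 0, "ay": 0, "az": 0, "claw": 1}
    - {"dx": 0, "dy": 0, "dz": 6, "ax": 0, "ay": 0, "az": 0, "claw": 1}
    - {"dx": 0, "dy": 0, "dz": 10, "ax": 0, "ay": 0, "az": 0, "claw": 1}
    - {"dx": 0, "dy": 0, "dz": 12, "ax": 0, "ay": 0, "az": 0, "claw": 1}
    - {"dx": 0, "dy": 0, "dz": 12, "ax": 0, "ay": 0, "az": 0, "claw": 1}
    - {"dx": 0, "dy": 0, "dz": 12, "ax": 0, "ay": 0, "az": 0, "claw": 1}

```text
clock: 33.85
eef_pos: [471.2, -67.2, 147.7]
tool_rot: [-1.57, -0.004, -0.422]
force: [-0.4, 0.3, -1.3]
width: 12.1
```

```bash
python3 look.py w12; python3 -c "
from plan import *
plan([650,20,130],1.317,0,0)"
```

```text
33.85 [-0.384  0.615  0.702  2.092 -0.653  0.659  1.912] [471.2 -67.2 147.7] [-1.5701 -0.0037 -0.422 ]
[395.85037293 -32.28331237 291.17950036] [ 0.29831527 -0.13362582 -0.94506727]
clk 33.9 tcp [650.  20. 130.] now [470.3 -67.  146.8] rot [-1.571e+00 -1.000e-03 -4.220e-01] f [-0.5  0.5 -2.1] w 12.2
  d(cm) [17.97  8.7  -1.68] a [0.    0.001 0.168] |a| 0.168 rows 4.8 q [-0.38  0.62  0.7   2.09 -0.65  0.66  1.91]
```

View pics/w12.png

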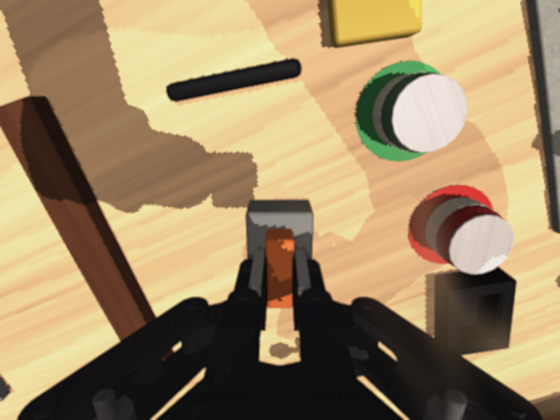

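Emit:
servo_tool:
  increments:
    - {"dx": 27.5, "dy": 11.5, "dz": 3, "ax": 0, "ay": 0, "az": 0.17, "claw": 1}
    - {"dx": 27.5, "dy": 11.5, "dz": 3, "ax": 0, "ay": 0, "az": 0.17, "claw": 1}
    - {"dx": 27.5, "dy": 11.5, "dz": 3, "ax": 0, "ay": 0, "az": 0.17, "claw": 1}
    - {"dx": 27.5, "dy": 11.5, "dz": 3, "ax": 0, "ay": 0, "az": 0.17, "claw": 1}
    - {"dx": 27.5, "dy": 11.5, "dz": 3, "ax": 0, "ay": 0, "az": 0.17, "claw": 1}
    - {"dx": 27.5, "dy": 11.5, "dz": 3, "ax": 0, "ay": 0, "az": 0.17, "claw": 1}
    - {"dx": 27.5, "dy": 11.5, "dz": 3, "ax": 0, "ay": 0, "az": 0.17, "claw": 1}
    - {"dx": 27.5, "dy": 11.5, "dz": 3, "ax": 0, "ay": 0, "az": 0.17, "claw": 1}

```text
clock: 34.57
eef_pos: [750.4, 52.6, 173.8]
tool_rot: [-1.568, -0.003, -0.247]
force: [-0.4, 1.6, -1.3]
width: 12.3
```

Emit:
servo_tool:
  increments:
    - {"dx": 0, "dy": 0, "dz": 0, "ax": 0, "ay": 0, "az": 0, "claw": 1}
    - {"dx": 0, "dy": 0, "dz": 0, "ax": 0, "ay": 0, "az": 0, "claw": 1}
    - {"dx": 0, "dy": 0, "dz": 0, "ax": 0, "ay": 0, "az": 0, "claw": 1}
    - {"dx": 0, "dy": 0, "dz": 0, "ax": 0, "ay": 0, "az": 0, "claw": 1}

```text
clock: 34.9
eef_pos: [744.1, 46.0, 176.4]
tool_rot: [-1.572, 0.0, -0.255]
force: [0.1, 0.1, -1.5]
width: 12.1
```

```bash
python3 look.py w13; python3 -c "
from h import *
g=dict(np.load('w13.npz'));g['color']=np.clip(g['color'].astype(float)**.6*9,0,255).astype(np.uint8)
c=proj(g,[688,73,30])[0].astype(int);print(c)
crop(g,max(0,c[0]-80),max(0,c[1]-60),c[0]+80,c[1]+60,5,'w13a')"
```

```text
34.9 [-0.413  0.923  0.689  1.267 -0.588  1.152  1.629] [744.1  46.  176.4] [-1.5717e+00  3.0000e-04 -2.5520e-01]
[664.79664115  67.9418901  320.11286102] [ 0.31219953 -0.08287336 -0.94639498]
[291 124]
```

View pics/w13.png

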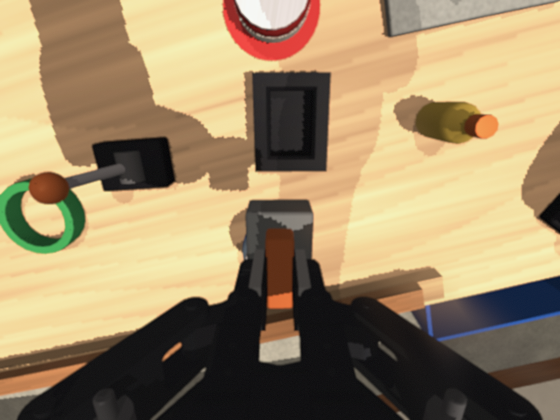

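View pics/w13a.png

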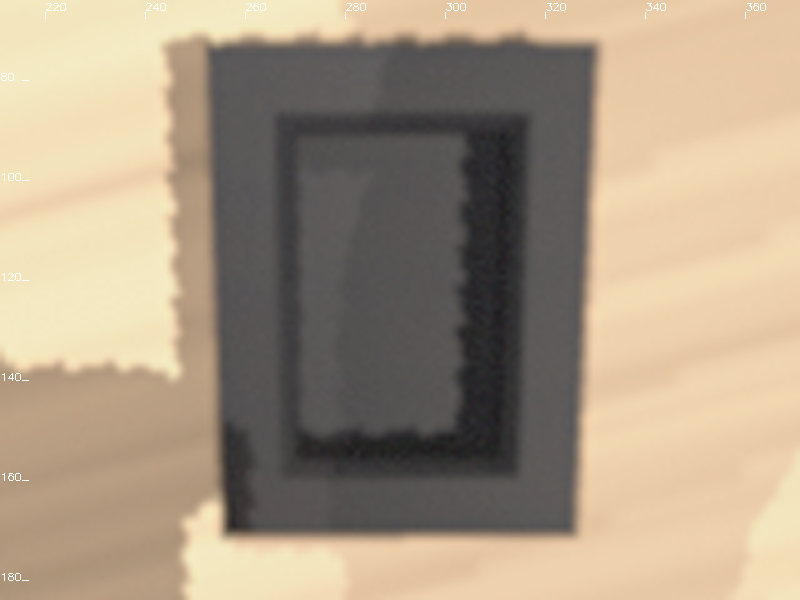

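```bash
python3 - <<'E'
from fit import *
g=dict(np.load("w13.npz"))
C=lambda l:(np.array(l,float)+.5)/5-.5+[211,64]
for uv,a,b in (([(208,43),(597,43),(576,533),(225,533)],90,70),([(277,115),(530,115),(518,475),(286,475)],60,40)):
    uv=C(uv);p,e=fitrect([(g,uv,30)],a,b,unproj(g,uv.mean(0),30)[0]);print(p.round(3),e.round(2))
g['color']=np.clip(g['color'].astype(float)**.6*9,0,255).astype(np.uint8)
crop(g,230,190,330,310,5,'w13b')
E
```

```text
[687.36   72.771   2.891] 0.65
[687.221  73.052   2.891] 2.85
```

View pics/w13b.png

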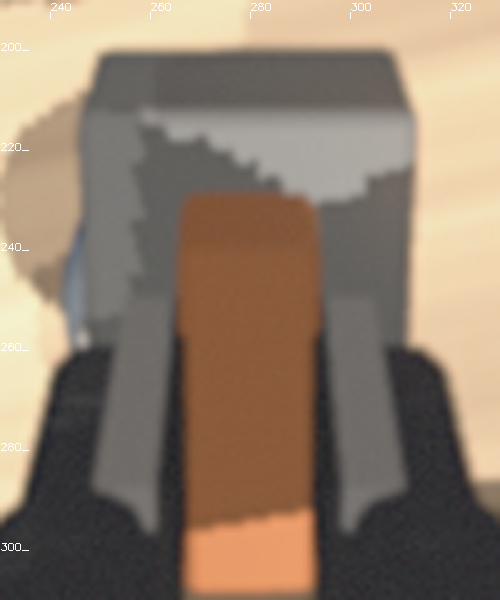

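```bash
python3 - <<'E'
from h import *
g=dict(np.load("w13.npz"));s=read_state()
C=lambda l:(np.array(l,float)+.5)/5-.5+[230,190]
tcp=np.array([744.1,46.0]);yaw=-0.2552
def loc(P): 
    d=P[:,:2]-tcp;c,s_=np.cos(yaw),np.sin(yaw);return np.c_[d@[c,s_],d@[-s_,c]].round(2)
for z,l in((172.9,[(83,110),(415,112)]),(148.9,[(105,50),(388,50)]),(188.9,[(182,197),(318,197)])):
    print(loc(unproj(g,C(l),z)))
E
```

```text
[[-27.43 -16.23]
 [-27.21  18.29]]
[[-26.12 -16.17]
 [-26.13  17.58]]
[[-24.62  -5.28]
 [-24.62   7.57]]
```

Emit:
servo_tool:
  increments:
    - {"dx": -3, "dy": 1.4, "dz": -2, "ax": 0, "ay": 0, "az": 0.005, "claw": 1}
    - {"dx": -5.82, "dy": 2.62, "dz": -4, "ax": 0, "ay": 0, "az": 0.005, "claw": 1}
    - {"dx": -5.82, "dy": 2.62, "dz": -7, "ax": 0, "ay": 0, "az": 0.005, "claw": 1}
    - {"dx": -5.82, "dy": 2.62, "dz": -9, "ax": 0, "ay": 0, "az": 0.005, "claw": 1}
    - {"dx": -5.82, "dy": 2.62, "dz": -10.5, "ax": 0, "ay": 0, "az": 0.005, "claw": 1}
    - {"dx": -5.82, "dy": 2.62, "dz": -10.8, "ax": 0, "ay": 0, "az": 0.005, "claw": 1}
    - {"dx": -5.82, "dy": 2.62, "dz": -10.8, "ax": 0, "ay": 0, "az": 0.005, "claw": 1}
    - {"dx": -5.82, "dy": 2.62, "dz": -10.8, "ax": 0, "ay": 0, "az": 0.005, "claw": 1}

```text
clock: 35.62
eef_pos: [688.5, 72.7, 70.4]
tool_rot: [-1.571, -0.004, -0.249]
force: [-0.5, 0.9, -0.3]
width: 12.4
```

```bash
python3 look.py w14; python3 -c "
from plan import *
plan([685.9,72.2,66],1.571-.2506,0,0)
g=dict(np.load('w14.npz'));g['color']=np.clip(g['color'].astype(float)**.6*9,0,255).astype(np.uint8)
crop(g,210,180,350,300,5,'w14a',[rect(687.3,72.9,-.2506,90,70,30)])"
```

```text
35.6167 [-0.472  0.961  0.622  1.523 -0.67   0.875  1.708] [688.5  72.7  70.4] [-1.571  -0.0041 -0.2486]
[608.38454163  94.15973115 213.82248157] [ 0.31702925 -0.08122839 -0.9449309 ]
clk 35.67 tcp [685.9  72.2  66. ] now [688.8  72.8  70.8] rot [-1.571 -0.005 -0.248] f [ 0.2 -0.1 -0.9] w 12.0
  d(cm) [-0.29 -0.06 -0.48] a [ 0.001  0.005 -0.002] |a| 0.005 rows 0.1 q [-0.47  0.96  0.62  1.52 -0.67  0.87  1.71]
```

View pics/w14a.png

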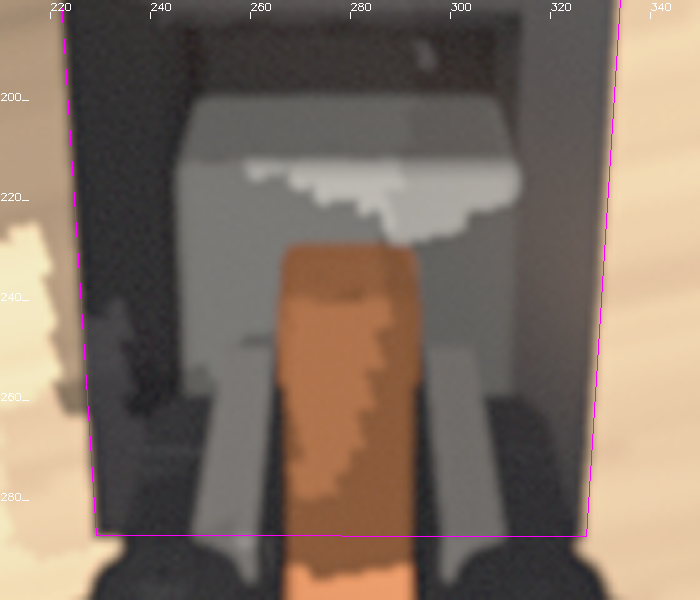

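```bash
python3 - <<'E'
from h import *
g=dict(np.load("w14.npz"))
C=lambda l:(np.array(l,float)+.5)/5-.5+[210,180]
dock=np.array([687.3,72.9]);yaw=-0.2506
def loc(P): 
    d=P[:,:2]-dock;c,s_=np.cos(yaw),np.sin(yaw);return np.c_[d@[c,s_],d@[-s_,c]].round(2)
for z,l in((67,[(175,162),(522,162)]),(43,[(195,95),(498,95)]),(83,[(280,298),(418,298)]),(67,[(282,245),(416,245)])):
    print(z,loc(unproj(g,C(l),z)))
print(loc(np.array([[688.5,72.7]])))
E
```

```text
67 [[-26.01 -17.02]
 [-26.09  19.03]]
43 [[-25.44 -17.28]
 [-25.51  18.78]]
83 [[-18.2   -5.51]
 [-18.23   7.68]]
67 [[-16.64  -6.02]
 [-16.67   8.17]]
[[1.21 0.1 ]]
```

Emit:
servo_tool:
  increments:
    - {"dx": -0.27, "dy": -0.06, "dz": -0.4, "ax": 0, "ay": 0.005, "az": -0.002, "claw": 1}
    - {"dx": -0.27, "dy": -0.06, "dz": -0.4, "ax": 0, "ay": 0.005, "az": -0.002, "claw": 1}
    - {"dx": -0.27, "dy": -0.06, "dz": -0.4, "ax": 0, "ay": 0.005, "az": -0.002, "claw": 1}
    - {"dx": -0.27, "dy": -0.06, "dz": -0.4, "ax": 0, "ay": 0.005, "az": -0.002, "claw": 1}

```text
clock: 36.0
eef_pos: [685.0, 72.9, 65.6]
tool_rot: [-1.572, 0.002, -0.25]
force: [-0.5, -0.3, -0.9]
width: 12.2
```

```bash
python3 look.py w15; python3 -c "
from plan import *
plan([686.1,72.2,60],1.571-.2506,0,0)
plan([686.1,72.2,60],1.571-.2506,0,0)"
```

```text
36.0 [-0.472  0.965  0.619  1.529 -0.672  0.871  1.709] [685.   72.9  65.6] [-1.5721  0.0022 -0.25  ]
[605.80762914  94.36832377 209.52986057] [ 0.3107862  -0.08115677 -0.94700872]
clk 36.05 tcp [686.1  72.2  60. ] now [684.9  72.9  65.5] rot [-1.572  0.002 -0.25 ] f [-0.5  0.5 -1.7] w 12.5
  d(cm) [ 0.12 -0.07 -0.55] a [ 0.001 -0.003 -0.001] |a| 0.003 rows 0.1 q [-0.47  0.97  0.62  1.53 -0.67  0.87  1.71]
clk 36.05 tcp [686.1  72.2  60. ] now [684.9  72.9  65.5] rot [-1.572  0.002 -0.25 ] f [-0.5  0.5 -1.7] w 12.5
  d(cm) [ 0.12 -0.07 -0.55] a [ 0.001 -0.003 -0.001] |a| 0.003 rows 0.1 q [-0.47  0.97  0.62  1.53 -0.67  0.87  1.71]
```

Emit:
servo_tool:
  increments:
    - {"dx": 0.12, "dy": -0.07, "dz": -0.2, "ax": 0, "ay": 0, "az": 0, "claw": 1}
    - {"dx": 0.12, "dy": -0.07, "dz": -0.5, "ax": 0, "ay": 0, "az": 0, "claw": 1}
    - {"dx": 0.12, "dy": -0.07, "dz": -0.5, "ax": 0, "ay": 0, "az": 0, "claw": 1}
    - {"dx": 0.12, "dy": -0.07, "dz": -0.5, "ax": 0, "ay": 0, "az": 0, "claw": 1}

```text
clock: 36.38
eef_pos: [685.7, 72.2, 59.8]
tool_rot: [-1.573, 0.003, -0.25]
force: [0.6, -0.1, -0.6]
width: 12.1
```

```bash
python3 look.py w16; python3 -c "
from plan import *
plan([686.1,72.2,50],1.571-.2506,0,0)
g=dict(np.load('w16.npz'));g['color']=np.clip(g['color'].astype(float)**.6*9,0,255).astype(np.uint8)
crop(g,210,180,350,300,5,'w16a',[rect(687.3,72.9,-.2506,90,70,30),rect(687.3,72.9,-.2506,60,40,30)])"
```

```text
36.3833 [-0.468  0.974  0.615  1.527 -0.676  0.866  1.712] [685.7  72.2  59.8] [-1.5725  0.0035 -0.25  ]
[606.71914043  93.68930154 203.84482779] [ 0.30960217 -0.08132045 -0.94738244]
clk 36.43 tcp [686.1  72.2  50. ] now [685.8  72.2  60. ] rot [-1.573  0.003 -0.25 ] f [ 0.2  0.8 -1.2] w 12.0
  d(cm) [ 0.03 -0.   -1.  ] a [ 0.001 -0.004 -0.001] |a| 0.004 rows 0.2 q [-0.47  0.97  0.61  1.53 -0.68  0.87  1.71]
```

View pics/w16a.png

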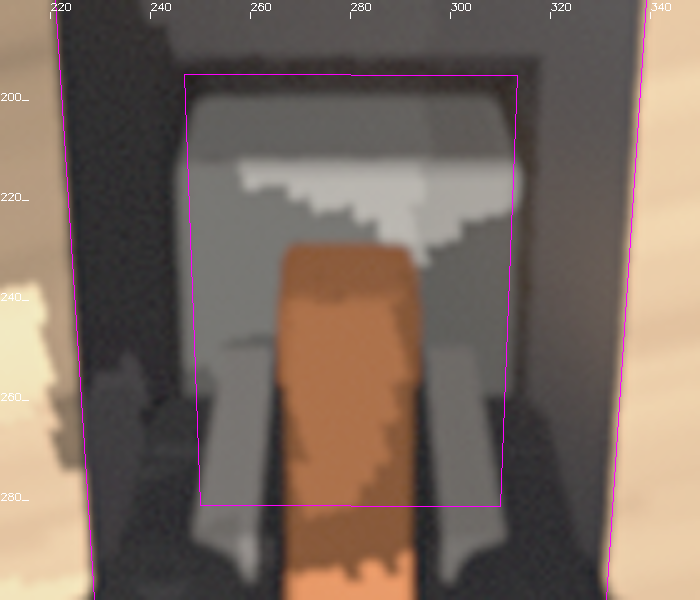

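Emit:
servo_tool:
  increments:
    - {"dx": 0.02, "dy": 0.03, "dz": -0.4, "ax": 0, "ay": -0.003, "az": 0, "claw": 1}
    - {"dx": 0.02, "dy": 0.03, "dz": -0.8, "ax": 0, "ay": -0.003, "az": 0, "claw": 1}
    - {"dx": 0.02, "dy": 0.03, "dz": -1.2, "ax": 0, "ay": -0.003, "az": 0, "claw": 1}
    - {"dx": 0.02, "dy": 0.03, "dz": -1.2, "ax": 0, "ay": -0.003, "az": 0, "claw": 1}

```text
clock: 36.77
eef_pos: [685.3, 72.7, 47.0]
tool_rot: [-1.572, 0.002, -0.25]
force: [0.0, -0.4, -1.9]
width: 12.6
```

Going in freely (19.5 mm bottom height, no contact force). Continuing.

Emit:
servo_tool:
  increments:
    - {"dx": 0.05, "dy": -0.02, "dz": -0.4, "ax": 0, "ay": 0, "az": 0, "claw": 1}
    - {"dx": 0.05, "dy": -0.02, "dz": -0.8, "ax": 0, "ay": 0, "az": 0, "claw": 1}
    - {"dx": 0.05, "dy": -0.02, "dz": -1.1, "ax": 0, "ay": 0, "az": 0, "claw": 1}
    - {"dx": 0.05, "dy": -0.02, "dz": -1.1, "ax": 0, "ay": 0, "az": 0, "claw": 1}

```text
clock: 37.1
eef_pos: [686.1, 72.4, 36.3]
tool_rot: [-1.572, 0.001, -0.25]
force: [-0.5, -0.5, -1.6]
width: 12.5
```

Emit:
servo_tool:
  increments:
    - {"dx": 0, "dy": 0, "dz": -0.15, "ax": 0, "ay": 0, "az": 0, "claw": 1}
    - {"dx": 0, "dy": 0, "dz": -0.3, "ax": 0, "ay": 0, "az": 0, "claw": 1}
    - {"dx": 0, "dy": 0, "dz": -0.4, "ax": 0, "ay": 0, "az": 0, "claw": 1}
    - {"dx": 0, "dy": 0, "dz": -0.4, "ax": 0, "ay": 0, "az": 0, "claw": 1}

```text
clock: 37.43
eef_pos: [686.7, 72.3, 33.7]
tool_rot: [-1.571, -0.0, -0.25]
force: [-1.2, -0.2, 2.2]
width: 12.1
```

Emit:
servo_tool:
  increments:
    - {"dx": 0, "dy": 0, "dz": -0.1, "ax": 0, "ay": 0, "az": 0, "claw": 1}
    - {"dx": 0, "dy": 0, "dz": -0.1, "ax": 0, "ay": 0, "az": 0, "claw": 1}
    - {"dx": 0, "dy": 0, "dz": 0, "ax": 0, "ay": 0, "az": 0, "claw": 0.3}
    - {"dx": 0, "dy": 0, "dz": 0, "ax": 0, "ay": 0, "az": 0, "claw": 0}
    - {"dx": 0, "dy": 0, "dz": 0, "ax": 0, "ay": 0, "az": 0, "claw": 0}
    - {"dx": 0, "dy": 0, "dz": 1, "ax": 0, "ay": 0, "az": 0, "claw": 0}
    - {"dx": 0, "dy": 0, "dz": 4, "ax": 0, "ay": 0, "az": 0, "claw": 0}
    - {"dx": 0, "dy": 0, "dz": 8, "ax": 0, "ay": 0, "az": 0, "claw": 0}

```text
clock: 38.1
eef_pos: [684.2, 72.5, 111.2]
tool_rot: [-1.574, 0.006, -0.25]
force: [0.4, -0.1, 0.7]
width: 42.8
```

Emit:
servo_tool:
  increments:
    - {"dx": 4, "dy": -3, "dz": 4, "ax": 0, "ay": 0, "az": 0, "claw": 0}
    - {"dx": 6, "dy": -6, "dz": 8, "ax": 0, "ay": 0, "az": 0, "claw": 1}
    - {"dx": 6, "dy": -6, "dz": 8, "ax": 0, "ay": 0, "az": 0, "claw": 1}
    - {"dx": 6, "dy": -6, "dz": 8, "ax": 0, "ay": 0, "az": 0, "claw": 1}
    - {"dx": 6, "dy": -6, "dz": 8, "ax": 0, "ay": 0, "az": 0, "claw": 1}

```text
clock: 38.52
eef_pos: [747.9, 9.6, 195.7]
tool_rot: [-1.572, -0.004, -0.253]
force: [0.3, 0.8, -0.4]
width: -0.0
```

```bash
python3 look.py w17; python3 - <<'E'
from h import *
g=dict(np.load('w17.npz'))
c=proj(g,[687,73,30])[0].astype(int);print(c)
g['color']=np.clip(g['color'].astype(float)**.6*9,0,255).astype(np.uint8)
crop(g,max(0,c[0]-70),max(0,c[1]-60),c[0]+70,c[1]+60,5,'w17a',[rect(687.3,72.9,-.2506,90,70,30)])
for n in("scene","side"):
    g=get_image(n);cv2.imwrite(f"pics/q_{n}.png",g["color"][:,:,::-1])
E
```

```text
38.5167 [-0.364  0.906  0.695  1.245 -0.574  1.181  1.667] [747.9   9.6 195.7] [-1.5719 -0.0044 -0.2527]
[667.91479504  31.47412158 339.09091068] [ 0.3166718  -0.08345321 -0.94485689]
[325 107]
```

View pics/w17a.png

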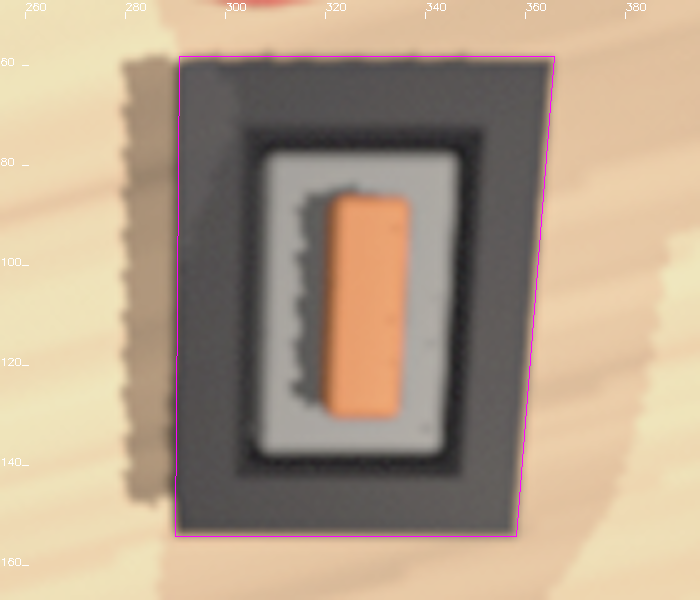

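View pics/w17.png

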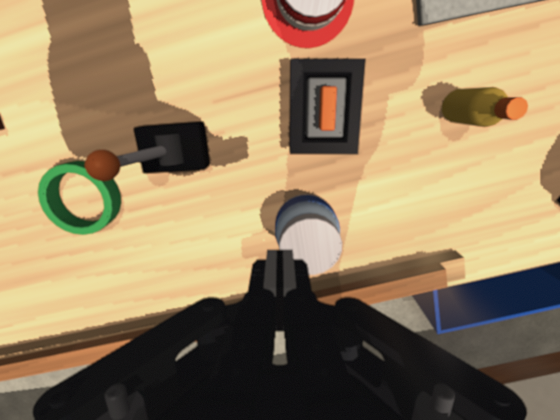

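View pics/q_scene.png

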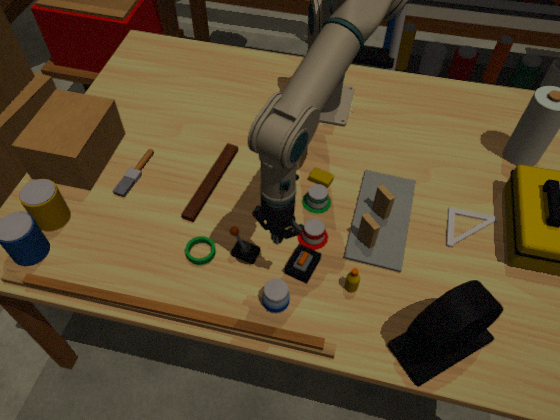

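View pics/q_side.png

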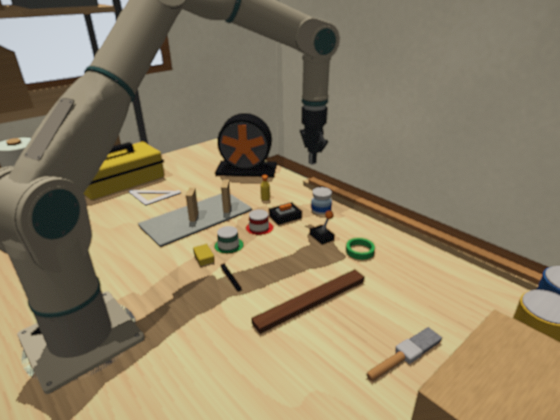

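```bash
python3 - <<'E'
from fit import *
g=dict(np.load('w17.npz'))
C=lambda l:(np.array(l,float)+.5)/5-.5+[255,47]
uv=C([(264,152),(461,152),(444,457),(256,457)])
for z in (24,30,36,42):
    p,e=fitrect([(g,uv,z)],56,36,unproj(g,uv.mean(0),z)[0]);print(z,p.round(3),e.round(2))
uv=C([(330,196),(411,196),(400,418),(326,418)])
for z in (40,46,52,58):
    p,e=fitrect([(g,uv,z)],40,14,unproj(g,uv.mean(0),z)[0]);print(z,p.round(3),e.round(2))
b=get_image("side")
crop(b,240,170,360,260,6,"q1"); crop(b,180,170,300,270,6,"q2",[circ(452,69,90,0),circ(584,81.5,90,0)])
E
```

```text
24 [687.967  73.677   2.892] 1.23
30 [687.648  72.861   2.893] 0.78
36 [687.331  72.044   2.893] 0.37
42 [687.016  71.226   2.893] 0.39
40 [687.652  73.425   2.902] 0.33
46 [687.29   72.576   2.902] 0.27
52 [686.929  71.728   2.903] 0.53
58 [686.57   70.879   2.904] 0.87
```

View pics/q1.png

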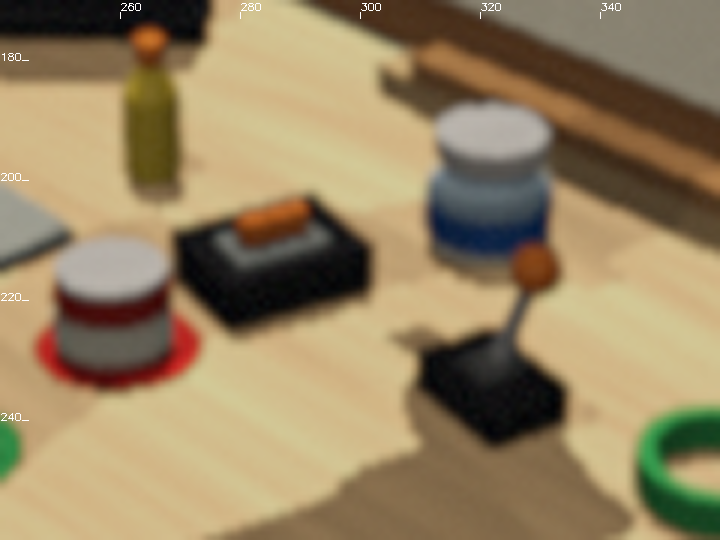

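View pics/q2.png

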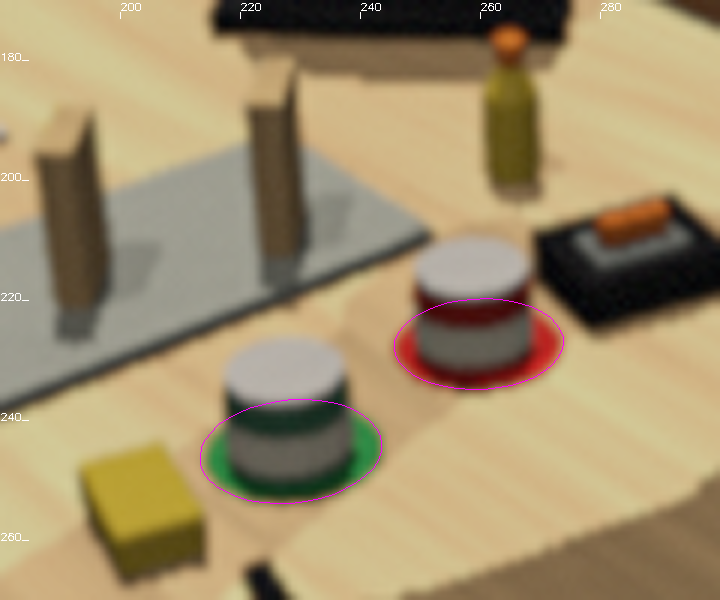

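```bash
python3 - <<'E'
from fit import *
g=dict(np.load('w17.npz'))
print(unproj(g,[(102.5,165)],92))
gg=dict(g);gg['color']=np.clip(g['color'].astype(float)**.6*9,0,255).astype(np.uint8)
crop(gg,70,100,230,220,5,"w17f")
E
```

```text
[[ 680.91980143 -125.32313655   92.        ]]
```

View pics/w17f.png

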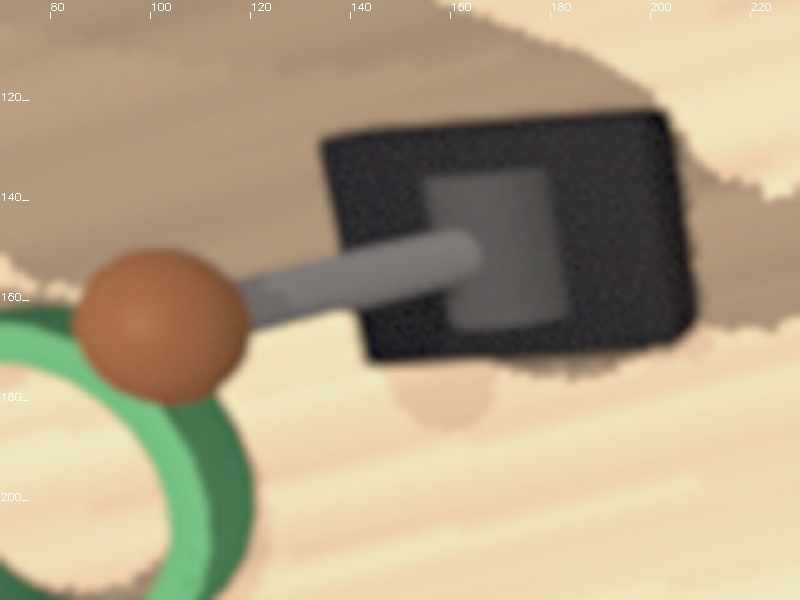

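```bash
python3 - <<'E'
from fit import *
from plan import plan
g=dict(np.load('w17.npz'))
C=lambda l:(np.array(l,float)+.5)/5-.5+[70,100]
uv=C([(322,138),(664,110),(694,340),(368,362)])
p,e=fitrect([(g,uv,25)],70,50,unproj(g,uv.mean(0),25)[0]);print(p.round(3),e.round(2))
d=np.array([np.cos(p[2]),np.sin(p[2])]); d*=np.sign(d[1])
print("off",p[:2]-38*d,"on",p[:2]+38*d,"dir",d)
st=p[:2]-38*d-42*d; en=p[:2]+38*d-28*d
plan([*st,150],1.32,0,0);plan([*st,82],1.32,0,0);plan([*en,82],1.32,0,0)
E
```

```text
[686.242 -89.079   1.381] 1.05
off [ 679.06961877 -126.39550356] on [693.41520098 -51.76170243] dir [0.18875766 0.9820237 ]
clk 38.72 tcp [ 671.1 -167.6  150. ] now [745.4  14.4 191.6] rot [-1.571  0.003 -0.248] f [-0.   0.5 -0. ] w 0.5
  d(cm) [ -7.42 -18.2   -4.16] a [-0.001 -0.003 -0.002] |a| 0.004 rows 4.8 q [-0.37  0.91  0.69  1.25 -0.57  1.18  1.67]
clk 38.72 tcp [ 671.1 -167.6   82. ] now [745.4  14.4 191.6] rot [-1.571  0.003 -0.248] f [-0.   0.5 -0. ] w 0.5
  d(cm) [ -7.42 -18.2  -10.96] a [-0.001 -0.003 -0.002] |a| 0.004 rows 5.4 q [-0.37  0.91  0.69  1.25 -0.57  1.18  1.67]
clk 38.72 tcp [688.1 -79.3  82. ] now [745.4  14.4 191.6] rot [-1.571  0.003 -0.248] f [-0.   0.5 -0. ] w 0.5
  d(cm) [ -5.73  -9.36 -10.96] a [-0.001 -0.003 -0.002] |a| 0.004 rows 3.7 q [-0.37  0.91  0.69  1.25 -0.57  1.18  1.67]
```

Emit:
servo_tool:
  increments:
    - {"dx": -7.4, "dy": -18.2, "dz": 0, "ax": 0, "ay": 0, "az": 0, "claw": 1}
    - {"dx": -7.4, "dy": -18.2, "dz": 0, "ax": 0, "ay": 0, "az": 0, "claw": 1}
    - {"dx": -7.4, "dy": -18.2, "dz": 0, "ax": 0, "ay": 0, "az": 0, "claw": 1}
    - {"dx": -7.4, "dy": -18.2, "dz": 0, "ax": 0, "ay": 0, "az": 0, "claw": 1}
    - {"dx": -7.4, "dy": -18.5, "dz": 0, "ax": 0, "ay": 0, "az": 0, "claw": 1}
    - {"dx": -7.4, "dy": -18.5, "dz": -3, "ax": 0, "ay": 0, "az": 0, "claw": 1}
    - {"dx": -7.4, "dy": -18.5, "dz": -3, "ax": 0, "ay": 0, "az": 0, "claw": 1}
    - {"dx": -7.4, "dy": -18.5, "dz": -3, "ax": 0, "ay": 0, "az": 0, "claw": 1}

```text
clock: 39.38
eef_pos: [671.4, -170.5, 161.1]
tool_rot: [-1.57, 0.005, -0.249]
force: [-0.4, 0.9, -0.8]
width: 0.2
```

```bash
python3 look.py w18; python3 -c "
from plan import *
plan([671.1,-168,82],1.32,0,0);"
```

```text
39.3833 [-0.131  0.857  0.66   1.458 -0.573  1.029  1.984] [ 671.4 -170.5  161.1] [-1.5698  0.0048 -0.2491]
[ 592.48220457 -149.49856802  305.23694728] [ 0.30909344 -0.07826265 -0.94780599]
clk 39.43 tcp [ 671.1 -168.    82. ] now [ 672.7 -170.3  162.4] rot [-1.57   0.002 -0.248] f [-0.4  0.3  0.1] w 0.2
  d(cm) [-0.16  0.23 -8.04] a [-0.001 -0.002 -0.003] |a| 0.004 rows 1.9 q [-0.13  0.86  0.66  1.46 -0.57  1.03  1.98]
```

View pics/w18.png

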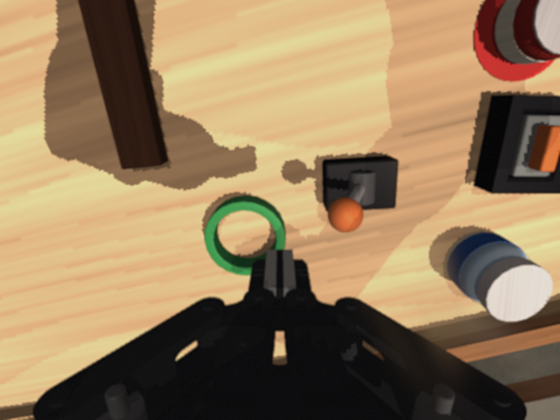

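Emit:
servo_tool:
  increments:
    - {"dx": -0.1, "dy": 0, "dz": -3, "ax": 0, "ay": 0, "az": 0, "claw": 1}
    - {"dx": -0.1, "dy": 0, "dz": -6, "ax": 0, "ay": 0, "az": 0, "claw": 1}
    - {"dx": -0.1, "dy": 0, "dz": -8, "ax": 0, "ay": 0, "az": 0, "claw": 1}
    - {"dx": -0.1, "dy": 0, "dz": -8, "ax": 0, "ay": 0, "az": 0, "claw": 1}
    - {"dx": -0.1, "dy": 0, "dz": -8, "ax": 0, "ay": 0, "az": 0, "claw": 1}

```text
clock: 39.85
eef_pos: [672.2, -170.9, 83.3]
tool_rot: [-1.571, 0.001, -0.247]
force: [-0.0, -0.3, 0.1]
width: 0.0
```

```bash
python3 look.py w19; python3 -c "
from plan import *
g=dict(np.load('w18.npz'));print(unproj(g,[(346,214)],92))
plan([688.1,-79.3,82],1.32,0,0);"
```

```text
39.85 [-0.108  0.942  0.607  1.508 -0.632  0.894  2.033] [ 672.2 -170.9   83.3] [-1.5712e+00  6.0000e-04 -2.4730e-01]
[ 592.74308493 -149.75211071  227.04071795] [ 0.3127214  -0.08000066 -0.94646987]
[[ 682.75179282 -120.4808204    92.        ]]
clk 39.9 tcp [688.1 -79.3  82. ] now [ 673.  -171.9   84.7] rot [-1.572 -0.002 -0.248] f [-0.6 -0.   0.6] w -0.3
  d(cm) [ 1.51  9.26 -0.27] a [ 0.002  0.002 -0.003] |a| 0.004 rows 2.3 q [-0.11  0.94  0.61  1.51 -0.63  0.89  2.03]
```

View pics/w19.png

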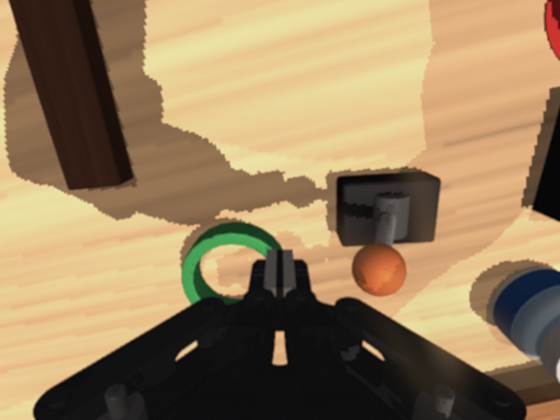

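Emit:
servo_tool:
  increments:
    - {"dx": 0.3, "dy": 1.5, "dz": 0, "ax": 0, "ay": 0, "az": 0, "claw": 1}
    - {"dx": 0.6, "dy": 3, "dz": 0, "ax": 0, "ay": 0, "az": 0, "claw": 1}
    - {"dx": 0.8, "dy": 4.5, "dz": 0, "ax": 0, "ay": 0, "az": 0, "claw": 1}
    - {"dx": 1.1, "dy": 6, "dz": 0, "ax": 0, "ay": 0, "az": 0, "claw": 1}
    - {"dx": 1.3, "dy": 7.2, "dz": 0, "ax": 0, "ay": 0, "az": 0, "claw": 1}
    - {"dx": 1.4, "dy": 8.2, "dz": 0, "ax": 0, "ay": 0, "az": 0, "claw": 1}
    - {"dx": 1.5, "dy": 8.8, "dz": 0, "ax": 0, "ay": 0, "az": 0, "claw": 1}
    - {"dx": 1.5, "dy": 9.2, "dz": 0, "ax": 0, "ay": 0, "az": 0, "claw": 1}

```text
clock: 40.57
eef_pos: [686.8, -80.1, 83.0]
tool_rot: [-1.573, -0.0, -0.249]
force: [0.8, -5.0, -1.5]
width: 0.0
```

```bash
python3 look.py w20; python3 -c "
from plan import *
plan([688.1,-79.3,82],1.32,0,0)
b=get_image('side');crop(b,260,170,380,260,6,'q3')"
```

```text
40.5667 [-0.25   0.943  0.62   1.517 -0.644  0.893  1.91 ] [686.8 -80.1  83. ] [-1.5731e+00 -5.0000e-04 -2.4850e-01]
[607.25819846 -58.54861326 226.72660712] [ 0.31323392 -0.08230159 -0.94610304]
clk 40.62 tcp [688.1 -79.3  82. ] now [686.7 -80.5  83.1] rot [-1.573 -0.    -0.249] f [ 0.1 -1.8 -0.8] w 0.1
  d(cm) [ 0.14  0.12 -0.11] a [ 0.003 -0.    -0.002] |a| 0.003 rows 0.1 q [-0.25  0.94  0.62  1.52 -0.64  0.89  1.91]
```

View pics/w20.png

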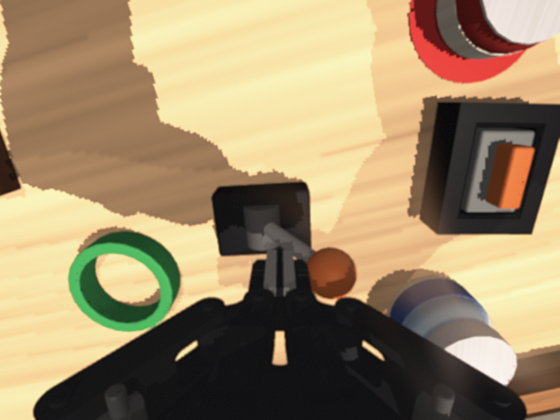

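View pics/q3.png

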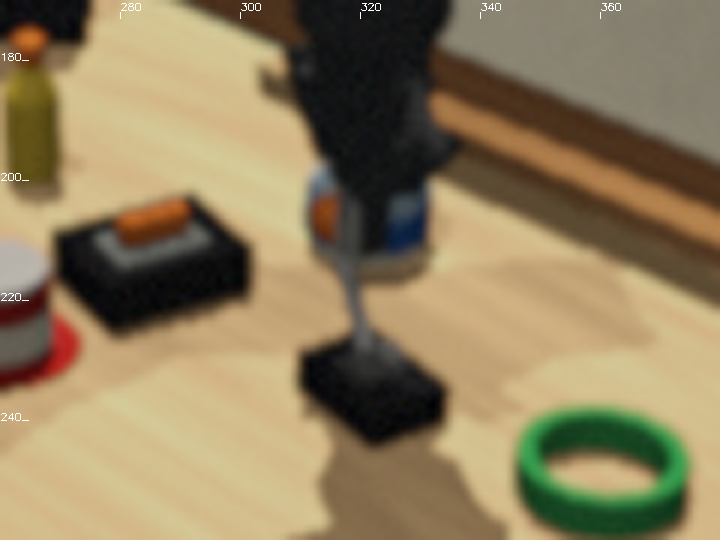

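```bash
python3 -c "
from h import *
g=dict(np.load('w20.npz'))
for z in (92,98,102):
  P=unproj(g,[(331,272)],z)[0];print(z,P,(P[:2]-[686.2,-89.1])@[.189,.982])
import numpy as np
for th in (.0,.3,.4,.5): print(th,22+80*np.cos(th),80*np.sin(th))"
```

```text
92 [694.41334004 -53.79186491  92.        ] 36.22490992561365
98 [690.53191779 -54.00370495  98.        ] 35.2832942009067
102 [687.94430297 -54.14493165 102.        ] 34.6555503844354
0.0 102.0 0.0
0.3 98.42691913004847 23.641616532907165
0.4 95.68487952023081 31.153467384692043
0.5 92.20660495122982 38.35404308833624
```

Emit:
servo_tool:
  increments:
    - {"dx": 0.1, "dy": 0.5, "dz": 0, "ax": 0, "ay": 0, "az": 0, "claw": 1}
    - {"dx": 0.2, "dy": 0.9, "dz": 0, "ax": 0, "ay": 0, "az": 0, "claw": 1}
    - {"dx": 0.2, "dy": 1.2, "dz": 0, "ax": 0, "ay": 0, "az": 0, "claw": 1}
    - {"dx": 0.2, "dy": 1.2, "dz": 0, "ax": 0, "ay": 0, "az": 0, "claw": 1}

```text
clock: 41.0
eef_pos: [686.6, -79.4, 83.4]
tool_rot: [-1.585, -0.002, -0.256]
force: [-1.9, -15.4, -2.5]
width: 0.0
```

Emit:
servo_tool:
  increments:
    - {"dx": -0.2, "dy": -1.5, "dz": 0, "ax": 0, "ay": 0, "az": 0, "claw": 1}
    - {"dx": -0.6, "dy": -4, "dz": 0, "ax": 0, "ay": 0, "az": 0, "claw": 1}
    - {"dx": -0.8, "dy": -5, "dz": 2, "ax": 0, "ay": 0, "az": 0, "claw": 1}
    - {"dx": -0.8, "dy": -5, "dz": 6, "ax": 0, "ay": 0, "az": 0, "claw": 1}
    - {"dx": -0.8, "dy": -5, "dz": 10, "ax": 0, "ay": 0, "az": 0, "claw": 1}
    - {"dx": -0.8, "dy": -5, "dz": 14, "ax": 0, "ay": 0, "az": 0, "claw": 1}
    - {"dx": 0, "dy": -5, "dz": 16, "ax": 0, "ay": 0, "az": 0, "claw": 1}
    - {"dx": 0, "dy": -5, "dz": 16, "ax": 0, "ay": 0, "az": 0, "claw": 1}

```text
clock: 41.67
eef_pos: [692.4, -119.9, 249.8]
tool_rot: [-1.57, -0.011, -0.25]
force: [1.1, 0.0, 0.4]
width: -0.1
```

```bash
python3 look.py w21; python3 -c "
from h import *
for n in ('scene','side'):
  g=get_image(n);cv2.imwrite(f'pics/z_{n}.png',g['color'][:,:,::-1])
  if n=='side': crop(g,140,160,360,280,3.6,'zs')
"
```

```text
41.6667 [-0.224  0.784  0.717  1.352 -0.527  1.186  1.859] [ 692.4 -119.9  249.8] [-1.5699 -0.0113 -0.2496]
[611.27638583 -98.32343438 392.62938536] [ 0.32374926 -0.08222566 -0.94256318]
```

View pics/w21.png

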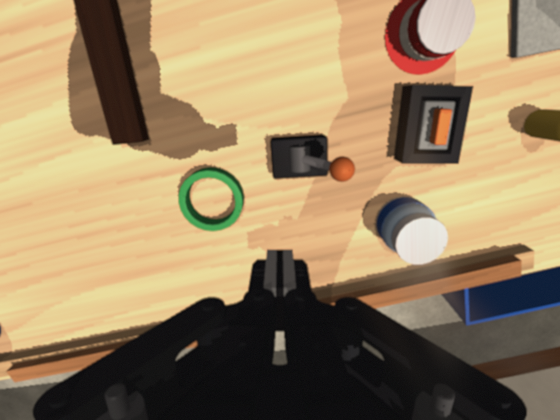

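View pics/zs.png

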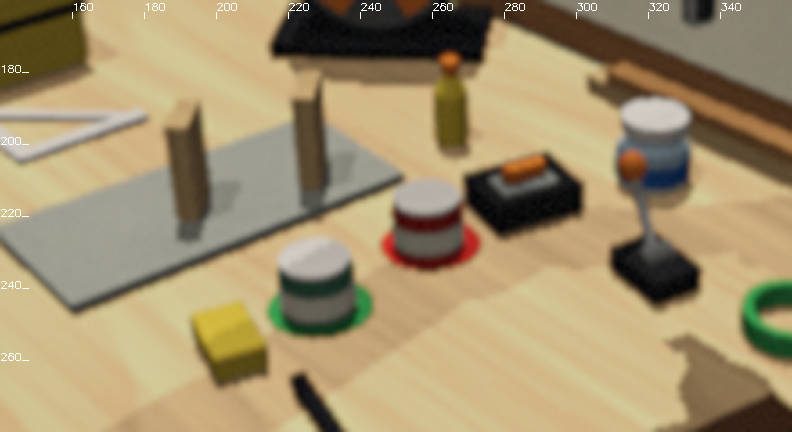

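View pics/z_scene.png

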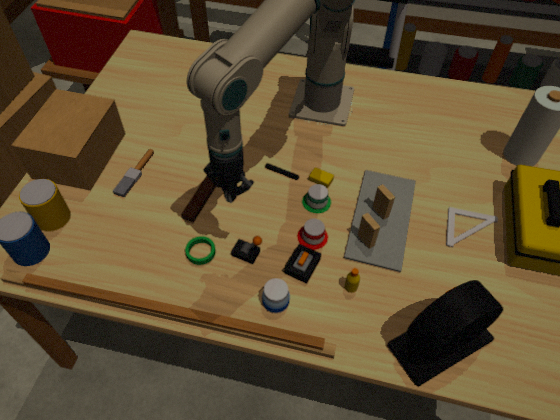

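```bash
python3 -c "
from h import *
g=dict(np.load('w21.npz'));P=unproj(g,[(342.5,169)],92)[0];print(P,(P[:2]-[686.2,-89.1])@[.189,.982])
g=dict(np.load('w12.npz'));print(unproj(g,[(429,113),(481,245)],50))
g=get_image('scene');print(unproj(g,[(317.5,192),(313,229)],50)); print(unproj(g,[(385,191),(370,222)],108))
s=read_state();print(s['qd'].round(3),s['force'])"
```

```text
[694.66433252 -53.23606097  92.        ] 36.818146972465506
[[452.10184099  69.20888036  50.        ]
 [582.578557    82.76708051  50.        ]]
[[454.84196879  67.06507472  50.        ]
 [590.60518088  79.90578275  50.        ]]
[[452.09248767 257.34035336 108.        ]
 [570.84164494 229.53246224 108.        ]]
[-0.004  0.012 -0.003  0.007  0.003 -0.001 -0.003] [-0.27236043  0.29581413 -0.36066066]
```

```bash
python3 -c "
from cell import *
print(finish_job())"
```

```text
the job is handed in; nothing more can be done
None
```

I set up the bench as asked, switched the fan on last, and handed the job in at about 42 s of the 210 s. The hand-in reports no verdict, so the results below are from my own checks.

- **Boards:** only the white and yellow boards were there. Both stand on end on the drying board, upright in both bench cameras, with centres about 12 cm apart.
- **Tins:** the green tin was knocked aside during the run, so I found it again and moved it to a temporary spot on the bench. Both tins are now on the mats of their own colour. The wrist camera puts them within 2 mm of centre. The wider scene camera read the red tin about 7 mm off, still inside the 18 mm limit.
- **Battery:** it went in without resistance, within about 1 mm of the dock's centre. The arm's height reading puts its underside at the recess floor, and it looks flush from the side. One fit on its shoulder edges in the wrist picture suggested it sat a few mm higher, but the other checks disagreed, so I took it as seated.
- **Fan lever:** I pushed it to its stop, where the force rose to 15 N without further movement. From the ball's position I estimate about 0.98 rad.

The arm ended clear of everything. I saw no movement of the other items in the final pictures, but did not measure them.

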